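Unload the insulated noodle delivery case

ROBOT

A 7-joint arm with a two-finger parallel gripper is mounted at the origin on the work surface. World frame = base frame: x ahead of the robot, y to its left, z up, the work surface at z = 0. Lengths are in m, angles in rad, forces in N, time in s.
With the tool pointing down it reaches from about 0.4 to 0.875 m from the base axis. Payload 19.3 kg.
Tool frame: the origin (TCP) lies midway between the tips of the shut fingers; the grasp point (between the pads) lies behind it (bot.hold_point_z is the x of the grasp point in the tool frame, in m); x points along the fingers, y is the direction in which the jaws open and shut, and the axes are right-handed (so a half turn about x gives the same grasp; the last joint's range is limited). The gripper opens to 85 mm and grips with 20 to 120 N. Pads are 22 mm wide; open, the fingers measure 114 mm over their backs; the gripper's body (76 mm by 85 mm) begins 54 mm behind the grasp point. The pads swing forward as they close: fully open they stand 13 mm farther back than shut.
Start: joints at [-1.386, 0.521, -0.036, 1.599, 0.021, 1.021, -0.113], TCP at [0.158, 0.605, 0.231] pointing down, gripper open.
Joint ranges: [-2.91, 2.91], [-0.3, 2.13], [-1.5, 1.42], [0.17, 2.43], [-1.26, 4.41], [0.16, 1.93], [-2.52, 2.52]. Speed limits (rad/s): [1.89, 1.89, 2.39, 2.39, 3.01, 3.01, 3.01].

INTERFACE

Orientations are given as [roll, pitch, yaw] about the fixed x, y, z axes, in that order (R = Rz(yaw) Ry(pitch) Rx(roll)).
In Python, from workcell import bot, grab_frame, job_done gives the robot as it stands.
- The arm moves only by the shell command python3 -m pendant 'ROWS' [OPENING] [FORCE]. ROWS is JSON, a list of rows, each a list of 4 numbers: the shift along the tool's x, y, z in mm, then the turn about the tool's x in degrees. A call has 1 to 12 rows; each row shifts and turns the commanded pose from where the row before left it, along the tool's axes as they then stand; what a row does not reach is not made up. A row lasts 1/8 s, in which the tool goes at most 62.5 mm and 10.7 degrees, less where a joint would pass 70% of its speed; a pose out of reach is approached as far as the arm can. A call is refused whole if a number of a shift passes 62.5 or a number of a turn 10.7, either way. A call with a gripper value outside its range is refused whole. OPENING is the opening, from -1 (shut) to 1 (fully open), set as the call begins (- or left out, the last holds). The fingers move at their own pace and stop on an object; FORCE is the grip in N (left out, the last holds). Time passes only in rows, so rows that do not move let the fingers close. It gives the time, the measured TCP pose, the force and the opening at its end, in the units of the state.
- bot.observe(): the state, without advancing time (a new reading comes with each control period).
- grab_frame(name): name is "scene" or "top"; returns a dict with "img" (400x640x3 uint8, red, green, blue), "fovy" (degrees; the focal length in pixels is half the picture's height over the tangent of half this angle, whatever the lens; pixels are square), "cx", "cy" (the principal point, pixels), "R" (3x3) and "t" (3): a world point X has camera coordinates R X + t. Camera axes: x right, y down, z forward; pixel columns grow to the right and rows downward; lengths in m; the calibration is good to about 2 mm. A picture is of the moment at which its call begins. There is no depth.
- job_done(): hands the job in, once; it reports no verdict.
The state is a dict: "clock": time; "qpos": joint angles; "qd": joint speeds; "joint_efforts": joint torques, N m; "position": TCP position; "tool_rot": TCP orientation; "force": force on the tool from outside, world axes, zero at the start; "moment": the same for the moment, N m; "grip_width": finger opening in m.
Only numpy, scipy, OpenCV 4.12 (cv2) and the standard library are available. Lean on these libraries where they do the work, as an engineer would, in place of code of your own. Each camera call takes 0.05 s, during which the arm holds its last target.

TASK

The insulated delivery case has come in with a few boxes of fresh noodles. Lift the draw latch on its front past centre so that the hook lets go, raise the lid fully back and swing the hold-down clamp inside up and back; move every noodle box to the wooden tray, each standing flat and right way up on the tray's floor. Then fold the clamp back down in the empty case and shut the lid, so the case can go back (the latch may stay undone), without disturbing the other things on the table.

Things in the scene. Friction and masses are not known exactly. Their poses are not given: they have to be found in the camera images.
- case: insulated aluminium delivery case, fixed, 166 (x) x 380 (y) mm, rim 112 mm above the table, hollow lid 54 mm high on it. Origin: centre of its footprint on the table; its front (with the latch) is at x = -83 mm, y along its length, z up. Walls 13 mm; inside 140 (x) x 354 mm (y); inner floor at z = 57 with four bays 60 mm wide at y = -123, -41, 41, 123, parted by ribs 22 mm wide, 12 mm high
- latch (a joint): draw latch lever in the middle of the case's front: 0 = closed (hanging down, hook over the lid's keeper, lid held down); rad, grows as its lower end is pulled out and lifted, turning about the case's +y through latch_pivot. A spring holds it shut (8 N at the grip) up to the centre at 0.8; past that it springs to its stop at 1.95. Beyond 1.0 the guided hook is clear of the keeper
- latch_pivot (a point): the lever's hinge pin: 12 mm in front of the case's front face, 90 mm above the table
- latch_grip (a point): point on the lever to pinch, 40 mm from the pin; closed, it lies 25 mm in front of the case's front face and 52 mm above the table. The lever is a steel plate flared away from the face, 28 mm wide (y), 7 mm thick, ending 19 mm beyond this point; pinch its two side edges (fingers closing along y), the tool leaning about 30 degrees: its fingers point down and towards the case
- hook_tip (a point): tip of the latch hook, a steel lip 24 mm wide (y); closed, it lies over the keeper on the lid's front, 133 mm above the table
- lid (a joint): lid hinge: 0 = shut, rad, grows as the lid's front edge rises, turning about the case's +y; stop at 1.85, upright at 1.57. Stiff hinge (about 0.6 N m of friction, lid 0.45 kg): the lid stays where it is left
- lid_hinge (a point): middle of the lid's hinge line, which runs along the case's y at its far top rim, 112 mm above the table
- lid_tab_left (a point): centre of the black finger tab on the lid's front face at the case's y = +110 mm: flat, 36 mm wide (y), standing 40 mm out of the face, 10 mm thick. This point is 24 mm out of the face, 191 mm from the hinge line, 132 mm above the table when shut (lid top at 166). Pinch its two sides (fingers closing along y, tool pointing down) at any lid angle
- lid_tab_right (a point): the same tab at the case's y = -110
- clamp (a joint): hold-down clamp inside the case: 0 = down (rubber bar 4 mm above the box tops), rad, grows as it swings up and back about the case's +y; stop at 1.85. Friction 0.14 N m: it stays where it is left. Two side arms at y = -165 and 165 mm carry a steel bar with a rubber strip along y, 62 mm from the hinge line
- clamp_hinge (a point): middle of the clamp's hinge line, along the case's y inside the back wall, 128 mm above the table
- clamp_tab (a point): centre of the clamp's black tab, at the middle of its bar: flat, 36 mm wide (y), standing 33 mm out of the bar's front, 10 mm thick; 85 mm from the hinge line; clamp down, it is 128 mm above the table, 21 mm above the box tops. Pinch its two sides (fingers closing along y, tool pointing down) at any angle
- tray: shallow wooden tray 310 (x) x 240 (y) mm, fixed to the table; origin: centre of its underside, z up. Floor 6 mm thick; rim 7 mm thick, its top 18 mm above the table; inside 296 x 226 mm: room for four boxes, two by two, long sides along the tray's x
- box1_mid (a point): centre (half-way up) of a lidded wooden noodle box, 110 (x) x 54 (y) x 50 mm (z, up), about 0.2 kg; starts upright in a bay of the case, its long side along the case's x; may be absent
- box2_mid (a point): centre (half-way up) of a lidded wooden noodle box, 110 (x) x 54 (y) x 50 mm (z, up), about 0.2 kg; starts upright in a bay of the case, its long side along the case's x; may be absent
- box3_mid (a point): centre (half-way up) of a lidded wooden noodle box, 110 (x) x 54 (y) x 50 mm (z, up), about 0.2 kg; starts upright in a bay of the case, its long side along the case's x; may be absent
- box4_mid (a point): centre (half-way up) of a lidded wooden noodle box, 110 (x) x 54 (y) x 50 mm (z, up), about 0.2 kg; starts upright in a bay of the case, its long side along the case's x; may be absent
- scraper: bystander: steel dough scraper 100 x 110 mm; origin at its underside
- jar: bystander: clear jar 84 mm wide, 130 mm high; origin: centre of its underside
- bowl: bystander: white bowl 116 mm wide, 50 mm high; origin: centre of its underside
- masu: bystander: square wooden measuring box 85 mm wide, 56 mm high; origin: centre of its underside
- scoop: bystander: steel flour scoop 180 mm long with its handle, 32 mm high; origin: centre of the pan's underside
- cup: bystander: blue cup 72 mm wide, 75 mm high; origin: centre of its underside

How it is judged:
By the outcome, as a careful person would: the job done as asked, in the order asked, and still so for the second after the job is handed in, with the robot touching nothing.
Of box1, box2, box3, box4 only 2 to 4 are there at a start; the rules pass over those that are not, and their reading is None.
At some moment in a run one of box1, box2, box3, box4 may be knocked a few centimetres aside while the robot is not near it.
Once in a run the grip may slacken for a moment while it holds something.
It also fails if it takes over 210 s, if anything falls off the work surface, if the arm or the gripper's body presses on something with over 40 N, if the wrist force passes 120 N, or if a joint passes its speed limit or range.

## Working session

There is one attempt and no reset: what is moved stays moved. The work goes in short steps, Python scripts to look and compute and a shell command to move; the robot and the scene stay as the last step left them, time stands still between calls to the robot, and variables do not carry over. Pictures are saved under pics/ and viewed, and the job is handed in when it is done.

```bash
ls; mkdir -p pics; python3 - <<'E'
from workcell import bot, grab_frame
import cv2
print(bot.observe()); print(bot.hold_point_z)
for n in ("scene","top"):
    f=grab_frame(n); cv2.imwrite(f"pics/{n}0.png",f["img"][:,:,::-1])
    print(n,f["fovy"],f["cx"],f["cy"],f["R"],f["t"],[k for k in f])
E
```

```text
pics
{'clock': 0.0, 'qpos': array([-1.38616838,  0.5219934 , -0.0363232 ,  1.59999714,  0.02121816,
        1.02110556, -0.11278319]), 'qd': array([-1.36719986e-03, -1.59233798e-03, -4.74883094e-05,  1.13636543e-03,
       -1.98670392e-04,  6.79038431e-04,  1.92390701e-04]), 'joint_efforts': array([-2.20033035e-04, -9.27101684e+01,  1.98020965e+00, -3.69953370e+01,
        1.78658799e-02,  7.89165962e-03, -2.21975858e-05]), 'position': array([0.15750807, 0.60448212, 0.23074252]), 'tool_rot': array([-1.4834424 ,  1.56967838, -1.73825786]), 'force': array([0.14388261, 0.39569897, 0.50938733]), 'moment': array([-0.00284644, -0.00337258,  0.02741578]), 'grip_width': 0.08551160934260482}
-0.0187
scene 50.670965992784616 319.970940097477 199.80115750037845 [[-0.61558279  0.7878867   0.01709892]
 [ 0.60270216  0.48465408 -0.6339247 ]
 [-0.5077479  -0.37992758 -0.77320573]] [ 0.3413835  -0.2506479   1.80117386] ['img', 'fovy', 'cx', 'cy', 'R', 't']
top 55.83423590066934 323.6153037925796 196.15551022122244 [[ 0.04205732 -0.99910836 -0.00369807]
 [-0.97473971 -0.04021836 -0.21969292]
 [ 0.2193483   0.01284436 -0.97556207]] [-0.02724402  0.53553925  1.24172777] ['img', 'fovy', 'cx', 'cy', 'R', 't']
```

View pics/scene0.png

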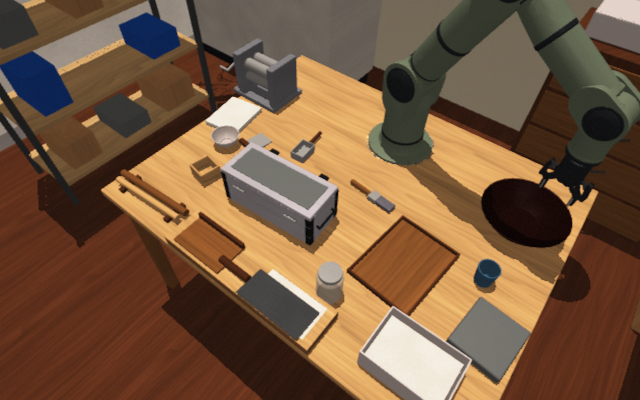

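View pics/top0.png

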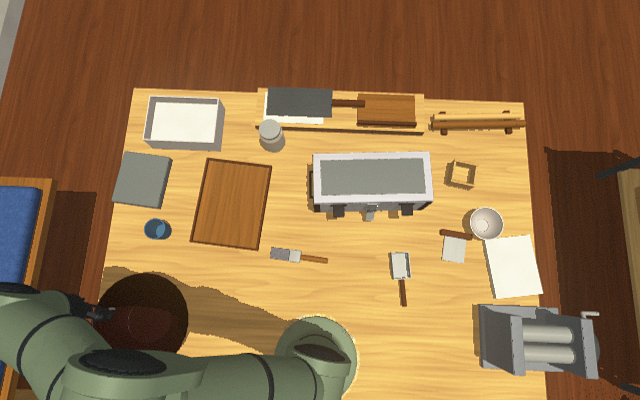

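The scene view shows the case at centre (225-335, 150-235) with the tray right of it. In the top view the case is at (312-433, 152-215), its latch near (369,212), and the tray at (190-270, 158-250). I'll enlarge the crops.

```bash
cat > h.py <<'E'
import numpy as np, cv2
from workcell import bot, grab_frame
from scipy.spatial.transform import Rotation as Ro
def cam(f):
    F=200/np.tan(np.radians(f["fovy"]/2)); return np.array([[F,0,f["cx"]],[0,F,f["cy"]],[0,0,1]]),np.array(f["R"]),np.array(f["t"])
def proj(f,X):
    K,R,t=cam(f); c=(R@np.atleast_2d(X).T).T+t; p=(K@c.T).T; return p[:,:2]/p[:,2:]
def ray(f,uv,z):
    K,R,t=cam(f); d=R.T@np.linalg.inv(K)@np.array([uv[0],uv[1],1.]); o=-R.T@t
    return o+d*(z-o[2])/d[2]
def crop(f,name,x0,y0,x1,y1,s):
    im=f["img"][y0:y1,x0:x1,::-1]
    cv2.imwrite(f"pics/{name}.png",cv2.resize(np.ascontiguousarray(im),None,fx=s,fy=s,interpolation=cv2.INTER_CUBIC))
def st():
    o=bot.observe(); R=Ro.from_euler('xyz',o["tool_rot"]).as_matrix()
    return o,R
E
python3 - <<'E'
from h import *
f=grab_frame("top"); crop(f,"t1",300,140,450,230,5)
crop(f,"t2",180,150,340,270,5)
f=grab_frame("scene"); crop(f,"s1",210,130,350,250,5)
o,R=st(); print(R)
E
```

```text
[[-1.40678125e-04  2.52046725e-01  9.67715055e-01]
 [-6.60985114e-04  9.67714830e-01 -2.52046762e-01]
 [-9.99999772e-01 -6.75102712e-04  3.04628259e-05]]
```

View pics/t1.png

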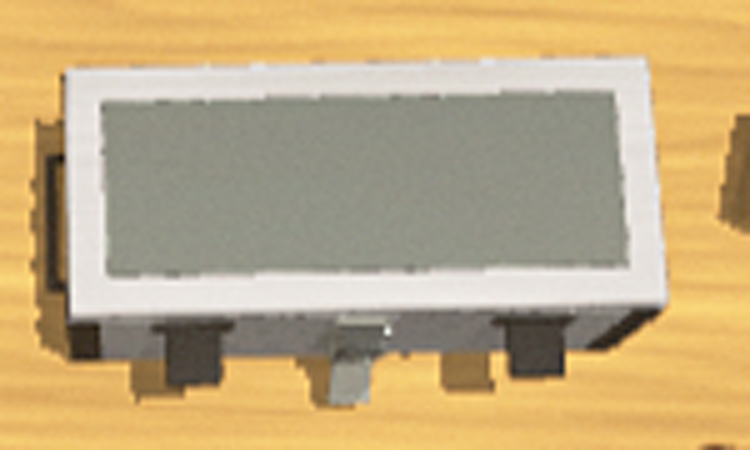

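View pics/t2.png

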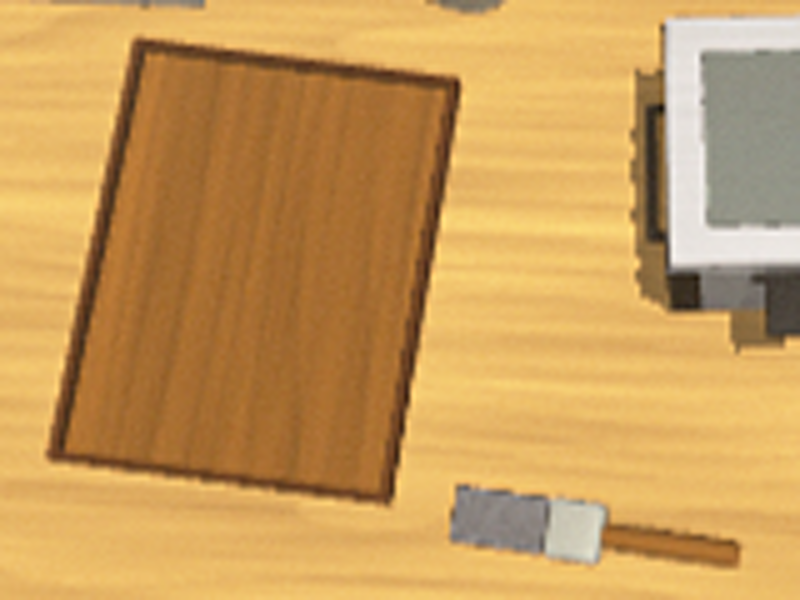

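View pics/s1.png

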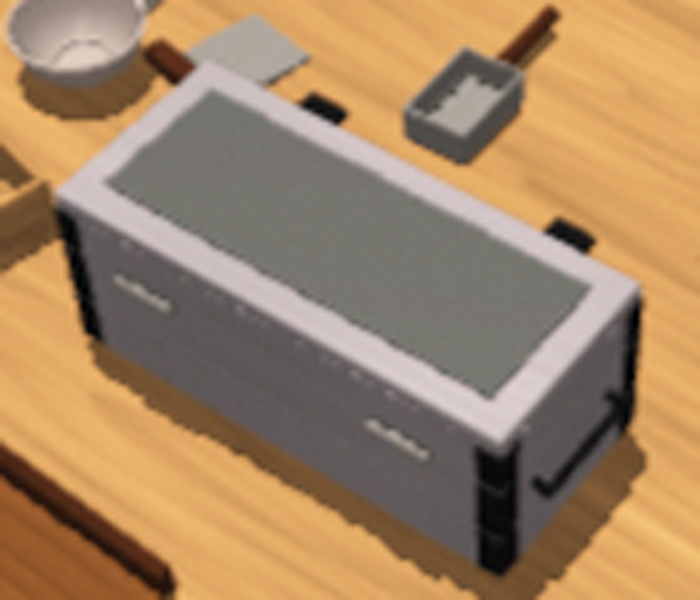

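```bash
cat > fit.py <<'E'
from h import *
from scipy.optimize import least_squares
f=grab_frame("top"); g=grab_frame("scene")
a=np.array
top={ "FL":(313.6,203.2),"FR":(433.2,200.6),"BL":(313.2,153.6),"BR":(429.2,151.6)}
sc={"FL":(337.6,188),"FR":(252,142.5),"BR":(222.5,168.5),"BL":(310,218.3)}
for k in top: print(k,ray(f,top[k],.166),ray(g,sc[k],.166))
loc={"FL":(-.083,.19),"FR":(-.083,-.19),"BL":(.083,.19),"BR":(.083,-.19)}
def fit(obs,loc,z):
    def res(p):
        c,s=np.cos(p[2]),np.sin(p[2]); r=[]
        for F,d in obs:
            for k,uv in d.items():
                x,y=loc[k]; r+=list(proj(F,[p[0]+c*x-s*y,p[1]+s*x+c*y,z])[0]-uv)
        return r
    q=least_squares(res,[.6,0,0]); return q.x,np.round(q.fun.reshape(-1,2),1)
for o in ([(f,top)],[(g,sc)],[(f,top),(g,sc)]): print(fit(o,loc,.166))
tt={"a":(207,158),"b":(272,166),"c":(258,250.4),"d":(190,242)}
tl={"a":(.155,.12),"b":(.155,-.12),"c":(-.155,-.12),"d":(-.155,.12)}
for k in tt: print(k,ray(f,tt[k],.018))
print(fit([(f,tt)],tl,.018))
E
python3 fit.py
```

```text
FL [0.48827449 0.02419948 0.166     ] [0.50154252 0.02949097 0.166     ]
FR [ 0.51215721 -0.35141886  0.166     ] [ 0.52088821 -0.34424711  0.166     ]
BL [0.65211256 0.03335119 0.166     ] [0.65713832 0.03683511 0.166     ]
BR [ 0.674253   -0.34198745  0.166     ] [ 0.67893273 -0.33236384  0.166     ]
(array([ 0.58185271, -0.15894492,  0.06075238]), array([[-0.5,  0.2],
       [ 0.7,  0.5],
       [-0.7, -0.3],
       [ 0.5, -0.6]]))
(array([ 0.58868969, -0.1535973 ,  0.0533054 ]), array([[ 1.6, -0.7],
       [ 0.2, -1.1],
       [-1.9, -0.4],
       [ 0.1,  1.5]]))
(array([ 0.58430946, -0.15726655,  0.05703967]), array([[-1.1, -0.8],
       [ 0.1, -0. ],
       [-1.1, -1.3],
       [ 0.1, -1.1],
       [ 1.5, -2.2],
       [ 0.2, -2.1],
       [-1.8, -1.5],
       [ 0.2, -0.1]]))
a [0.67053099 0.4266051  0.018     ]
b [0.64984198 0.18740452 0.018     ]
c [0.34451133 0.21378365 0.018     ]
d [0.36351823 0.45199743 0.018     ]
(array([ 0.50724493,  0.31995414, -0.0834644 ]), array([[ 0. , -0.3],
       [ 0. , -0.5],
       [ 0.1,  0.5],
       [-0.2,  0.2]]))
```

```bash
cat >> h.py <<'E'
def overlay(f,name,box,s,segs):
    x0,y0,x1,y1=box; im=np.ascontiguousarray(cv2.resize(np.ascontiguousarray(f["img"][y0:y1,x0:x1,::-1]),None,fx=s,fy=s,interpolation=cv2.INTER_NEAREST))
    for A,B,c in segs:
        p=(proj(f,[A,B])-[x0,y0]+.5)*s
        cv2.line(im,tuple(int(round(v)) for v in p[0]),tuple(int(round(v)) for v in p[1]),c,1,cv2.LINE_AA)
    cv2.imwrite(f"pics/{name}.png",im)
def w(p,x,y,z):
    c,s=np.cos(p[2]),np.sin(p[2]); return np.array([p[0]+c*x-s*y,p[1]+s*x+c*y,z])
def boxsegs(p,hx,hy,z0,z1,c):
    q=[(-hx,-hy),(hx,-hy),(hx,hy),(-hx,hy)]; S=[]
    for i in range(4):
        a,b=q[i],q[(i+1)%4]
        S+=[(w(p,*a,z0),w(p,*b,z0),c),(w(p,*a,z1),w(p,*b,z1),c),(w(p,*a,z0),w(p,*a,z1),c)]
    return S
E
cat > ov.py <<'E'
from h import *; import sys
p=[float(v) for v in sys.argv[1:4]]; tag=sys.argv[4]
S=boxsegs(p,.083,.19,0,.166,(0,0,255))
for y in(.11,-.11):
    q=[(-.083,y-.018),(-.123,y-.018),(-.123,y+.018),(-.083,y+.018)]
    S+=[(w(p,*q[i],.137),w(p,*q[i+1],.137),(0,255,0)) for i in range(3)]
g=w(p,-.108,0,.052); S+=[(w(p,-.108,-.014,.052),w(p,-.108,.014,.052),(255,0,0))]
overlay(grab_frame("top"),"ot"+tag,(300,140,450,230),5,S)
overlay(grab_frame("scene"),"os"+tag,(210,130,350,250),5,S)
E
python3 ov.py .5818 -.1589 .0585 a
```

```text
(no output)
```

View pics/ota.png

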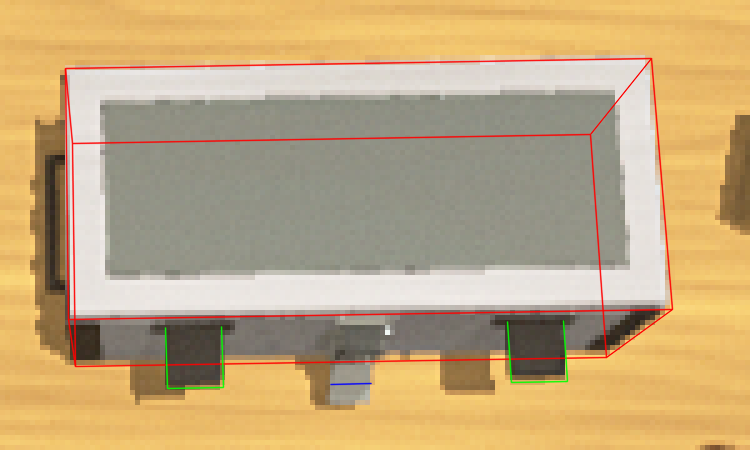

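View pics/osa.png

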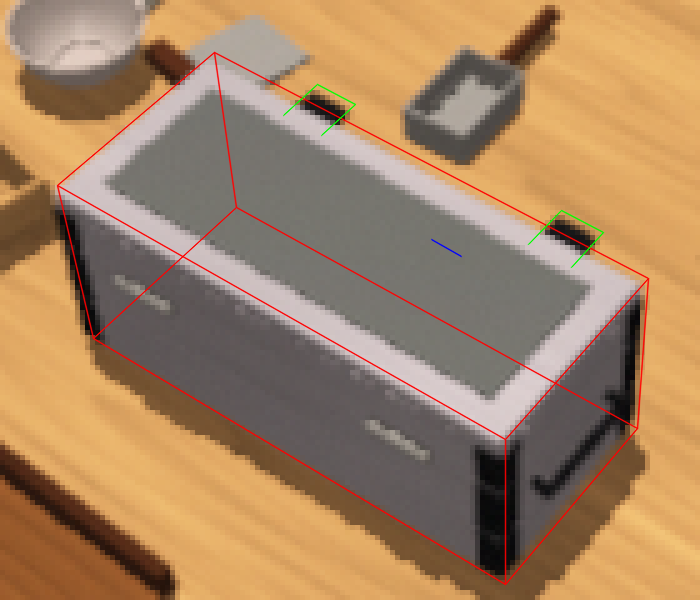

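```bash
python3 ov.py .586 -.1575 .0585 b
```

```text
(no output)
```

View pics/otb.png

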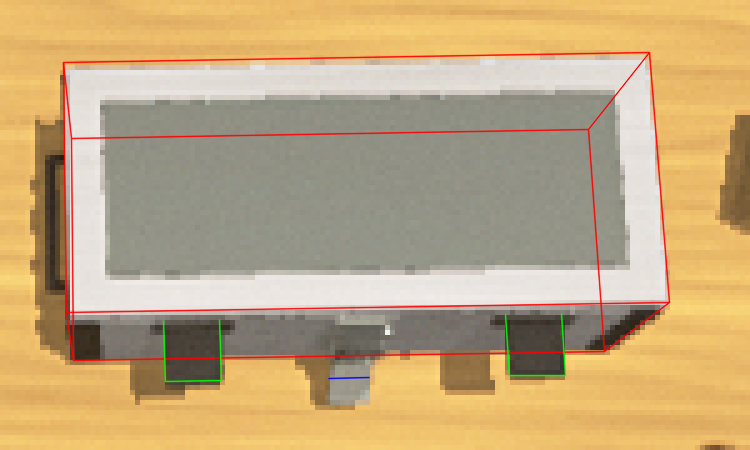

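View pics/osb.png

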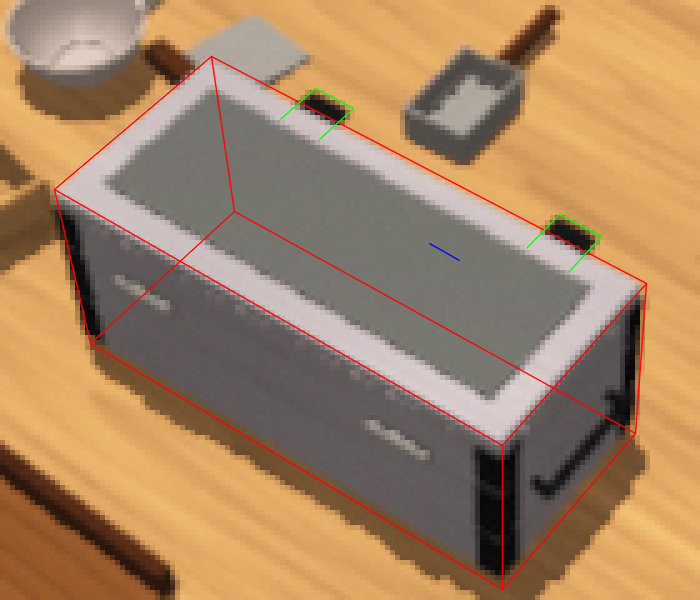

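```bash
cat > go.py <<'E'
# usage: go.py c|t|w x y z(TCP) yawdeg : frame case/tray/world; yaw = azimuth of tool y in that frame. prints shift in tool axes (mm), turn deg
from h import *; import sys
P={"c":(.584,-.158,.058),"t":(.5072,.31995,-.0835),"w":(0,0,0)}
fr=sys.argv[1]; x,y,z,yaw=[float(v) for v in sys.argv[2:6]]
p=P[fr]; X=w(p,x,y,z); o,R=st()
d=R.T@(X-o["position"])*1000
az=np.degrees(np.arctan2(R[1,1],R[0,1])); ta=yaw+np.degrees(p[2]); t=-((ta-az+180)%360-180)
c,s=np.cos(p[2]),np.sin(p[2]); q=o["position"][:2]-p[:2]
print("target",X.round(4),"shift tool xyz mm",d.round(1),"turn",round(t,1)," | now frame xyz",round(c*q[0]+s*q[1],4),round(-s*q[0]+c*q[1],4),round(o["position"][2],4),"az",round(az-np.degrees(p[2]),1),"F",o["force"].round(1),"w",round(o["grip_width"],4),"t",round(o["clock"],2),"tilt",round(np.degrees(np.arccos(-R[2,0])),2))
E
python3 go.py c -.162 .045 .20 0
```

```text
target [ 0.4197 -0.1225  0.2   ] shift tool xyz mm [  31.3 -637.7  437. ] turn 72.1  | now frame xyz -0.3815 0.7862 0.2313 az 72.1 F [-0.3 -0.4 -0.7] w 0.0855 t 0.5 tilt 0.01
```

```bash
python3 -m pendant '[[-8,-11,46,0],[-8,-11,46,0],[-8,-11,46,0],[-8,-11,46,0],[-8,-11,46,0],[-8,-11,46,0],[-8,-11,46,0],[0,0,0,0]]' 1 60; python3 go.py c -.162 .065 .20 0
```

```text
clock: 1.5
position: [0.4533, 0.4465, 0.2878]
tool_rot: [0.034, 1.569, -0.226]
force: [-0.5, 0.6, -0.7]
grip_width: 0.0857
target [ 0.4185 -0.1025  0.2   ] shift tool xyz mm [  87.9 -539.5  107.5] turn 71.8  | now frame xyz -0.0955 0.6111 0.2878 az 71.8 F [-0.5  0.6 -0.7] w 0.0857 t 1.5 tilt 0.11
```

```bash
python3 -m pendant '[[0,-49,9.8,0],[0,-49,9.8,0],[0,-49,9.8,0],[0,-49,9.8,0],[0,-49,9.8,0],[0,-49,9.8,0],[0,-49,9.8,0],[0,-49,9.8,0],[0,-49,9.8,0],[0,-49,9.8,0],[0,-49,9.8,0],[0,0,0,0]]'; python3 -m pendant '[[0,0,0,10.3],[0,0,0,10.3],[0,0,0,10.3],[0,0,0,10.3],[0,0,0,10.3],[0,0,0,10.3],[0,0,0,10.3],[0,0,0,0],[0,0,0,0]]';python3 go.py c -.162 .055 .05 0
```

```text
clock: 3.0
position: [0.4176, -0.102, 0.2874]
tool_rot: [-0.656, 1.57, -0.915]
force: [0.0, 1.6, -0.3]
grip_width: 0.0852
clock: 4.12
position: [0.4182, -0.099, 0.2873]
tool_rot: [3.031, 1.571, 1.523]
force: [0.5, -0.2, -0.4]
grip_width: 0.0854
target [ 0.4191 -0.1125  0.05  ] shift tool xyz mm [237.3  -0.   13.6] turn 0.3  | now frame xyz -0.1621 0.0685 0.2873 az 0.3 F [ 0.5 -0.2 -0.4] w 0.0854 t 4.12 tilt 0.01
```

```bash
python3 - <<'E'
from h import *
f=grab_frame("top")
for u in [(391,252),(410,252),(409,278),(403,305),(327,260),(272,250),(298,256)]: print(u,ray(f,u,.02).round(3))
crop(f,"t3",300,140,450,310,4)
E
```

```text
(391, 252) [ 0.358 -0.244  0.02 ]
(410, 252) [ 0.361 -0.309  0.02 ]
(409, 278) [ 0.273 -0.305  0.02 ]
(403, 305) [ 0.184 -0.285  0.02 ]
(327, 260) [ 0.322 -0.025  0.02 ]
(272, 250) [0.348 0.165 0.02 ]
(298, 256) [0.331 0.075 0.02 ]
```

View pics/t3.png

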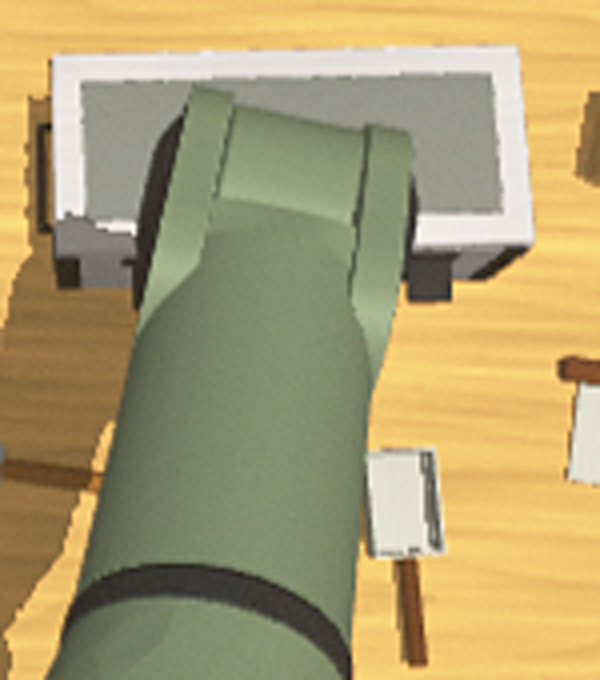

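```bash
python3 -m pendant '[[0,0,28,0],[40,0,0,0],[40,0,0,0],[40,0,0,0],[40,0,0,0],[40,0,0,0],[35,0,0,0],[30,0,0,0],[0,0,0,0]]'; python3 go.py c -.162 .030 .022 0;  python3 - <<'E'
from h import *
f=grab_frame("top")
crop(f,"t4",300,140,450,260,5)
f=grab_frame("scene")
crop(f,"s4",210,90,350,250,4)
E
```

```text
clock: 5.3
position: [0.4187, -0.1274, 0.021]
tool_rot: [-1.906, 1.567, 2.865]
force: [1.3, -0.4, 0.9]
grip_width: 0.0852
target [ 0.4205 -0.1374  0.022 ] shift tool xyz mm [-1.   1.2 10.1] turn 0.1  | now frame xyz -0.1632 0.0401 0.021 az 0.1 F [ 1.3 -0.4  0.9] w 0.0852 t 5.3 tilt 0.19
```

View pics/s4.png

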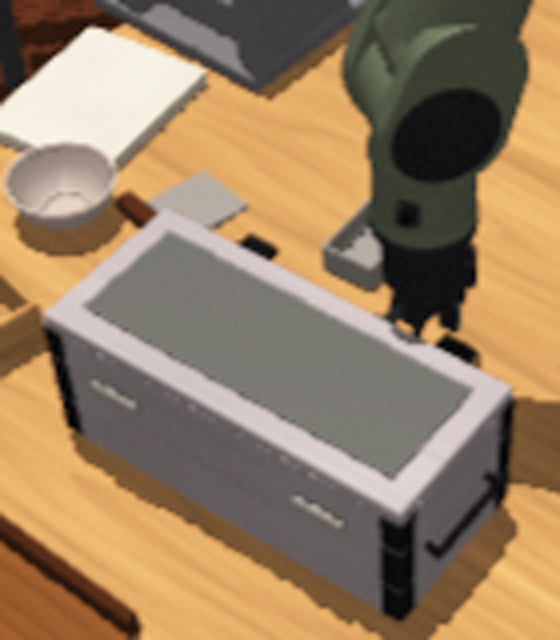

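View pics/t4.png

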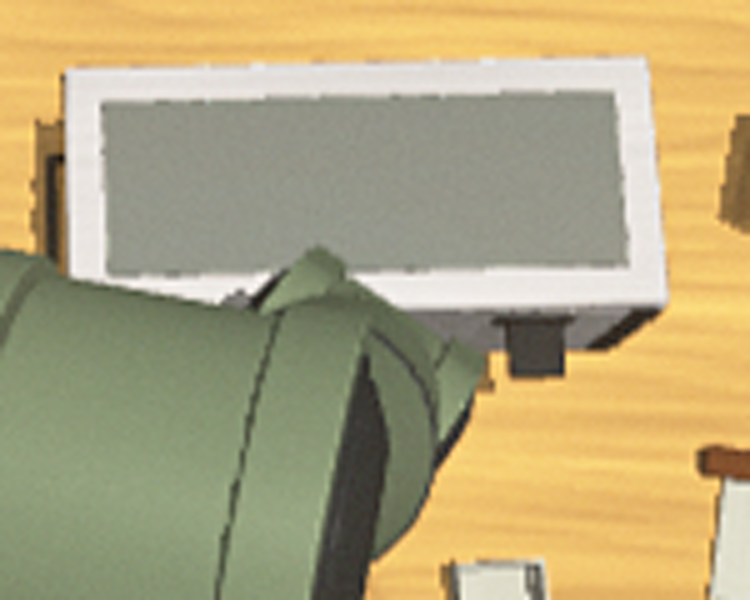

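```bash
python3 -m pendant '[[0,0,7,0],[0,0,0,0]]'; python3 -m pendant '[[0,0,4,0],[0,0,0,0]]';python3 -m pendant '[[0,0,4,0],[0,0,0,0]]';python3 go.py c -.162 .025 .022 0
```

```text
clock: 5.65
position: [0.4208, -0.1353, 0.0232]
tool_rot: [1.203, 1.569, -0.311]
force: [-0.4, 0.2, -0.2]
grip_width: 0.0856
clock: 5.9
position: [0.4206, -0.1389, 0.0225]
tool_rot: [1.112, 1.57, -0.402]
force: [1.4, -0.1, 0.5]
grip_width: 0.0853
clock: 6.15
position: [0.4207, -0.1429, 0.0223]
tool_rot: [0.262, 1.571, -1.252]
force: [0.6, -0.2, 0.2]
grip_width: 0.0857
target [ 0.4208 -0.1424  0.022 ] shift tool xyz mm [ 0.3  0.2 -0.4] turn -0.0  | now frame xyz -0.1622 0.0246 0.0223 az -0.0 F [ 0.6 -0.2  0.2] w 0.0857 t 6.15 tilt 0.01
```

```bash
python3 -m pendant '[[0,0,3,0],[0,0,0,0]]'; python3 -m pendant '[[0,0,3,0],[0,0,0,0]]';python3 go.py c -.162 .025 .022 0
```

```text
clock: 6.4
position: [0.4207, -0.1441, 0.0223]
tool_rot: [-2.72, 1.569, 2.052]
force: [-2.1, 12.8, 5.4]
grip_width: 0.0853
clock: 6.65
position: [0.4205, -0.1446, 0.0222]
tool_rot: [-2.722, 1.565, 2.055]
force: [-3.9, 30.3, 13.2]
grip_width: 0.0852
target [ 0.4208 -0.1424  0.022 ] shift tool xyz mm [ 0.2  0.4 -2.2] turn 0.4  | now frame xyz -0.1624 0.0228 0.0222 az 0.4 F [-3.9 30.3 13.2] w 0.0852 t 6.65 tilt 0.31
```

```bash
python3 -m pendant '[[0,0,2,0],[-1.9,-4.9,0,0],[-2.4,-4.6,0,0],[0,0,0,0]]'; python3 go.py c -.162 .025 .022 0; python3 - <<'E'
from h import *
f=grab_frame("top")
crop(f,"t5",300,140,450,260,5)
f=grab_frame("scene")
crop(f,"s5",270,130,350,200,8)
E
```

```text
clock: 7.15
position: [0.412, -0.1462, 0.0265]
tool_rot: [-2.93, 1.565, 1.849]
force: [6.2, 36.3, -1.0]
grip_width: 0.0852
target [ 0.4208 -0.1424  0.022 ] shift tool xyz mm [ 4.5  9.1 -3.2] turn 0.5  | now frame xyz -0.171 0.0217 0.0265 az 0.5 F [ 6.2 36.3 -1. ] w 0.0852 t 7.15 tilt 0.33
```

View pics/s5.png

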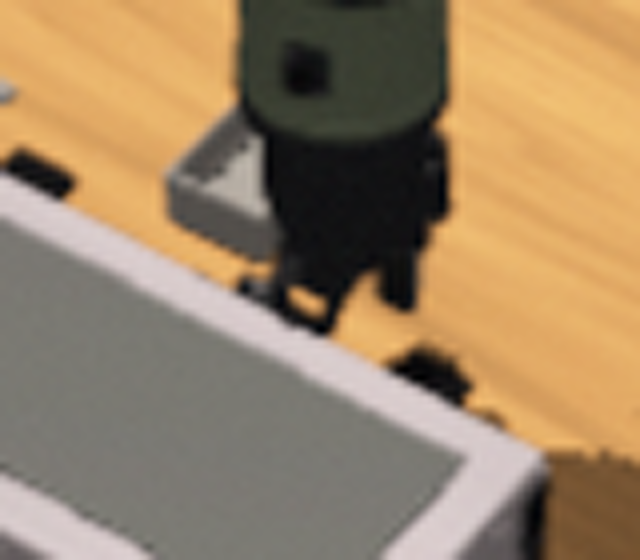

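View pics/t5.png

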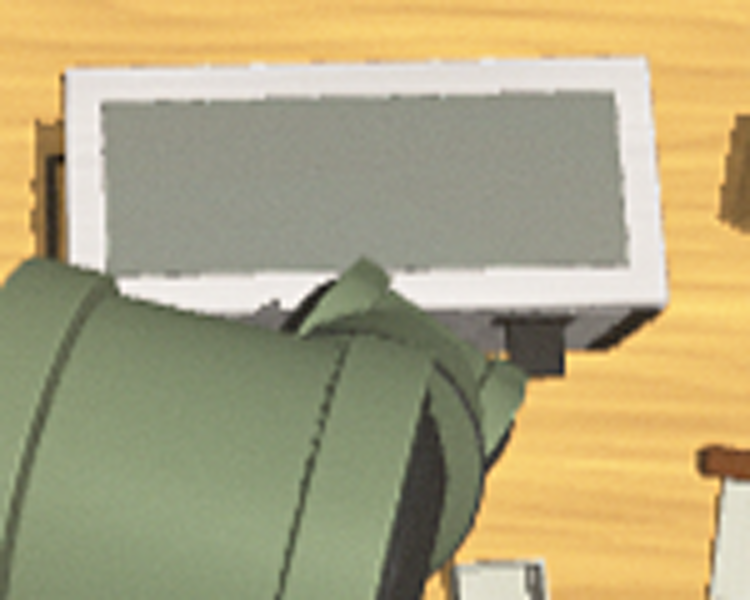

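```bash
python3 -m pendant '[[0,0,2,0],[0,0,2,0],[-2.9,-4.3,0.5,0],[-3.3,-4.1,0.5,0],[0,0,0,0]]'; python3 go.py c -.162 .025 .022 0
```

```text
clock: 7.88
position: [0.4037, -0.149, 0.0326]
tool_rot: [-2.846, 1.561, 1.936]
force: [6.5, 54.4, 5.5]
grip_width: 0.0852
target [ 0.4208 -0.1424  0.022 ] shift tool xyz mm [10.6 17.6 -5.3] turn 0.7  | now frame xyz -0.1795 0.0194 0.0326 az 0.7 F [ 6.5 54.4  5.5] w 0.0852 t 7.88 tilt 0.55
```

```bash
python3 -m pendant '[[-3.6,-3.7,0.3,0],[-4,-3.3,0.3,0],[0,0,0,0]]'; python3 go.py c -.162 .025 .022 0;python3 - <<'E'
from h import *
f=grab_frame("scene")
crop(f,"s6",270,130,350,200,8)
E
```

```text
clock: 8.25
position: [0.3969, -0.1498, 0.0402]
tool_rot: [-2.858, 1.561, 1.925]
force: [9.1, 57.5, 4.5]
grip_width: 0.0857
target [ 0.4208 -0.1424  0.022 ] shift tool xyz mm [18.2 24.4 -5.5] turn 0.7  | now frame xyz -0.1863 0.019 0.0402 az 0.7 F [ 9.1 57.5  4.5] w 0.0857 t 8.25 tilt 0.56
```

View pics/s6.png

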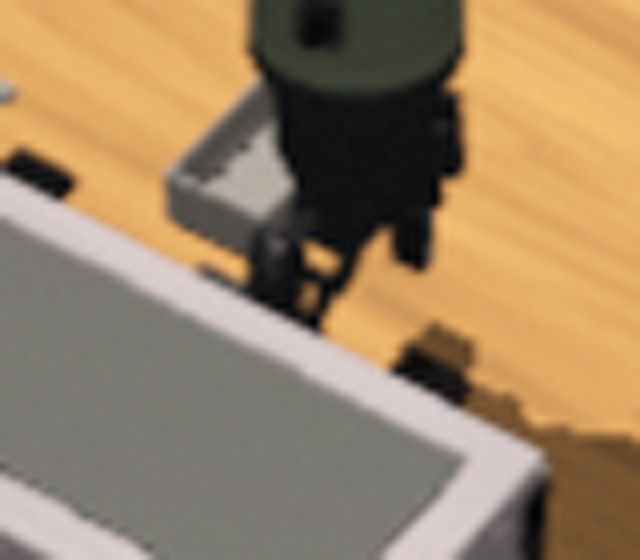

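```bash
python3 -m pendant '[[-4.3,-2.9,0.3,0],[-4.6,-2.4,0.3,0],[0,0,0,0]]'; python3 -m pendant '[[-4.8,-2,0.3,0],[-5,-1.4,0,0],[0,0,0,0]]'; python3 go.py c -.162 .025 .022 0;python3 - <<'E'
from h import *
f=grab_frame("scene")
crop(f,"s7",270,130,350,200,8)
E
```

```text
clock: 8.68
position: [0.3917, -0.1504, 0.0491]
tool_rot: [-2.852, 1.561, 1.931]
force: [10.6, 60.9, 4.5]
grip_width: 0.0851
clock: 9.05
position: [0.3883, -0.1508, 0.0588]
tool_rot: [-2.84, 1.561, 1.943]
force: [10.0, 61.8, 2.9]
grip_width: 0.0852
target [ 0.4208 -0.1424  0.022 ] shift tool xyz mm [36.8 33.1 -5.7] turn 0.7  | now frame xyz -0.1949 0.0185 0.0588 az 0.7 F [10.  61.8  2.9] w 0.0852 t 9.05 tilt 0.59
```

View pics/s7.png

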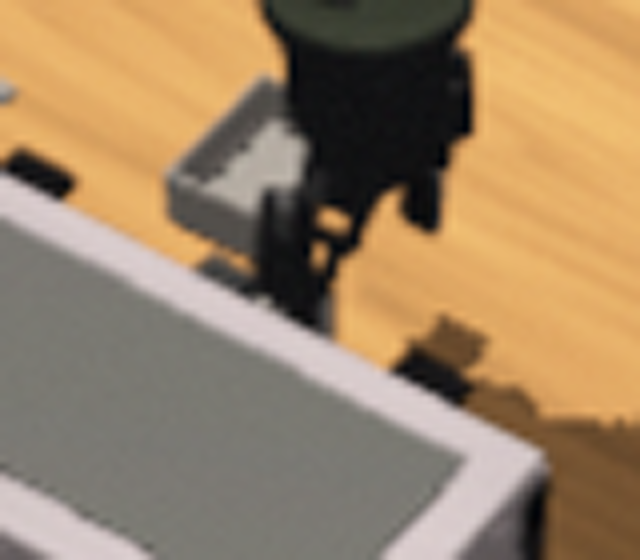

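```bash
cat > lev.py <<'E'
from h import *; import sys
p=(.584,-.158,.058)
def lever(phi,c):
    a=.33+phi; S=[]
    def P(r,y,n=0): return w(p,-.095-r*np.sin(a)+n*np.cos(a)*0, y, .09-r*np.cos(a))
    q=[P(0,-.014),P(.059,-.014),P(.059,.014),P(0,.014)]
    return [(q[i],q[(i+1)%4],c) for i in range(4)]
S=boxsegs(p,.083,.19,.112,.166,(0,0,255))
S+=lever(0,(255,0,0))+lever(.8,(0,255,0))+lever(1.95,(255,0,255))
if __name__=="__main__":
    n=sys.argv[1]
    overlay(grab_frame("scene"),"ls"+n,(270,120,350,200),8,S)
    overlay(grab_frame("top"),"lt"+n,(330,180,410,240),9,S)
E
python3 lev.py 1
```

View pics/ls1.png

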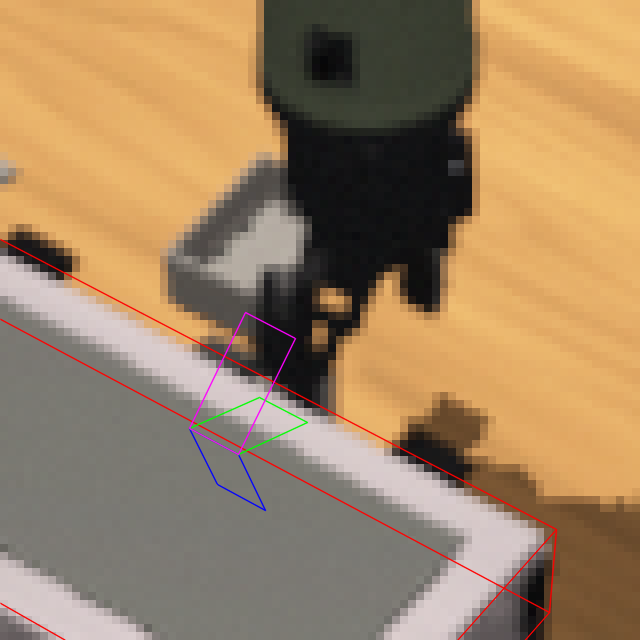

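View pics/lt1.png

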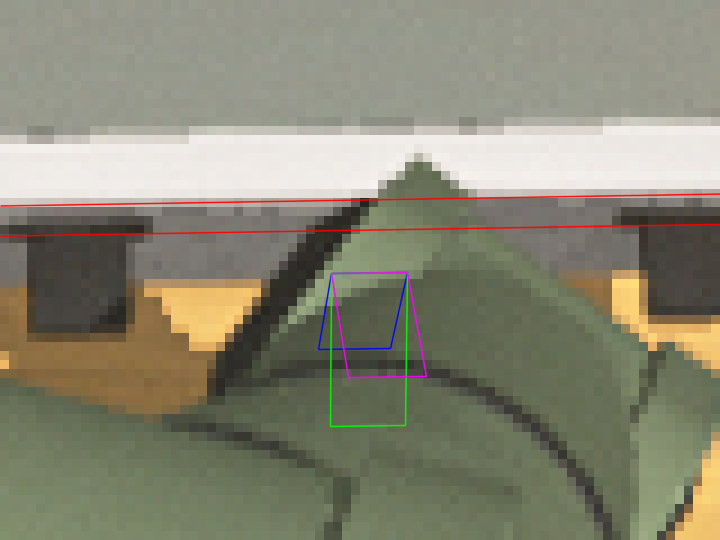

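```bash
python3 - <<'E'
from h import *
p=(.584,-.158,.058)
g=grab_frame("scene")
for nm,X in {"in finger tip inner":w(p,-.1524,.0185,.072),"in back":w(p,-.138,.0185,.072),"out tip":w(p,-.2375,.0185,.072),"in back -y":w(p,-.138,.0075,.072),"hook":w(p,-.1,0,.133)}.items(): print(nm,(proj(g,X)[0]-[270,120])*8)
E
```

```text
in finger tip inner [315.52767717 406.67052507]
in back [297.54949328 425.0024475 ]
out tip [418.33952388 301.83575365]
in back -y [278.44548858 414.95670863]
hook [213.60807705 365.02955431]
```

```bash
python3 -m pendant '[[-5,-1.2,0,0],[-5.1,-0.8,0,0],[0,0,0,0]]'; python3 -m pendant '[[-5.2,0,0,0],[-5.2,0.5,0,0],[0,0,0,0]]'; python3 go.py c -.162 .025 .022 0;python3 lev.py 2
```

```text
clock: 9.62
position: [0.3843, -0.1516, 0.0686]
tool_rot: [-2.577, 1.559, 2.204]
force: [0.2, 55.6, 2.8]
grip_width: 0.086
clock: 10.0
position: [0.3844, -0.1517, 0.0789]
tool_rot: [-2.538, 1.559, 2.243]
force: [-2.7, 55.3, 3.7]
grip_width: 0.0852
target [ 0.4208 -0.1424  0.022 ] shift tool xyz mm [56.7 37.3 -6.2] turn 0.6  | now frame xyz -0.1989 0.0179 0.0789 az 0.6 F [-2.7 55.3  3.7] w 0.0852 t 10.0 tilt 0.69
```

View pics/ls2.png

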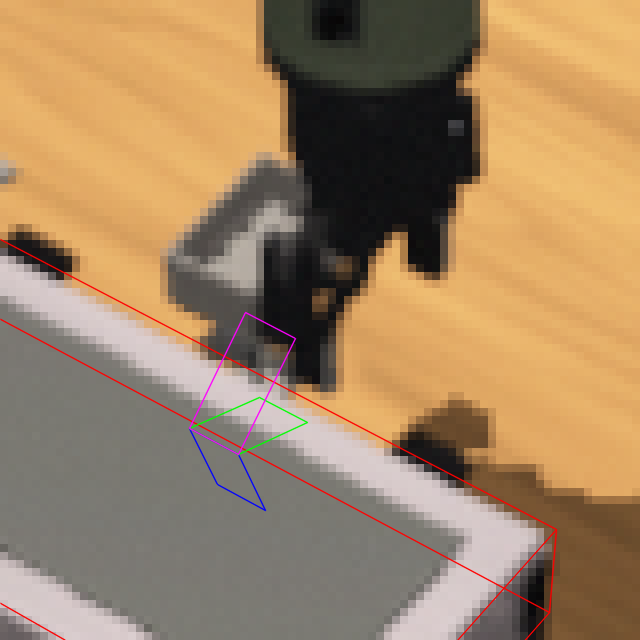

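```bash
python3 -m pendant '[[-5,0.8,0,0],[-5,1.3,0,0],[0,0,0,0],[0,0,-10,0],[0,-10,-10,0],[0,0,-10,0],[0,0,0,0]]'; python3 go.py c -.162 .025 .022 0;python3 lev.py 3
```

```text
clock: 10.98
position: [0.3769, -0.1292, 0.0897]
tool_rot: [1.48, 1.571, -0.032]
force: [0.6, -0.4, 0.3]
grip_width: 0.0855
target [ 0.4208 -0.1424  0.022 ] shift tool xyz mm [67.7 43.  15.8] turn 0.0  | now frame xyz -0.205 0.0408 0.0897 az 0.0 F [ 0.6 -0.4  0.3] w 0.0855 t 10.97 tilt 0.01
```

View pics/ls3.png

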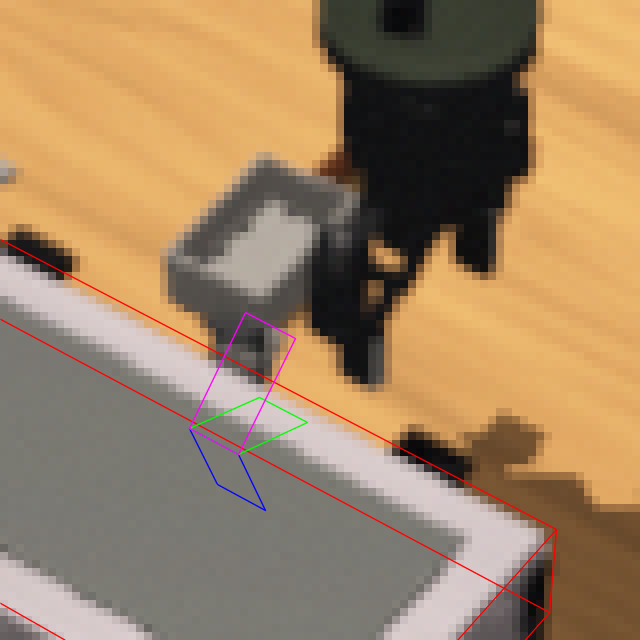

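View pics/lt3.png

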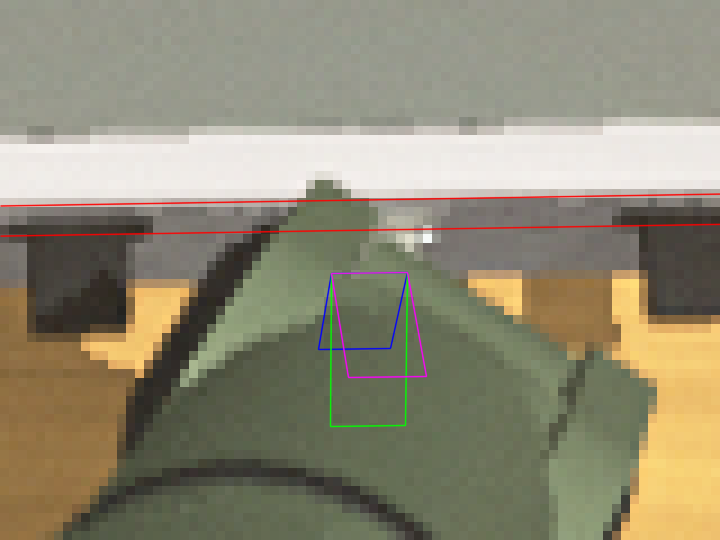

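```bash
python3 -m pendant '[[-30,0,-10,0],[-40,0,-10,10],[-40,0,0,10],[-40,0,0,10],[0,0,0,10],[0,0,0,10],[0,0,0,10],[0,0,0,10],[0,0,0,10],[0,0,0,10],[0,0,0,0]]'; python3 go.py c -.107 .11 .24 -90; python3 lev.py 4
```

```text
clock: 12.45
position: [0.3758, -0.1099, 0.2396]
tool_rot: [1.564, 1.57, -1.52]
force: [0.5, 0.0, -0.3]
grip_width: 0.0856
target [ 0.4708 -0.0544  0.24  ] shift tool xyz mm [ -0.4 -49.9 -98.1] turn 0.0  | now frame xyz -0.2051 0.0601 0.2396 az -90.0 F [ 0.5  0.  -0.3] w 0.0856 t 12.45 tilt 0.02
```

View pics/lt4.png

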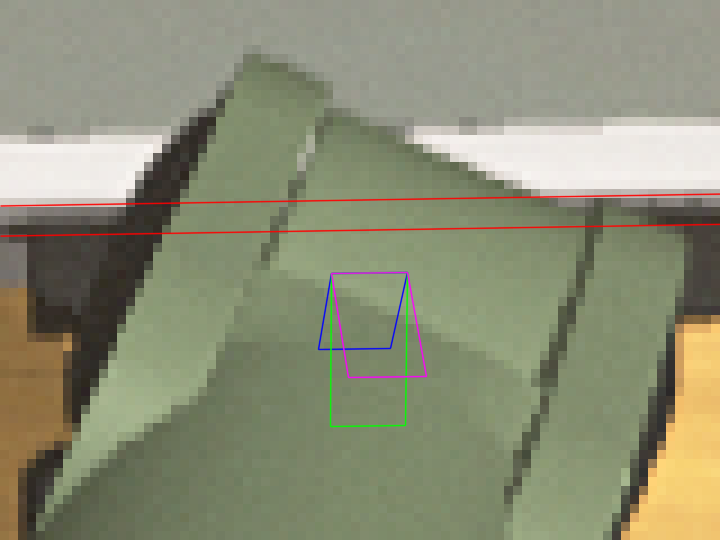

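View pics/ls4.png

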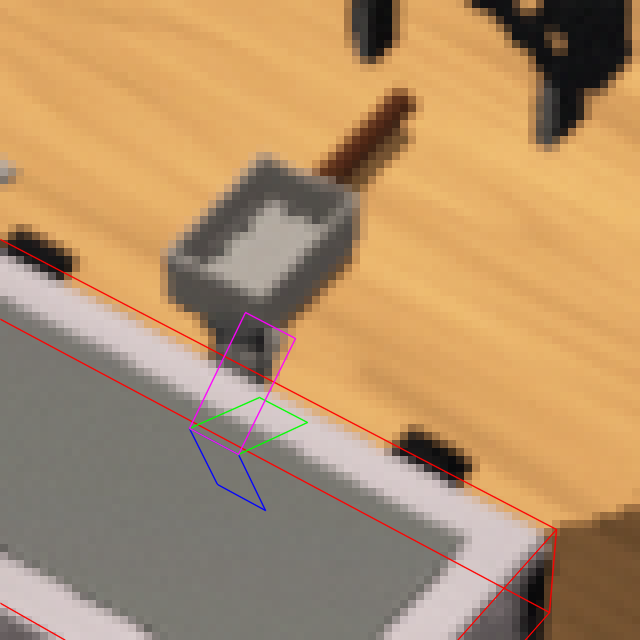

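```bash
python3 -m pendant '[[0,-25,-49,0],[0,-25,-49,0],[0,0,0,0],[40,0,0,0],[40,0,0,0],[40,0,0,0],[5,0,0,0],[0,0,0,0],[0,0,0,0]]'; python3 go.py c -.107 .11 .115 -90; python3 - <<'E'
from h import *
crop(grab_frame("scene"),"s8",270,100,360,220,6)
E
```

```text
clock: 13.68
position: [0.4713, -0.0541, 0.1159]
tool_rot: [-3.041, 1.569, 0.159]
force: [0.2, 0.6, -0.1]
grip_width: 0.0855
target [ 0.4708 -0.0544  0.115 ] shift tool xyz mm [0.9 0.3 0.5] turn 0.0  | now frame xyz -0.1065 0.1103 0.1159 az -90.0 F [ 0.2  0.6 -0.1] w 0.0855 t 13.68 tilt 0.12
```

View pics/s8.png

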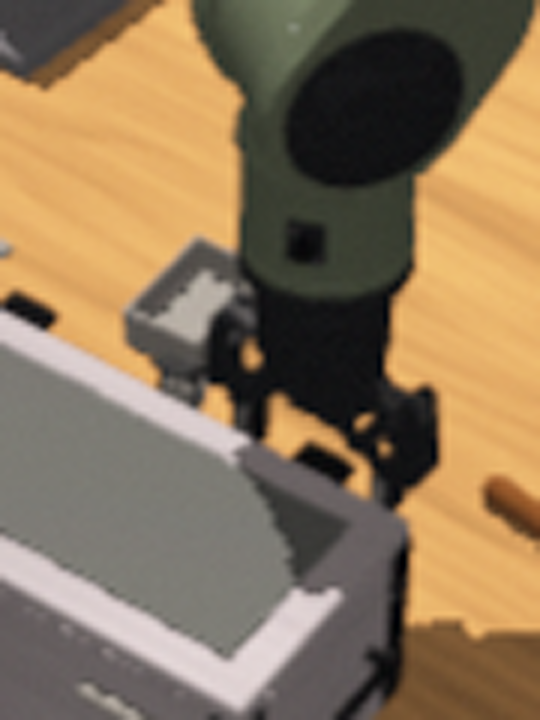

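```bash
python3 -m pendant '[[0,0,0,0],[0,0,0,0],[0,0,0,0],[0,0,0,0]]' -1 60;  python3 go.py c -.107 .11 .115 -90
```

```text
clock: 14.22
position: [0.4709, -0.0558, 0.1153]
tool_rot: [2.152, 1.569, -0.933]
force: [-3.6, -10.9, 16.9]
grip_width: 0.0351
target [ 0.4708 -0.0544  0.115 ] shift tool xyz mm [ 0.3 -1.4  0. ] turn -0.1  | now frame xyz -0.107 0.1086 0.1153 az -90.1 F [ -3.6 -10.9  16.9] w 0.0351 t 14.22 tilt 0.13
```

```bash
sed -i 's/-.158,.058/-.1592,.058/' go.py; python3 -m pendant '[[-14,0,-2,0],[-14.1,0,-3.1,0],[-13.6,0,-4.5,0],[-13.5,0,-4.8,0],[-12.7,0,-6.6,0],[-12.7,0,-6.6,0],[-11.6,0,-8.4,0],[-11.5,0,-8.4,0],[0,0,0,0]]'; python3 go.py c -.07 .11 .115 -90; python3 - <<'E'
from h import *
crop(grab_frame("scene"),"s9",200,80,360,220,5)
E
```

```text
clock: 15.35
position: [0.5158, -0.0529, 0.2188]
tool_rot: [2.135, 1.568, -0.949]
force: [6.1, -9.1, -3.7]
grip_width: 0.0349
target [ 0.5077 -0.0534  0.115 ] shift tool xyz mm [103.8  -0.2   8.2] turn -0.1  | now frame xyz -0.0619 0.1101 0.2188 az -90.1 F [ 6.1 -9.1 -3.7] w 0.0349 t 15.35 tilt 0.16
```

View pics/s9.png

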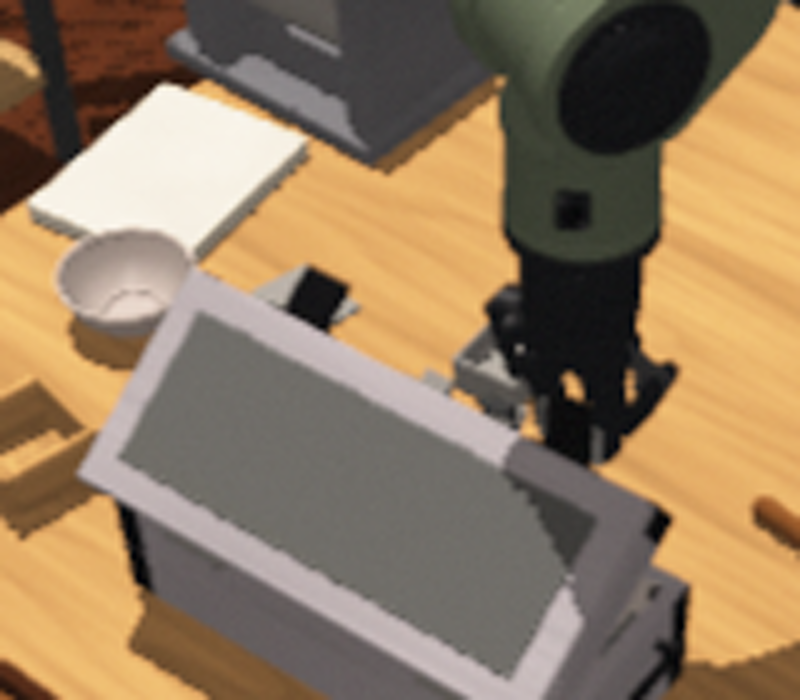

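```bash
python3 -m pendant '[[-10.4,0,-9.8,0],[-9.9,0,-10.3,0],[-8.8,0,-11.3,0],[-8.3,0,-11.6,0],[-7.0,0,-12.5,0],[-6.5,0,-12.7,0],[-5,0,-13.4,0],[-4.5,0,-13.6,0],[-2.9,0,-14,0],[-2.5,0,-14.1,0],[0,0,0,0]]'; python3 go.py c .155 .11 .270 -90; python3 -m pendant '[[-0.6,0,-14.3,0],[-0.6,0,-14.3,0],[1.5,0,-14.2,0],[1.6,0,-14.2,0],[3.6,0,-13.8,0],[3.7,0,-13.8,0],[2.8,0,-9,0],[0,0,0,0],[0,0,0,0]]'; python3 go.py c .155 .11 .270 -90;
```

```text
clock: 16.77
position: [0.6381, -0.0452, 0.2834]
tool_rot: [0.821, 1.569, -2.265]
force: [2.0, -4.8, -7.8]
grip_width: 0.0339
target [ 0.7324 -0.0404  0.27  ] shift tool xyz mm [ 13.3   0.5 -94.4] turn -0.1  | now frame xyz 0.0607 0.1107 0.2834 az -90.1 F [ 2.  -4.8 -7.8] w 0.0339 t 16.77 tilt 0.1
clock: 17.9
position: [0.7311, -0.039, 0.2722]
tool_rot: [-0.541, 1.571, 2.658]
force: [-0.8, 0.3, 0.3]
grip_width: 0.0002
target [ 0.7324 -0.0404  0.27  ] shift tool xyz mm [ 2.2  1.4 -1.2] turn -0.0  | now frame xyz 0.1538 0.1114 0.2722 az -90.0 F [-0.8  0.3  0.3] w 0.0002 t 17.9 tilt 0.01
```

```bash
python3 - <<'E'
from h import *
crop(grab_frame("scene"),"s10",200,60,360,240,4)
crop(grab_frame("top"),"t10",290,100,450,230,5)
E
```

```text
(no output)
```

View pics/s10.png

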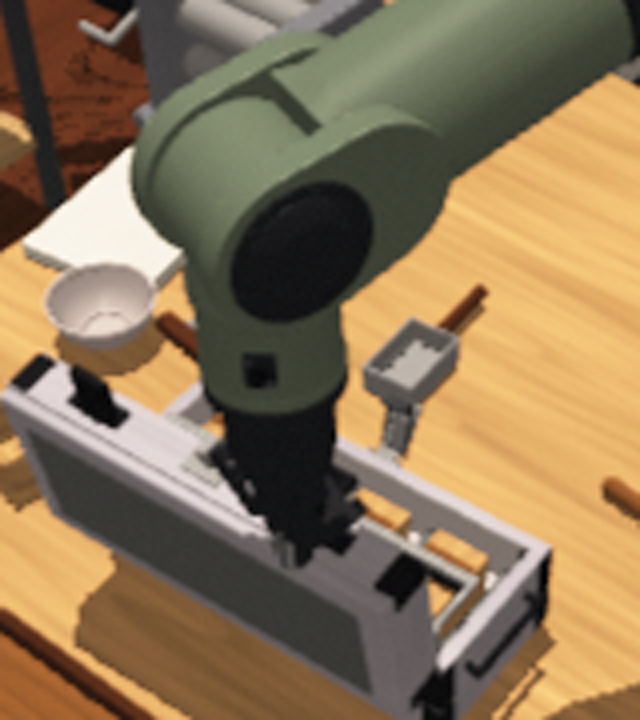

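View pics/t10.png

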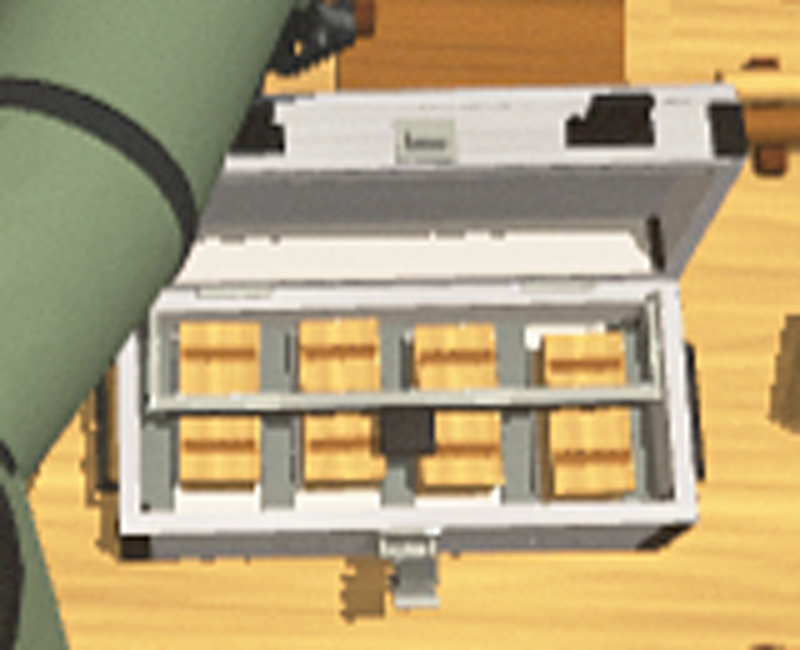

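```bash
python3 - <<'E'
from h import *
p=(.584,-.1592,.058)
f=grab_frame("top")
for th in (1.4,1.5,1.6,1.7,1.8,1.85):
    a=.105+th
    print(th,[proj(f,w(p,.083-r*np.cos(a+da),-.11,.112+r*np.sin(a+da)))[0].round(1) for r,da in((.191,0),)], proj(f,w(p,.083-.166*np.cos(th),-.19,.112+.166*np.sin(th)))[0].round(1), proj(f,w(p,.083-.166*np.cos(th)+.054*np.sin(th),-.19,.112+.166*np.sin(th)+.054*np.cos(th)))[0].round(1))
E
```

```text
1.4 [array([415.2, 139.2])] [440.7 147.1] [440.1 128.9]
1.5 [array([414.8, 132.9])] [440.4 141.6] [439.2 124. ]
1.6 [array([414.2, 127. ])] [439.9 136.2] [438.3 119.5]
1.7 [array([413.5, 121.5])] [439.3 131.2] [437.2 115.4]
1.8 [array([412.7, 116.4])] [438.6 126.4] [436.  111.9]
1.85 [array([412.2, 114.1])] [438.2 124.2] [435.4 110.3]
```

```bash
python3 -m pendant '[[-35,0,0,0],[-35,0,0,0],[0,30,45,0],[0,30,45,0],[0,0,0,0]]'; python3 go.py c .062 .05 .257 -90
```

```text
clock: 18.68
position: [0.6423, -0.1072, 0.3435]
tool_rot: [-2.703, 1.57, 0.491]
force: [-0.2, 0.6, 0.0]
grip_width: 0.0003
target [ 0.643  -0.1057  0.257 ] shift tool xyz mm [86.5 -1.4 -0.7] turn -0.3  | now frame xyz 0.0612 0.0485 0.3435 az -90.3 F [-0.2  0.6  0. ] w 0.0003 t 18.68 tilt 0.05
```

```bash
python3 -m pendant '[[45,0,0,0],[41,0,0,0],[0,0,-15,0],[0,0,-10,0],[0,0,-10,0],[0,0,-8,0],[0,0,0,0]]'; python3 go.py c .118 .05 .257 -90;python3 -m pendant '[[0,0,-6,0],[0,0,-6,0],[0,0,0,0]]'; python3 go.py c .118 .05 .257 -90
```

```text
clock: 19.55
position: [0.6886, -0.1017, 0.2562]
tool_rot: [2.588, 1.57, -0.495]
force: [0.8, 0.3, 0.1]
grip_width: -0.0002
target [ 0.6989 -0.1024  0.257 ] shift tool xyz mm [ -0.8   1.3 -10.2] turn -0.0  | now frame xyz 0.1078 0.0513 0.2562 az -90.0 F [0.8 0.3 0.1] w -0.0002 t 19.55 tilt 0.05
clock: 19.92
position: [0.6964, -0.1014, 0.2559]
tool_rot: [-0.222, 1.562, 2.975]
force: [-35.2, 3.4, 13.7]
grip_width: 0.0002
target [ 0.6989 -0.1024  0.257 ] shift tool xyz mm [-1.1  1.2 -2.4] turn -0.1  | now frame xyz 0.1156 0.0512 0.2559 az -90.1 F [-35.2   3.4  13.7] w 0.0002 t 19.93 tilt 0.51
```

```bash
python3 -m pendant '[[0,0,10,0],[0,0,30,0],[-45,0,30,0],[-45,0,30,0],[0,0,40,0],[0,0,40,0],[0,0,40,0],[0,0,0,0]]' 1; python3 - <<'E'
from h import *
crop(grab_frame("top"),"t11",290,100,450,230,5)
crop(grab_frame("scene"),"s11",200,80,360,240,4)
E
```

```text
clock: 20.92
position: [0.479, -0.1139, 0.347]
tool_rot: [-2.409, 1.568, 0.79]
force: [1.4, 0.8, 0.0]
grip_width: 0.0856
```

View pics/t11.png

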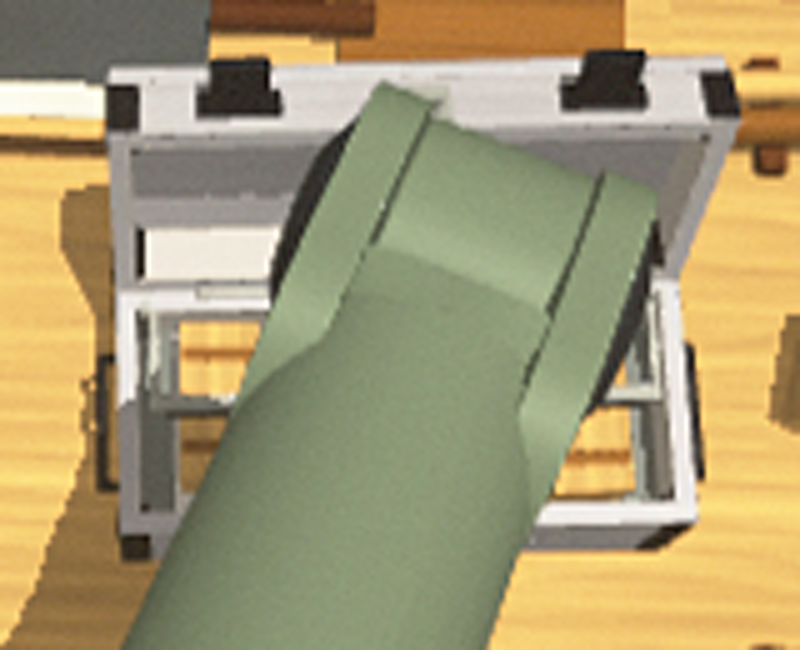

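View pics/s11.png

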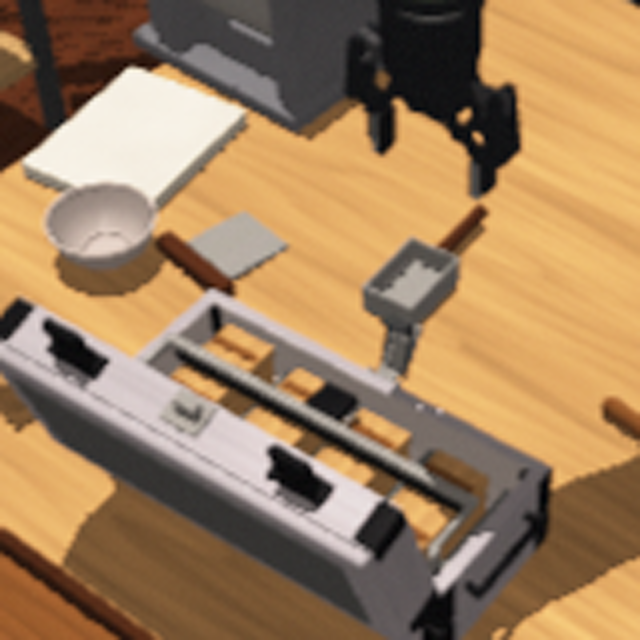

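```bash
python3 - <<'E'
from h import *
p=(.584,-.1592,.058)
f=grab_frame("top")
def loc(X):
    c,s=np.cos(p[2]),np.sin(p[2]); q=X[:2]-p[:2]; return round(c*q[0]+s*q[1],4),round(-s*q[0]+c*q[1],4)
B=lambda u,v:(290+u/5-.4,100+v/5-.4)
for n,u,z in [("tab L",(384,430),.133),("tab R",(435,430),.133),("tab front",(408,454),.133),("tab back",(410,408),.133),
 ("b1 near",(220,488),.107),("b1 far",(220,322),.107),("b1 l",(180,400),.107),("b1 r",(260,400),.107),
 ("b2 near",(345,486),.107),("b2 far",(340,318),.107),("b2 l",(302,400),.107),("b2 r",(382,400),.107),
 ("b3 near",(460,490),.107),("b3 far",(455,324),.107),("b3 l",(416,400),.107),("b3 r",(499,400),.107),
 ("b4 near",(592,496),.107),("b4 far",(585,333),.107),("b4 l",(546,400),.107),("b4 r",(630,400),.107),
 ("rim FL",(122,527),.112),("rim FR",(692,515),.112),("rim in FL",(138,508),.112),("rim in FR",(676,498),.112)]:
    print(n,loc(ray(f,B(*u),z)))
E
```

```text
tab L (np.float64(-0.0223), np.float64(0.0165))
tab R (np.float64(-0.0229), np.float64(-0.0168))
tab front (np.float64(-0.0387), np.float64(0.0015))
tab back (np.float64(-0.0077), np.float64(-0.0012))
b1 near (np.float64(-0.0536), np.float64(0.1237))
b1 far (np.float64(0.0615), np.float64(0.1212))
b1 l (np.float64(0.0073), np.float64(0.1492))
b1 r (np.float64(0.0064), np.float64(0.0956))
b2 near (np.float64(-0.0536), np.float64(0.0408))
b2 far (np.float64(0.0629), np.float64(0.04))
b2 l (np.float64(0.0059), np.float64(0.0675))
b2 r (np.float64(0.005), np.float64(0.0139))
b3 near (np.float64(-0.0576), np.float64(-0.0352))
b3 far (np.float64(0.0573), np.float64(-0.0376))
b3 l (np.float64(0.0046), np.float64(-0.0089))
b3 r (np.float64(0.0037), np.float64(-0.0644))
b4 near (np.float64(-0.0631), np.float64(-0.1224))
b4 far (np.float64(0.0495), np.float64(-0.125))
b4 l (np.float64(0.0031), np.float64(-0.0959))
b4 r (np.float64(0.0022), np.float64(-0.1521))
rim FL (np.float64(-0.0799), np.float64(0.1889))
rim FR (np.float64(-0.0781), np.float64(-0.1861))
rim in FL (np.float64(-0.0673), np.float64(0.1782))
rim in FR (np.float64(-0.0665), np.float64(-0.1765))
```

```bash
sed -i 's/(.584,-.1592,.058)/(.585,-.159,.058)/' go.py; python3 go.py c -.024 0 .17 -90
```

```text
target [ 0.561  -0.1604  0.17  ] shift tool xyz mm [176.6  51.6 -76.6] turn 0.0  | now frame xyz -0.1009 0.0516 0.3465 az -90.0 F [ 0.3  0.1 -0. ] w 0.0854 t 21.07 tilt 0.08
```

```bash
python3 -m pendant '[[0,26,-38.3,0],[0,25.6,-38.3,0],[45,0,0,0],[45,0,0,0],[45,0,0,0],[45,0,0,0],[40,0,0,0],[10,0,0,0],[0,0,0,0]]'; python3 go.py c -.024 0 .114 -90; python3 - <<'E'
from h import *
crop(grab_frame("scene"),"s12",230,100,340,220,6)
E
```

```text
clock: 22.2
position: [0.5602, -0.1611, 0.1162]
tool_rot: [0.853, 1.57, -2.232]
force: [-0.8, -0.4, 0.9]
grip_width: 0.0853
target [ 0.561  -0.1604  0.114 ] shift tool xyz mm [ 2.2 -0.7 -0.8] turn -0.0  | now frame xyz -0.0248 -0.0007 0.1162 az -90.0 F [-0.8 -0.4  0.9] w 0.0853 t 22.2 tilt 0.03
```

View pics/s12.png

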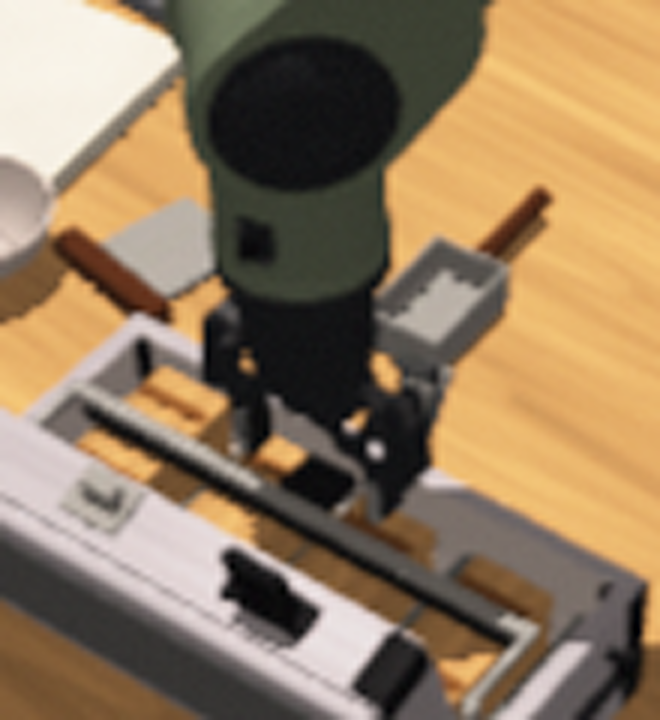

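```bash
python3 -m pendant '[[0,0,0,0],[0,0,0,0],[0,0,0,0],[0,0,0,0]]' -1 60;  python3 go.py c -.024 0 .114 -90; python3 -m pendant '[[-8.4,0,-0.4,0],[-8.5,0,-1.2,0],[-8.2,0,-2.1,0],[-8,0,-2.9,0],[-7.7,0,-3.7,0],[-7.2,0,-4.5,0],[-6.8,0,-5.2,0],[-6.2,0,-5.8,0],[0,0,0,0]]'; python3 go.py c -.024 0 .114 -90
```

```text
clock: 22.75
position: [0.5601, -0.1604, 0.1169]
tool_rot: [-2.558, 1.57, 0.641]
force: [-3.1, 2.4, 12.7]
grip_width: 0.0344
target [ 0.561  -0.1604  0.114 ] shift tool xyz mm [ 2.9  0.  -0.9] turn -0.0  | now frame xyz -0.0249 0.0 0.1169 az -90.0 F [-3.1  2.4 12.7] w 0.0344 t 22.75 tilt 0.06
clock: 23.88
position: [0.5859, -0.1588, 0.1771]
tool_rot: [-1.186, 1.571, 2.013]
force: [4.8, 1.2, -11.1]
grip_width: 0.0341
target [ 0.561  -0.1604  0.114 ] shift tool xyz mm [63.1  0.2 24.9] turn 0.0  | now frame xyz 0.0009 0.0002 0.1771 az -90.0 F [  4.8   1.2 -11.1] w 0.0341 t 23.88 tilt 0.02
```

```bash
python3 -m pendant '[[-5.8,0,-6.3,0],[-4.9,0,-7,0],[-4.2,0,-7.4,0],[-3.5,0,-7.8,0],[-2.6,0,-8.1,0],[-1.8,0,-8.3,0],[-0.9,0,-8.5,0],[-0.2,0,-8.5,0],[0,0,0,0]]'; python3 go.py c -.024 0 .114 -90; python3 - <<'E'
from h import *
crop(grab_frame("scene"),"s13",230,80,340,220,5)
E
```

```text
clock: 25.0
position: [0.6485, -0.155, 0.2022]
tool_rot: [-2.604, 1.569, 0.596]
force: [-3.6, 8.8, 2.8]
grip_width: 0.0325
target [ 0.561  -0.1604  0.114 ] shift tool xyz mm [88.1  0.4 87.7] turn 0.0  | now frame xyz 0.0636 0.0003 0.2022 az -90.0 F [-3.6  8.8  2.8] w 0.0325 t 25.0 tilt 0.09
```

View pics/s13.png

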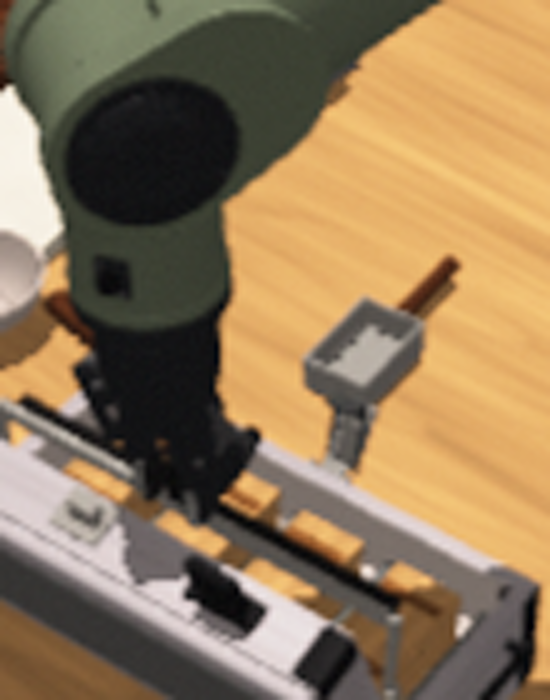

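```bash
python3 -m pendant '[[0.6,0,-8.5,0],[1.5,0,-8.4,0],[1,0,-3,0],[0,0,0,0]]'; python3 go.py c -.024 0 .114 -90; python3 -m pendant '[[0,0,0,0],[0,0,0,0],[-20,0,0,0],[-30,0,0,0],[-30,0,20,0],[0,0,60,0],[0,0,60,0],[0,0,60,0],[0,0,0,0]]' 1; python3 - <<'E'
from h import *
crop(grab_frame("scene"),"s14",200,80,360,240,4)
crop(grab_frame("top"),"t14",290,100,450,230,5)
E
```

```text
clock: 25.55
position: [0.6675, -0.1547, 0.198]
tool_rot: [2.338, 1.57, -0.746]
force: [0.2, 0.4, 0.1]
grip_width: -0.0
target [ 0.561  -0.1604  0.114 ] shift tool xyz mm [ 84.   -0.4 106.6] turn -0.0  | now frame xyz 0.0826 -0.0005 0.198 az -90.0 F [0.2 0.4 0.1] w -0.0 t 25.55 tilt 0.02
clock: 26.68
position: [0.4644, -0.1666, 0.2794]
tool_rot: [-2.05, 1.567, 1.146]
force: [0.8, 0.3, 1.0]
grip_width: 0.0852
```

View pics/s14.png

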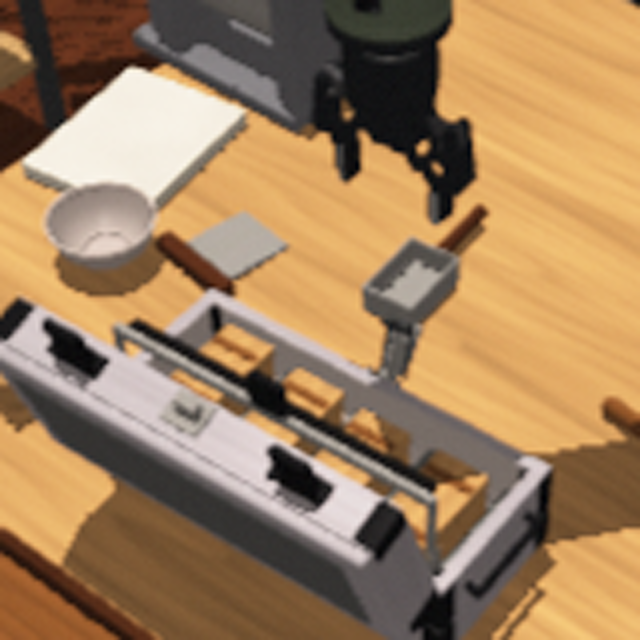

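View pics/t14.png

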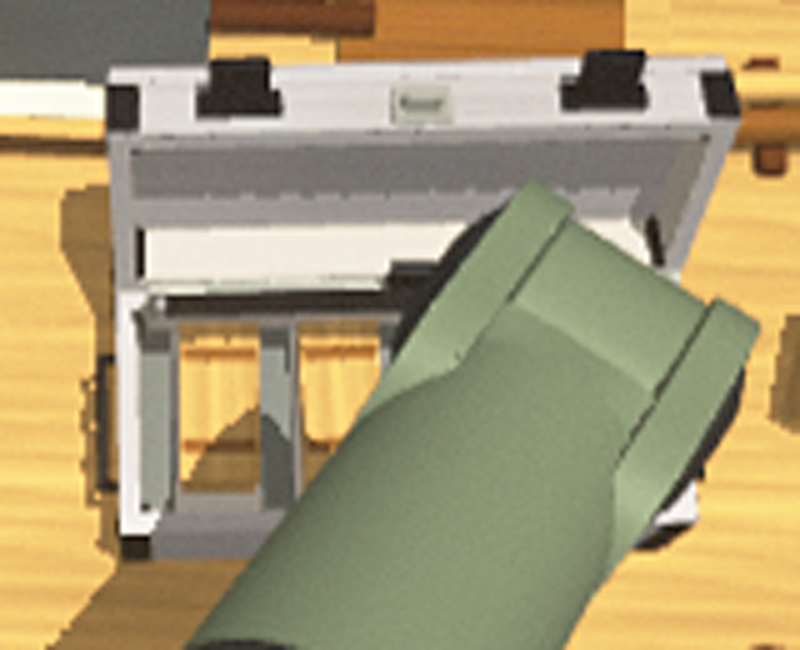

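```bash
python3 -m pendant '[[0,-15,-45,0],[0,-15,-45,0],[0,0,-38,0],[50,0,0,0],[50,0,0,0],[0,0,0,0]]' -1; python3 go.py c .06 .03 .178 -90
```

```text
clock: 27.52
position: [0.593, -0.1282, 0.1754]
tool_rot: [-0.071, 1.566, 3.129]
force: [-0.9, 0.0, 1.4]
grip_width: 0.0001
target [ 0.6432 -0.1256  0.178 ] shift tool xyz mm [ -2.8   0.3 -50.2] turn 0.0  | now frame xyz 0.0098 0.0303 0.1754 az -90.0 F [-0.9  0.   1.4] w 0.0001 t 27.52 tilt 0.29
```

```bash
python3 -m pendant '[[0,0,-15,0],[0,0,-15,0],[0,0,-10,0],[0,0,-6,0],[0,0,0,0]]'; python3 go.py c .06 .03 .178 -90;  python3 -m pendant '[[0,0,-5,0],[0,0,0,0]]'; python3 go.py c .06 .03 .178 -90
```

```text
clock: 28.15
position: [0.6342, -0.1268, 0.1797]
tool_rot: [-0.292, 1.559, 2.905]
force: [-54.1, 6.8, 40.8]
grip_width: 0.0001
target [ 0.6432 -0.1256  0.178 ] shift tool xyz mm [ 1.6 -0.8 -9.1] turn -0.1  | now frame xyz 0.0509 0.0293 0.1797 az -90.1 F [-54.1   6.8  40.8] w 0.0001 t 28.15 tilt 0.66
clock: 28.4
position: [0.6348, -0.1269, 0.1796]
tool_rot: [-0.289, 1.55, 2.907]
force: [-89.2, 10.8, 61.0]
grip_width: 0.0002
target [ 0.6432 -0.1256  0.178 ] shift tool xyz mm [ 1.4 -0.8 -8.5] turn -0.2  | now frame xyz 0.0515 0.0292 0.1796 az -90.2 F [-89.2  10.8  61. ] w 0.0002 t 28.4 tilt 1.17
```

```bash
python3 -m pendant '[[0,0,12,0],[0,0,25,0],[-50,0,40,0],[-50,0,50,0],[0,0,50,0],[0,-60,0,0],[0,-60,0,0],[0,-60,0,0],[0,-60,0,0],[0,0,0,0]]'; python3 go.py c .06 .03 .178 -90; python3 - <<'E'
from h import *
crop(grab_frame("scene"),"s15",200,80,360,240,4)
f=grab_frame("top")
crop(f,"t15",290,100,450,230,5); cv2.imwrite("pics/t15f.png",f["img"][:,:,::-1])
E
```

```text
clock: 29.65
position: [0.4611, 0.1085, 0.272]
tool_rot: [-2.423, 1.569, 0.783]
force: [0.3, -1.2, -0.7]
grip_width: -0.0002
target [ 0.6432 -0.1256  0.178 ] shift tool xyz mm [  93.9  245.4 -166.6] turn 0.4  | now frame xyz -0.1082 0.2743 0.272 az -89.6 F [ 0.3 -1.2 -0.7] w -0.0002 t 29.65 tilt 0.1
```

View pics/s15.png

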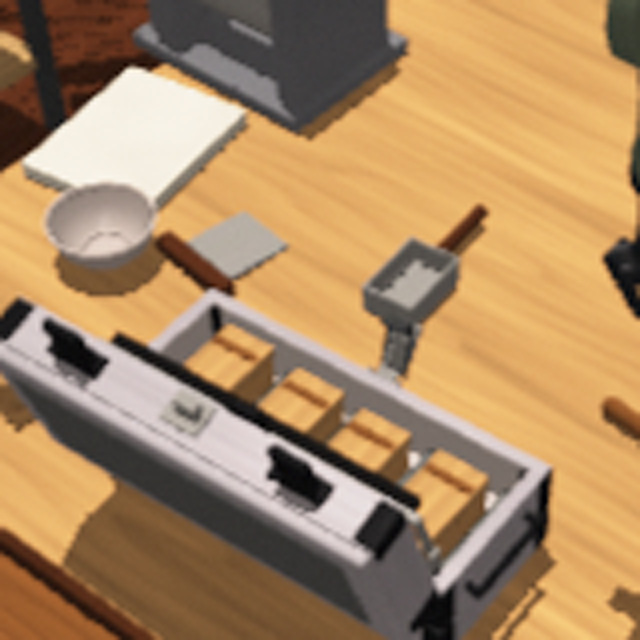

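View pics/t15.png

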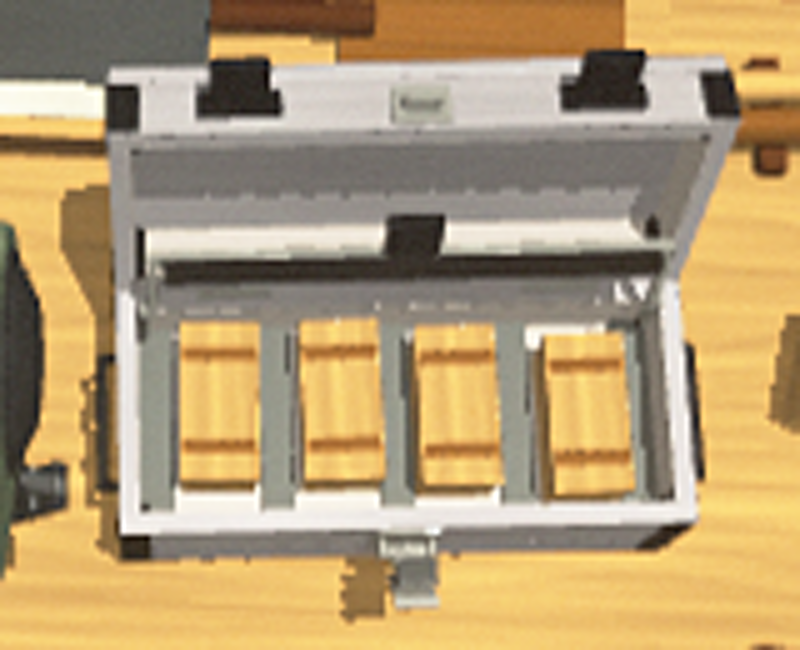

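```bash
python3 -m pendant '[[0,51,-37,0],[0,50,-37,0],[0,50,-37,0],[20,0,0,0],[0,0,0,0]]' 0.55 70; python3 go.py c .003 .122 .076 -90
```

```text
clock: 30.38
position: [0.5795, -0.0419, 0.2506]
tool_rot: [0.284, 1.569, -2.803]
force: [-0.0, 0.4, 0.2]
grip_width: 0.0667
target [ 0.5809 -0.037   0.076 ] shift tool xyz mm [174.6  -4.8  -2. ] turn -0.2  | now frame xyz 0.0013 0.1172 0.2506 az -90.2 F [-0.   0.4  0.2] w 0.0667 t 30.38 tilt 0.09
```

```bash
python3 -m pendant '[[0,-4.8,-2,0],[45,0,0,0],[45,0,0,0],[25,0,0,0],[15,0,0,0],[0,0,0,0]]'; python3 go.py c .003 .122 .076 -90; python3 -m pendant '[[15,0,0,0],[15,0,0,0],[14,0,0,0],[0,0,0,0]]'; python3 go.py c .003 .122 .076 -90;python3 - <<'E'
from h import *
crop(grab_frame("scene"),"s16",260,100,380,260,5)
E
```

```text
clock: 31.12
position: [0.5818, -0.0345, 0.1211]
tool_rot: [-0.727, 1.571, 2.473]
force: [-0.7, -0.1, 0.6]
grip_width: 0.0661
target [ 0.5809 -0.037   0.076 ] shift tool xyz mm [45.1  2.5  1. ] turn 0.0  | now frame xyz 0.004 0.1245 0.1211 az -90.0 F [-0.7 -0.1  0.6] w 0.0661 t 31.12 tilt 0.01
clock: 31.62
position: [0.5811, -0.0351, 0.0757]
tool_rot: [0.006, 1.569, -3.078]
force: [0.3, -1.2, 1.1]
grip_width: 0.066
target [ 0.5809 -0.037   0.076 ] shift tool xyz mm [-0.3  1.9  0.3] turn -0.0  | now frame xyz 0.0033 0.1239 0.0757 az -90.0 F [ 0.3 -1.2  1.1] w 0.066 t 31.62 tilt 0.1
```

View pics/s16.png

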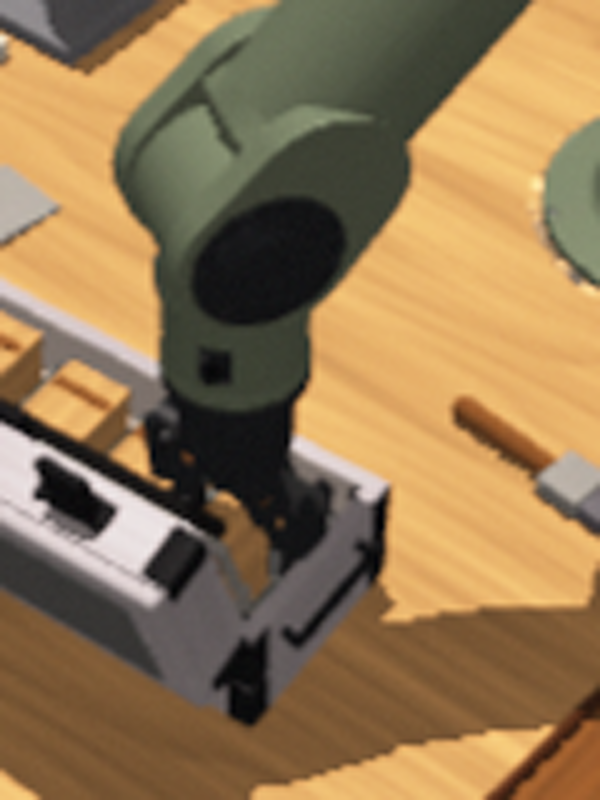

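Straddling box1 with no contact. Close and lift.

```bash
python3 -m pendant '[[0,0,0,0],[0,0,0,0],[0,0,0,0],[0,0,0,0]]' -1 80; python3 go.py c .003 .122 .076 -90; python3 -m pendant '[[-30,0,0,0],[-40,0,0,0],[-40,0,0,0],[0,0,0,0]]'; python3 go.py t .074 -.056 .19 -90
```

```text
clock: 32.17
position: [0.582, -0.0352, 0.0776]
tool_rot: [2.965, 1.57, -0.119]
force: [-1.5, 0.2, 5.2]
grip_width: 0.0528
target [ 0.5809 -0.037   0.076 ] shift tool xyz mm [1.6 1.7 1.1] turn -0.0  | now frame xyz 0.0041 0.1237 0.0776 az -90.0 F [-1.5  0.2  5.2] w 0.0528 t 32.17 tilt 0.05
clock: 32.67
position: [0.5828, -0.0351, 0.189]
tool_rot: [-3.076, 1.567, 0.124]
force: [-0.1, 0.3, -0.5]
grip_width: 0.0526
target [0.5763 0.258  0.19  ] shift tool xyz mm [  -0.9 -293.   -10.4] turn 8.1  | now frame xyz 0.1049 -0.3475 0.189 az -81.9 F [-0.1  0.3 -0.5] w 0.0526 t 32.67 tilt 0.23
```

```bash
python3 -m pendant '[[0,-42,-1.5,0],[0,-42,-1.5,0],[0,-42,-1.5,0],[0,-42,-1.5,0],[0,-42,-1.5,0],[0,-42,-1.5,0],[0,-41,-1.4,0],[0,0,0,8.1],[0,0,0,0]]'; python3 go.py t .074 -.056 .026 -90; python3 - <<'E'
from h import *
crop(grab_frame("scene"),"s17",330,120,480,320,4)
E
```

```text
clock: 33.8
position: [0.5747, 0.2581, 0.1852]
tool_rot: [0.921, 1.569, -2.303]
force: [0.2, -0.6, -2.5]
grip_width: 0.0525
target [0.5763 0.258  0.026 ] shift tool xyz mm [159.2  -0.2  -1.8] turn 0.0  | now frame xyz 0.0724 -0.056 0.1852 az -90.0 F [ 0.2 -0.6 -2.5] w 0.0525 t 33.8 tilt 0.1
```

View pics/s17.png

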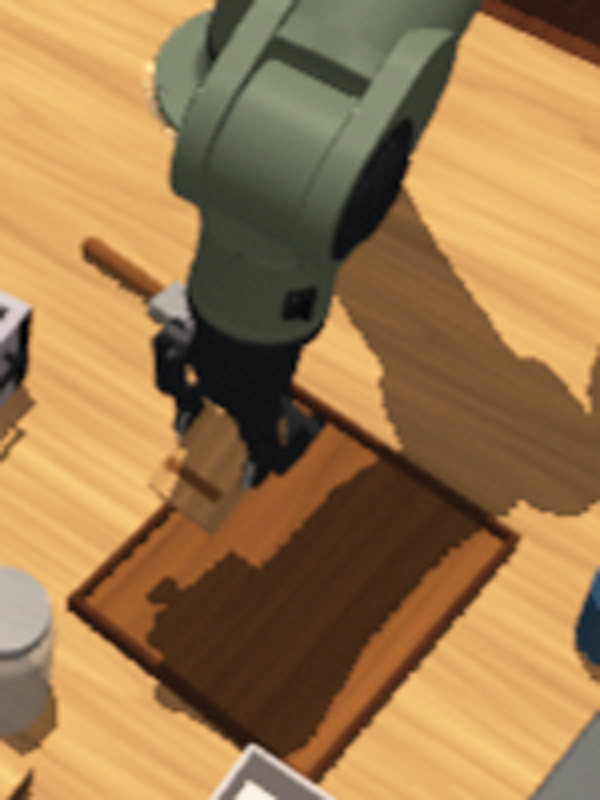

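```bash
python3 go.py t .074 -.056 .026 -90; python3 - <<'E'
from h import *
p=(.5072,.31995,-.0835)
q=w(p,.073,-.056,0); S=boxsegs((q[0],q[1],p[2]),.055,.027,.167,.217,(0,0,255))
overlay(grab_frame("scene"),"s18",(350,190,420,270),9,S)
overlay(grab_frame("top"),"t18",(200,130,290,220),8,S)
E
```

```text
target [0.5763 0.258  0.026 ] shift tool xyz mm [159.6  -0.6  -1.5] turn 0.1  | now frame xyz 0.0726 -0.0564 0.1856 az -89.9 F [-0.5 -1.3 -2. ] w 0.0525 t 33.85 tilt 0.08
```

View pics/s18.png

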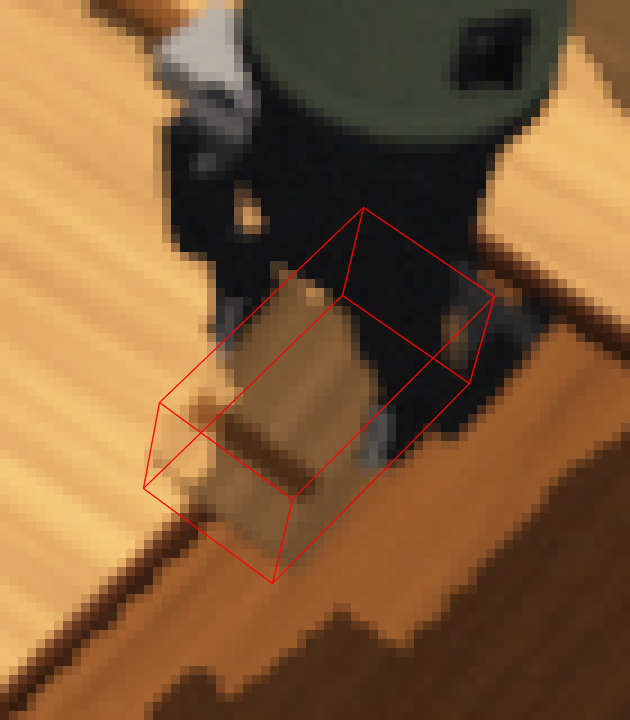

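View pics/t18.png

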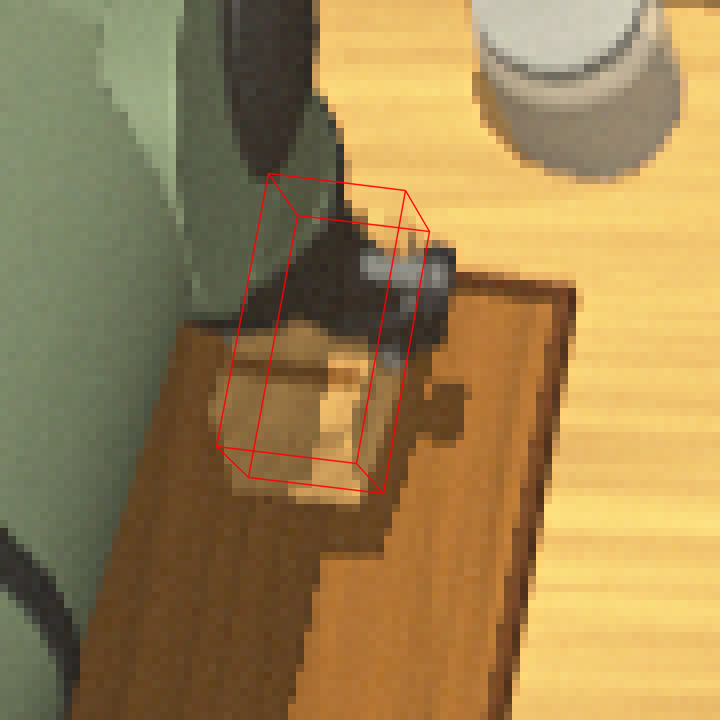

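```bash
python3 -m pendant '[[40,0,-1.5,0],[40,0,0,0],[30,0,0,0],[15,0,0,0],[0,0,0,0]]'; python3 go.py t .074 -.056 .026 -90;  python3 - <<'E'
from h import *
crop(grab_frame("scene"),"s19",340,170,450,290,6)
crop(grab_frame("top"),"t19",190,130,290,230,7)
E
```

```text
clock: 34.58
position: [0.5767, 0.2575, 0.0616]
tool_rot: [0.68, 1.57, -2.545]
force: [0.2, -0.1, -1.1]
grip_width: 0.0528
target [0.5763 0.258  0.026 ] shift tool xyz mm [35.6 -0.5  0.5] turn -0.0  | now frame xyz 0.0745 -0.0565 0.0616 az -90.0 F [ 0.2 -0.1 -1.1] w 0.0528 t 34.58 tilt 0.04
```

View pics/s19.png

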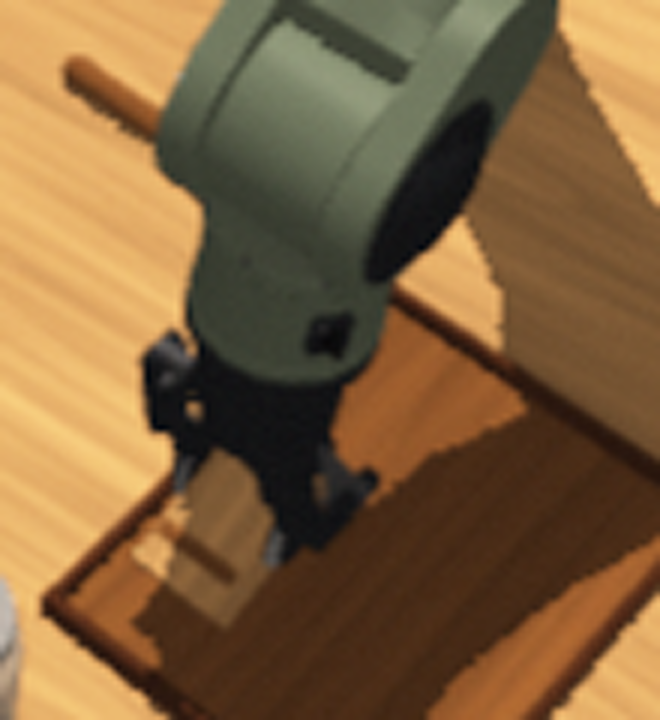

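View pics/t19.png

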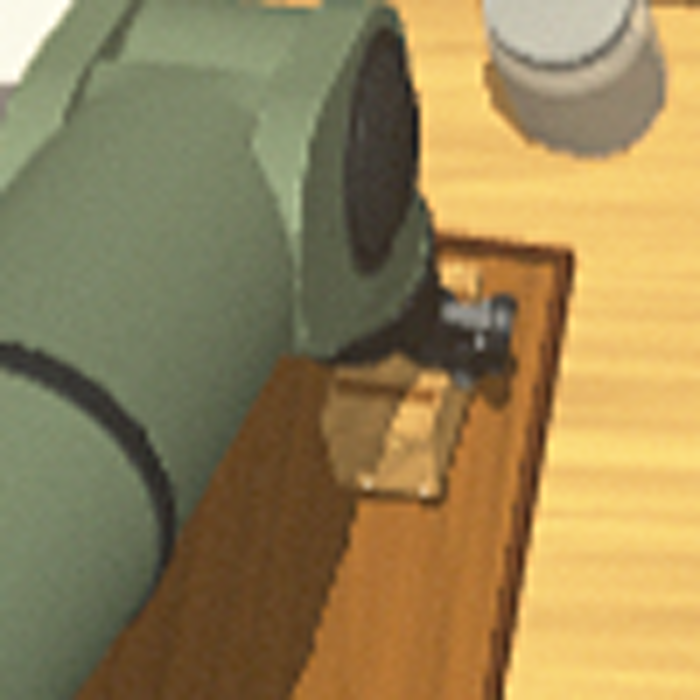

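```bash
python3 -m pendant '[[6,0,0,0],[6,0,0,0],[0,0,0,0]]' -1 40;python3 -m pendant '[[6,0,0,0],[6,0,0,0],[0,0,0,0]]';python3 -m pendant '[[5,0,0,0],[4,0,0,0],[0,0,0,0]]'; python3 go.py t .074 -.056 .026 -90;  python3 - <<'E'
from h import *
crop(grab_frame("scene"),"s20",340,170,450,290,6)
crop(grab_frame("top"),"t20",190,130,290,230,7)
E
```

```text
clock: 35.05
position: [0.5765, 0.258, 0.0495]
tool_rot: [0.457, 1.57, -2.768]
force: [-0.7, -0.3, -1.2]
grip_width: 0.0528
clock: 35.42
position: [0.5761, 0.2583, 0.0413]
tool_rot: [-1.008, 1.568, 2.049]
force: [-32.1, -3.3, 66.2]
grip_width: 0.053
clock: 35.8
position: [0.5757, 0.2596, 0.0326]
tool_rot: [-1.058, 1.566, 2.001]
force: [-35.7, 0.5, 73.6]
grip_width: 0.0528
target [0.5763 0.258  0.026 ] shift tool xyz mm [ 6.6  1.6 -0.7] turn 0.0  | now frame xyz 0.0733 -0.0544 0.0326 az -90.0 F [-35.7   0.5  73.6] w 0.0528 t 35.8 tilt 0.28
```

View pics/t20.png

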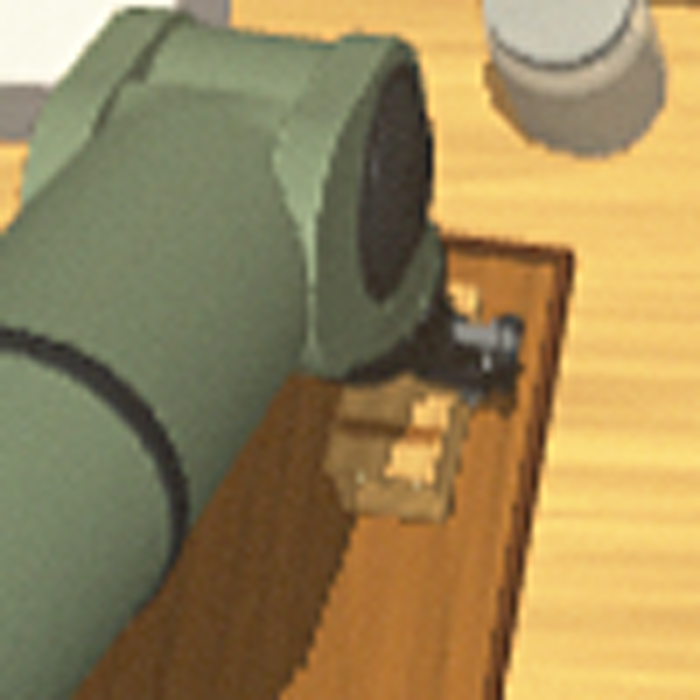

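```bash
python3 -m pendant '[[-2,0,0,0],[0,0,0,0],[0,0,0,0],[0,0,0,0]]' 0.5 ; python3 go.py t .074 -.056 .026 -90; python3 -m pendant '[[-20,0,0,0],[-40,0,0,0],[-50,0,0,0],[-40,0,60,0],[0,0,60,0],[0,0,50,0],[0,0,0,0]]' ; python3 - <<'E'
from h import *
crop(grab_frame("scene"),"s21",330,150,470,290,5)
crop(grab_frame("top"),"t21",180,100,450,260,3)
E
```

```text
clock: 36.4
position: [0.5767, 0.2578, 0.0306]
tool_rot: [1.005, 1.57, -2.22]
force: [0.3, 0.6, 1.0]
grip_width: 0.0639
target [0.5763 0.258  0.026 ] shift tool xyz mm [ 4.6 -0.1  0.4] turn -0.0  | now frame xyz 0.0744 -0.0561 0.0306 az -90.0 F [0.3 0.6 1. ] w 0.0639 t 36.4 tilt 0.02
clock: 37.28
position: [0.4123, 0.2725, 0.1766]
tool_rot: [-0.719, 1.568, 2.342]
force: [0.5, 0.1, -0.0]
grip_width: 0.0645
```

View pics/t21.png

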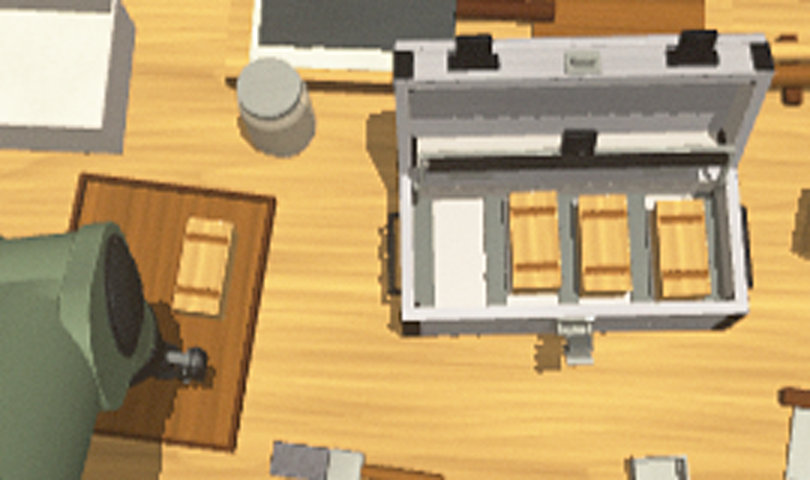

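View pics/s21.png

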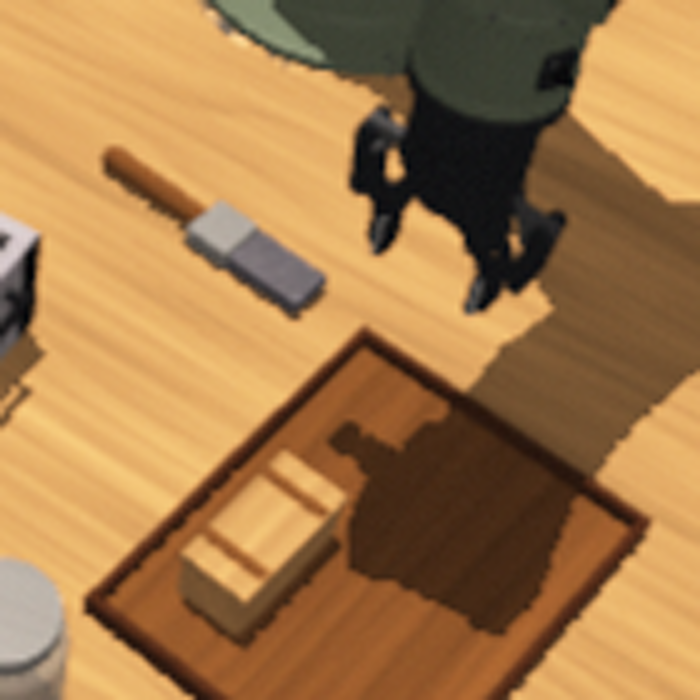

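```bash
cat > bx.py <<'E'
from h import *
f=grab_frame("top")
def loc(p,X):
    c,s=np.cos(p[2]),np.sin(p[2]); q=X[:2]-np.array(p[:2]); return np.round([c*q[0]+s*q[1],-s*q[0]+c*q[1]],4)
E
python3 - <<'E'
from bx import *
T=(.5072,.31995,-.0835)
for u in [(190,218),(233,222),(220,316),(174,308),(204,266)]:
    print(loc(T,ray(f,(180+u[0]/3-.33,100+u[1]/3-.33),.056)))
crop(f,"t22",345,150,430,210,9)
E
```

```text
[ 0.1066 -0.0298]
[ 0.108  -0.0805]
[-0.0044 -0.084 ]
[-0.0017 -0.03  ]
[ 0.0516 -0.0558]
```

View pics/t22.png

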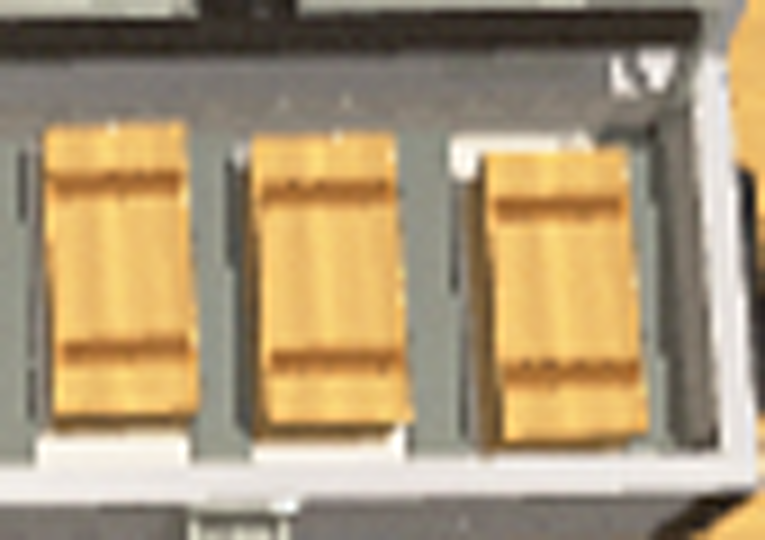

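```bash
python3 - <<'E'
from bx import *
C=(.585,-.159,.058)
B={2:[(45,127),(188,122),(196,413),(52,415)],3:[(250,138),(393,133),(408,422),(257,425)],4:[(486,153),(625,148),(646,435),(500,441)]}
for k,v in B.items():
    P=np.array([loc(C,ray(f,(345+a/9-.44,150+b/9-.44),.107)) for a,b in v]); d=(P[0]+P[1]-P[2]-P[3])/2
    print(k,P.mean(0).round(4),"len",np.hypot(*d).round(3),"yaw",np.degrees(np.arctan2(d[1],d[0])).round(1),"wid",np.hypot(*(P[0]-P[1])).round(3))
E
python3 go.py c .004 .041 .20 -90
```

```text
2 [0.0054 0.0408] len 0.112 yaw -0.6 wid 0.054
3 [ 0.0001 -0.0359] len 0.111 yaw -0.7 wid 0.054
4 [-0.007  -0.1237] len 0.11 yaw -0.3 wid 0.052
target [ 0.5866 -0.1178  0.2   ] shift tool xyz mm [ -23.9  373.4 -202.6] turn -8.2  | now frame xyz -0.1434 0.4394 0.1761 az -98.2 F [-1.  -0.6 -0.2] w 0.0644 t 37.48 tilt 0.06
```

```bash
python3 -m pendant '[[-40,0,0,-8.2],[0,50,-18.4,0],[0,50,-18.4,0],[0,50,-18.4,0],[0,50,-18.4,0],[0,50,-18.4,0],[0,50,-18.4,0],[0,50,-18.4,0],[0,48,-18.4,0],[0,0,0,0],[0,0,0,0]]' 0.55 120; python3 go.py c .004 .041 .072 -90
```

```text
clock: 38.85
position: [0.5857, -0.1179, 0.2153]
tool_rot: [0.329, 1.57, -2.755]
force: [-0.8, 0.3, -1.7]
grip_width: 0.0662
target [ 0.5866 -0.1178  0.072 ] shift tool xyz mm [143.3  -0.   -1. ] turn -0.0  | now frame xyz 0.0031 0.041 0.2153 az -90.0 F [-0.8  0.3 -1.7] w 0.0662 t 38.85 tilt 0.04
```

```bash
python3 -m pendant '[[45,0,-1,0],[45,0,0,0],[0,0,0,0],[20,0,0,0],[15,0,0,0],[10,0,0,0],[7,0,0,0],[0,0,0,0]]'; python3 go.py c .004 .041 .072 -90; python3 -m pendant '[[0,0,0,0],[0,0,0,0],[0,0,0,0],[0,0,0,0]]' -1 120; python3 go.py c .004 .041 .072 -90; python3 -m pendant '[[-20,0,0,0],[-30,0,0,0],[-30,0,0,0],[-30,0,0,0],[0,0,0,0]]'; python3 go.py t .074 .056 .19 -90; python3 - <<'E'
from h import *
crop(grab_frame("scene"),"s23",250,100,350,220,6)
E
```

```text
clock: 39.85
position: [0.5867, -0.117, 0.0734]
tool_rot: [-0.01, 1.57, -3.092]
force: [-0.1, -0.6, -0.4]
grip_width: 0.0663
target [ 0.5866 -0.1178  0.072 ] shift tool xyz mm [1.4 0.8 0.1] turn 0.1  | now frame xyz 0.0041 0.0418 0.0734 az -89.9 F [-0.1 -0.6 -0.4] w 0.0663 t 39.85 tilt 0.02
clock: 40.35
position: [0.5871, -0.1173, 0.0745]
tool_rot: [3.012, 1.57, -0.07]
force: [-2.5, 1.0, 8.3]
grip_width: 0.0526
target [ 0.5866 -0.1178  0.072 ] shift tool xyz mm [2.5 0.5 0.5] turn 0.1  | now frame xyz 0.0045 0.0415 0.0745 az -89.9 F [-2.5  1.   8.3] w 0.0526 t 40.35 tilt 0.06
clock: 40.98
position: [0.5878, -0.1173, 0.1863]
tool_rot: [3.037, 1.567, -0.046]
force: [-0.3, 0.8, -3.5]
grip_width: 0.0521
target [0.5856 0.3696 0.19  ] shift tool xyz mm [  -3.8 -486.1  -26.7] turn 8.2  | now frame xyz 0.1168 -0.429 0.1863 az -81.8 F [-0.3  0.8 -3.5] w 0.0521 t 40.98 tilt 0.22
```

View pics/s23.png

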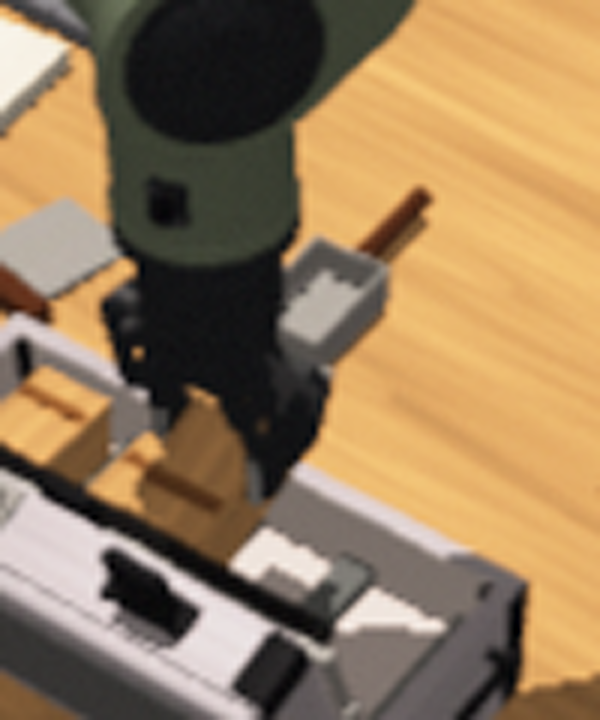

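```bash
python3 -m pendant '[[0,-49,-4.5,0],[0,-49,-4.5,0],[0,-49,-4.5,0],[0,-49,-4.5,0],[0,-49,-4.5,0],[0,-49,-4.5,0],[0,-49,-4.5,0],[0,-49,-4.5,0],[0,-49,-4,0],[0,-45,-1,8.2],[0,0,0,0]]'; python3 go.py t .088 .056 .045 -90; python3 - <<'E'
from h import *
crop(grab_frame("scene"),"s24",340,150,480,290,5)
crop(grab_frame("top"),"t24",170,120,290,220,6)
E
```

```text
clock: 42.4
position: [0.5972, 0.3746, 0.1814]
tool_rot: [0.281, 1.569, -2.941]
force: [-0.2, -0.8, -2.9]
grip_width: 0.0523
target [0.5996 0.3684 0.045 ] shift tool xyz mm [136.4   5.9  -3.2] turn 0.2  | now frame xyz 0.0851 0.062 0.1814 az -89.8 F [-0.2 -0.8 -2.9] w 0.0523 t 42.4 tilt 0.12
```

View pics/s24.png

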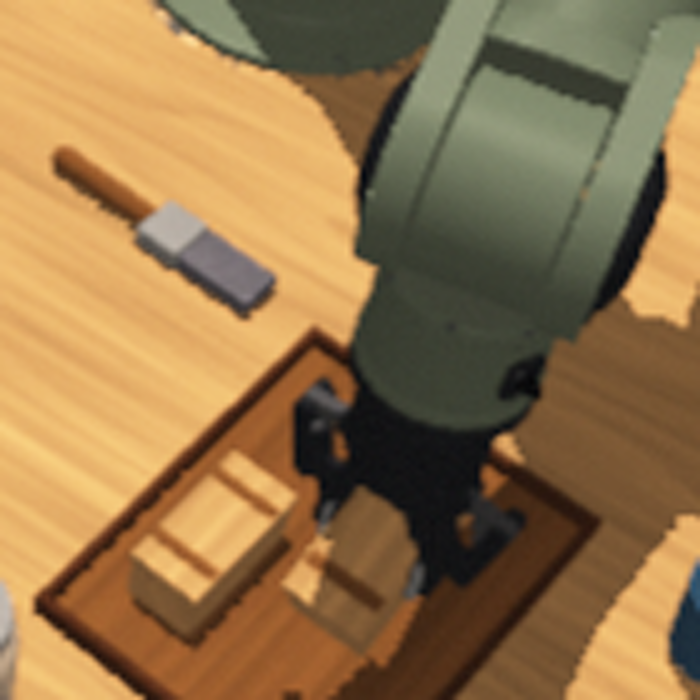

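View pics/t24.png

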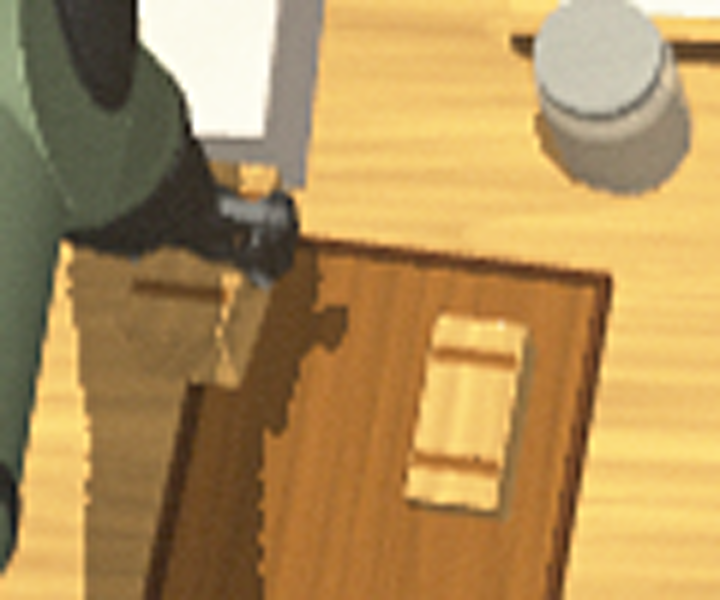

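```bash
python3 -m pendant '[[40,5.9,-3.2,0],[40,0,0,0],[30,0,0,0],[20,0,0,0],[0,0,0,0]]'; python3 go.py t .088 .056 .045 -90; python3 -m pendant '[[3,0,1,0],[3,0,3,0],[0,0,0,0]]' -1 30; python3 go.py t .088 .056 .045 -90
```

```text
clock: 43.12
position: [0.6013, 0.3634, 0.0526]
tool_rot: [0.784, 1.569, -2.442]
force: [-0.2, -0.9, -2.6]
grip_width: 0.0521
target [0.5996 0.3684 0.045 ] shift tool xyz mm [ 7.6 -4.8  2.2] turn -0.1  | now frame xyz 0.0902 0.0512 0.0526 az -90.1 F [-0.2 -0.9 -2.6] w 0.0521 t 43.12 tilt 0.11
clock: 43.5
position: [0.5974, 0.3651, 0.0479]
tool_rot: [-1.655, 1.57, 1.403]
force: [-0.0, -0.5, -3.0]
grip_width: 0.0524
target [0.5996 0.3684 0.045 ] shift tool xyz mm [ 2.9 -3.5 -1.9] turn 0.0  | now frame xyz 0.0861 0.0525 0.0479 az -90.0 F [-0.  -0.5 -3. ] w 0.0524 t 43.5 tilt 0.02
```

```bash
python3 -m pendant '[[4,0,1,0],[4,0,4,0],[0,0,0,0]]' -1 20; python3 -m pendant '[[4,0,4.5,0],[4,0,4.5,0],[0,0,0,0]]';  python3 go.py t .088 .056 .026 -90
```

```text
clock: 43.88
position: [0.5938, 0.3651, 0.0404]
tool_rot: [-2.931, 1.568, 0.127]
force: [3.1, -1.6, 5.9]
grip_width: 0.0522
clock: 44.25
position: [0.586, 0.3658, 0.0333]
tool_rot: [-2.897, 1.565, 0.161]
force: [4.9, -1.8, 13.5]
grip_width: 0.0525
target [0.5996 0.3684 0.026 ] shift tool xyz mm [  7.4  -3.7 -13.2] turn -0.0  | now frame xyz 0.0747 0.0523 0.0333 az -90.0 F [ 4.9 -1.8 13.5] w 0.0525 t 44.25 tilt 0.31
```

Much gentler. Finish lowering, then release.

```bash
python3 -m pendant '[[4,0,3,0],[4,0,3,0],[0,0,0,0]]';  python3 go.py t .07 .056 .024 -90; python3 -m pendant '[[0,0,0,0],[0,0,0,0],[0,0,0,0]]' 0.5;  python3 -m pendant '[[-20,0,0,0],[-40,0,0,0],[-50,0,0,0],[-50,0,60,0],[0,0,60,0],[0,0,0,0]]'; python3 - <<'E'
from h import *
crop(grab_frame("scene"),"s25",340,150,480,290,5)
crop(grab_frame("top"),"t25",170,120,290,220,6)
E
```

```text
clock: 44.62
position: [0.5791, 0.3665, 0.0248]
tool_rot: [-2.84, 1.567, 0.218]
force: [2.0, -0.5, 11.2]
grip_width: 0.0517
target [0.5816 0.3699 0.024 ] shift tool xyz mm [ 0.8 -3.6 -2.2] turn -0.0  | now frame xyz 0.0678 0.0524 0.0248 az -90.0 F [ 2.  -0.5 11.2] w 0.0517 t 44.62 tilt 0.2
clock: 45.0
position: [0.5775, 0.3665, 0.0234]
tool_rot: [0.396, 1.57, -2.829]
force: [-0.4, -0.2, -0.1]
grip_width: 0.0641
clock: 45.75
position: [0.4662, 0.3771, 0.175]
tool_rot: [-0.703, 1.568, 2.358]
force: [0.6, 0.3, 1.1]
grip_width: 0.0638
```

View pics/s25.png

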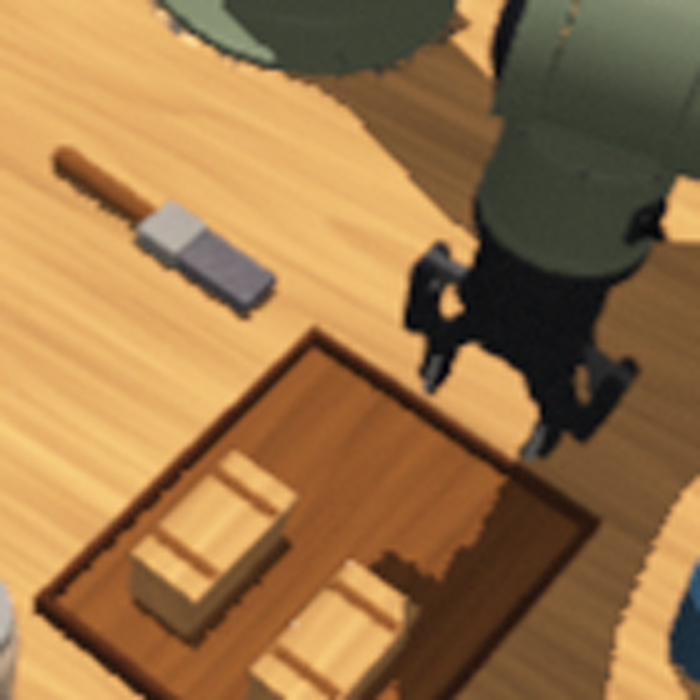

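View pics/t25.png

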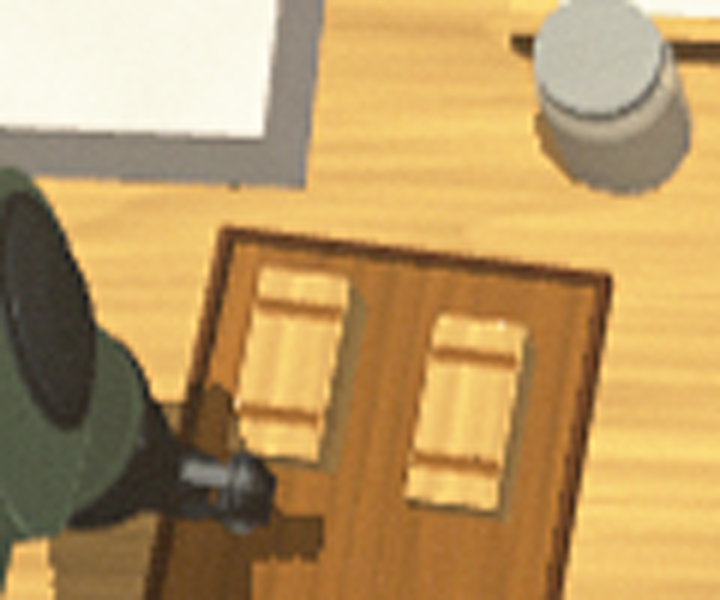

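```bash
python3 - <<'E'
from bx import *
T=(.5072,.31995,-.0835)
for B in ([(262,266),(352,274),(318,462),(240,452)],[(437,314),(526,322),(502,512),(407,502)]):
    P=np.array([loc(T,ray(f,(170+a/6-.42,120+b/6-.42),.056)) for a,b in B]); print(P.mean(0).round(4))
crop(f,"t26",345,150,430,210,9)
E
python3 go.py c 0 -.037 .2 -90
```

```text
[0.0684 0.0507]
[ 0.0521 -0.0554]
target [ 0.5871 -0.1959  0.2   ] shift tool xyz mm [ -25.7  559.7 -163.9] turn -8.1  | now frame xyz -0.083 0.5403 0.1746 az -98.1 F [ 0.3 -0.9  0.4] w 0.064 t 45.9 tilt 0.08
```

View pics/t26.png

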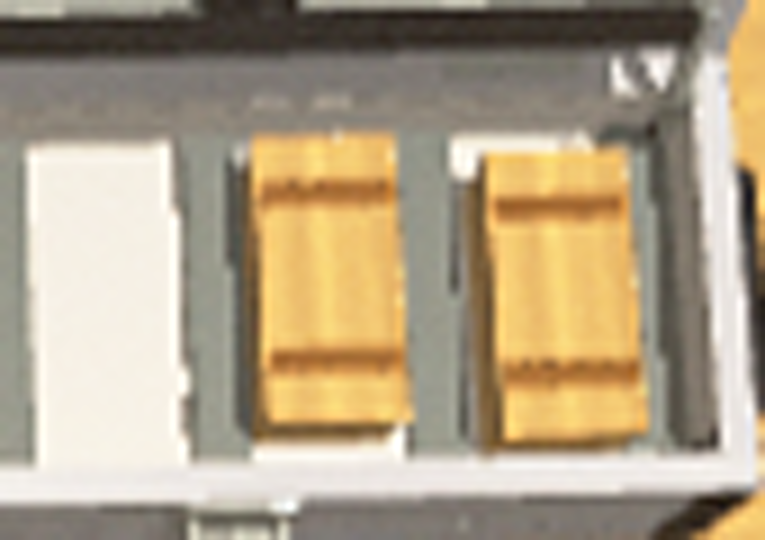

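```bash
python3 -m pendant '[[-40,0,0,-8.1],[0,53,-8,0],[0,53,-8,0],[0,53,-8,0],[0,53,-8,0],[0,53,-8,0],[0,53,-8,0],[0,53,-8,0],[0,53,-8,0],[0,53,-8,0],[0,53,-8,0],[0,46.5,-8,0]]' 0.55 120; python3 -m pendant '[[0,0,0,0]]'; python3 go.py c .005 -.036 .08 -90
```

```text
clock: 47.4
position: [0.5912, -0.1989, 0.2138]
tool_rot: [1.59, 1.57, -1.497]
force: [0.7, 0.8, 0.7]
grip_width: 0.0665
clock: 47.52
position: [0.5906, -0.2009, 0.2138]
tool_rot: [1.516, 1.568, -1.575]
force: [-0.6, 0.8, 0.5]
grip_width: 0.0667
target [ 0.5921 -0.1946  0.08  ] shift tool xyz mm [133.8  -6.5  -1.8] turn -0.4  | now frame xyz 0.0032 -0.0422 0.2138 az -90.4 F [-0.6  0.8  0.5] w 0.0667 t 47.52 tilt 0.16
```

```bash
python3 -m pendant '[[40,-3,-1,-0.2],[40,0,0,0],[0,0,0,0],[0,0,0,0]]'; python3 go.py c .005 -.036 .08 -90
```

```text
clock: 48.02
position: [0.5925, -0.1927, 0.1351]
tool_rot: [2.51, 1.569, -0.571]
force: [-0.2, -1.0, 1.0]
grip_width: 0.0663
target [ 0.5921 -0.1946  0.08  ] shift tool xyz mm [55.1  1.9  0.6] turn 0.1  | now frame xyz 0.0055 -0.0341 0.1351 az -89.9 F [-0.2 -1.   1. ] w 0.0663 t 48.02 tilt 0.08
```

```bash
python3 -m pendant '[[15,1.9,0,0],[15,0,0,0],[15,0,0,0],[10,0,0,0],[0,0,0,0]]'; python3 go.py c .005 -.036 .08 -90; python3 -m pendant '[[0,0,0,0],[0,0,0,0],[0,0,0,0],[0,0,0,0]]' -1 120; python3 -m pendant '[[-20,0,0,0],[-30,0,0,0],[-30,0,0,0],[-30,0,0,0],[0,0,0,0]]'; python3 go.py t -.078 -.056 .19 -90; python3 - <<'E'
from h import *
crop(grab_frame("scene"),"s27",230,80,330,200,6)
E
```

```text
clock: 48.65
position: [0.5917, -0.1938, 0.0778]
tool_rot: [-0.188, 1.57, 3.014]
force: [-0.2, -0.4, 0.9]
grip_width: 0.0663
target [ 0.5921 -0.1946  0.08  ] shift tool xyz mm [-2.2  0.9 -0.3] turn 0.2  | now frame xyz 0.0047 -0.0351 0.0778 az -89.8 F [-0.2 -0.4  0.9] w 0.0663 t 48.65 tilt 0.07
clock: 49.15
position: [0.5924, -0.1964, 0.0801]
tool_rot: [2.079, 1.567, -1.003]
force: [-2.1, -9.4, 7.1]
grip_width: 0.052
clock: 49.78
position: [0.5929, -0.1943, 0.1908]
tool_rot: [2.902, 1.567, -0.179]
force: [0.0, -0.1, -2.9]
grip_width: 0.0521
target [0.4248 0.2707 0.19  ] shift tool xyz mm [-1.000e-01 -4.743e+02  1.395e+02] turn 8.3  | now frame xyz 0.1283 -0.5053 0.1908 az -81.7 F [ 0.  -0.1 -2.9] w 0.0521 t 49.77 tilt 0.21
```

View pics/s27.png

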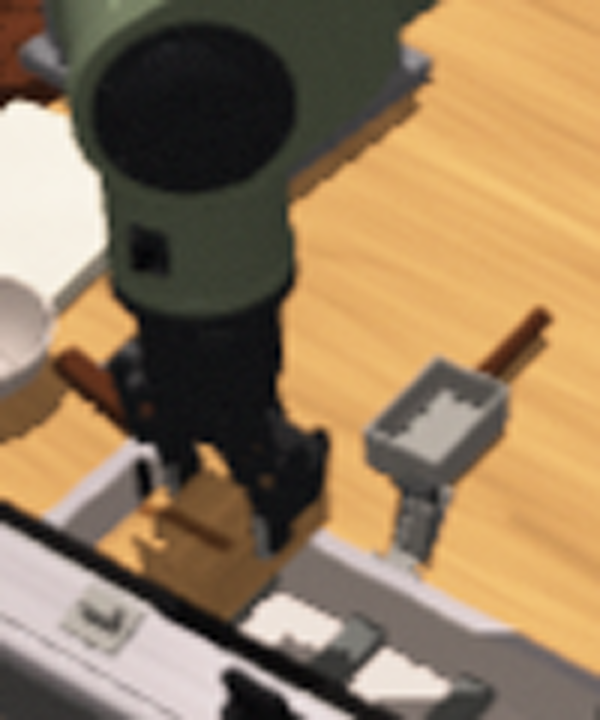

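```bash
python3 -m pendant '[[0,-48,12,0],[0,-48,12,0],[0,-48,14,0],[0,-48,14,0],[0,-48,14,0],[0,-48,14,0],[0,-48,15,0],[0,-48,15,0],[0,-48,15,0],[0,-42,14,0],[0,0,0,8.2],[0,0,0,0]]';  python3 -m pendant '[[0,0,0,0]]'; python3 go.py t -.078 -.056 .03 -90; python3 - <<'E'
from h import *
crop(grab_frame("scene"),"s28",340,110,480,270,5)
E
```

```text
clock: 51.32
position: [0.4239, 0.2708, 0.1878]
tool_rot: [1.357, 1.569, -1.865]
force: [0.5, 0.2, -2.1]
grip_width: 0.0518
clock: 51.45
position: [0.4244, 0.2702, 0.1882]
tool_rot: [1.314, 1.57, -1.907]
force: [-0.1, -0.6, -2.1]
grip_width: 0.052
target [0.4248 0.2707 0.03  ] shift tool xyz mm [158.2  -0.6  -0.4] turn 0.2  | now frame xyz -0.0784 -0.0565 0.1882 az -89.8 F [-0.1 -0.6 -2.1] w 0.052 t 51.45 tilt 0.04
```

View pics/s28.png

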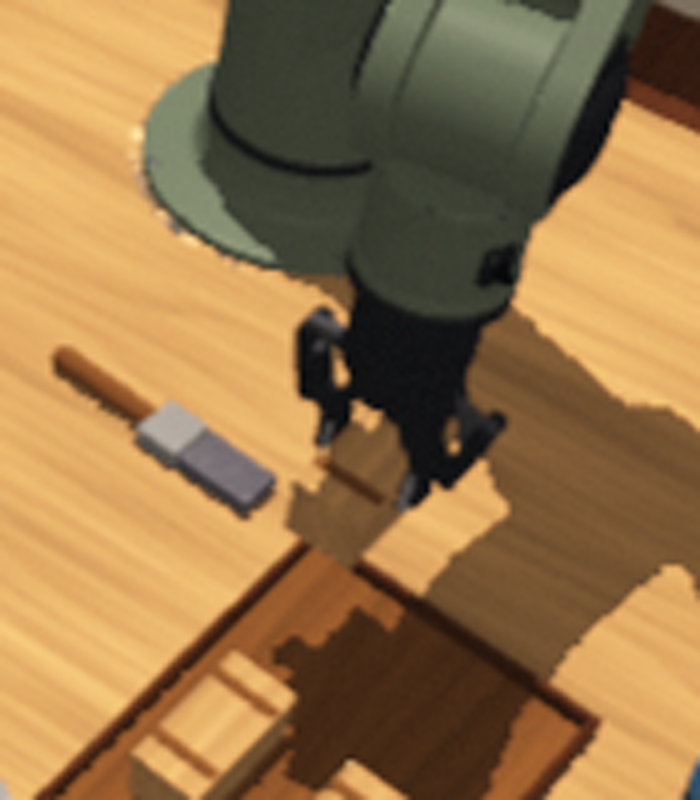

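```bash
python3 -m pendant '[[40,0,0,0],[40,0,0,0],[30,0,0,0],[0,0,0,0]]'; python3 -m pendant '[[4,0,0,0],[4,0,0,0],[0,0,0,0]]' -1 25; python3 -m pendant '[[4,0,2,0],[4,0,2,0],[0,0,0,0]]' ; python3 go.py t -.078 -.056 .03 -90;
```

```text
clock: 52.0
position: [0.424, 0.2696, 0.0775]
tool_rot: [0.771, 1.568, -2.453]
force: [-0.1, -0.4, -1.4]
grip_width: 0.0516
clock: 52.38
position: [0.4244, 0.2711, 0.0709]
tool_rot: [-2.022, 1.57, 1.038]
force: [-0.3, 0.2, -2.8]
grip_width: 0.0516
clock: 52.75
position: [0.42, 0.2711, 0.0623]
tool_rot: [0.647, 1.57, -2.576]
force: [0.3, 0.7, -2.2]
grip_width: 0.0519
target [0.4248 0.2707 0.03  ] shift tool xyz mm [32.3  0.  -4.8] turn 0.1  | now frame xyz -0.0828 -0.056 0.0623 az -89.9 F [ 0.3  0.7 -2.2] w 0.0519 t 52.75 tilt 0.04
```

```bash
python3 -m pendant '[[6,0,-5,0],[6,0,0,0],[5,0,0,0],[0,0,0,0]]'; python3 -m pendant '[[3,0,0,0],[0,0,0,0]]'; python3 -m pendant '[[3,0,1,0],[0,0,0,0]]' ; python3 go.py t -.078 -.056 .03 -90;
```

```text
clock: 53.25
position: [0.4252, 0.2705, 0.0452]
tool_rot: [0.833, 1.57, -2.391]
force: [0.2, -0.4, -2.0]
grip_width: 0.0517
clock: 53.5
position: [0.4253, 0.2707, 0.0425]
tool_rot: [0.697, 1.571, -2.527]
force: [0.8, -0.0, -2.1]
grip_width: 0.0523
clock: 53.75
position: [0.4242, 0.2708, 0.0394]
tool_rot: [0.664, 1.57, -2.559]
force: [0.3, 0.0, -1.6]
grip_width: 0.0519
target [0.4248 0.2707 0.03  ] shift tool xyz mm [ 9.4  0.1 -0.6] turn 0.1  | now frame xyz -0.0786 -0.0559 0.0394 az -89.9 F [ 0.3  0.  -1.6] w 0.0519 t 53.75 tilt 0.02
```

```bash
python3 -m pendant '[[3,0,1,0],[0,0,0,0]]'; python3 -m pendant '[[3,0,2,0],[0,0,0,0]]'; python3 -m pendant '[[3,0,2,0],[0,0,0,0]]' ; python3 -m pendant '[[2,0,1,0],[0,0,0,0]]' ;python3 go.py t -.078 -.056 .03 -90;
```

```text
clock: 54.0
position: [0.4232, 0.2709, 0.0364]
tool_rot: [0.624, 1.57, -2.599]
force: [-0.6, -0.2, -2.0]
grip_width: 0.052
clock: 54.25
position: [0.4211, 0.271, 0.0334]
tool_rot: [0.524, 1.57, -2.7]
force: [-0.8, -0.4, -2.8]
grip_width: 0.0518
clock: 54.5
position: [0.4191, 0.2712, 0.0304]
tool_rot: [0.513, 1.57, -2.711]
force: [-0.3, -0.0, -2.0]
grip_width: 0.0521
clock: 54.75
position: [0.4188, 0.2713, 0.0291]
tool_rot: [-2.314, 1.57, 0.745]
force: [-3.1, -1.1, 13.5]
grip_width: 0.0519
target [0.4248 0.2707 0.03  ] shift tool xyz mm [-0.9  0.2 -6.1] turn 0.1  | now frame xyz -0.0841 -0.0558 0.0291 az -89.9 F [-3.1 -1.1 13.5] w 0.0519 t 54.75 tilt 0.05
```

```bash
python3 -m pendant '[[0,0,0,0],[0,0,0,0],[0,0,0,0]]' 0.5;  python3 -m pendant '[[-20,0,0,0],[-40,0,0,0],[-50,0,0,0],[-50,60,0,0],[0,60,0,0],[0,60,0,0],[0,0,0,0]]'; python3 - <<'E'
from bx import *
crop(grab_frame("scene"),"s29",340,150,480,290,5)
crop(f,"t29",170,120,290,250,5)
crop(f,"t29b",345,150,430,210,9)
E
```

```text
clock: 55.12
position: [0.4184, 0.2713, 0.0285]
tool_rot: [1.553, 1.571, -1.67]
force: [0.0, -0.2, 0.5]
grip_width: 0.0641
clock: 56.0
position: [0.4041, 0.1006, 0.179]
tool_rot: [-1.522, 1.57, 1.532]
force: [1.1, 0.8, 1.0]
grip_width: 0.0641
```

View pics/s29.png

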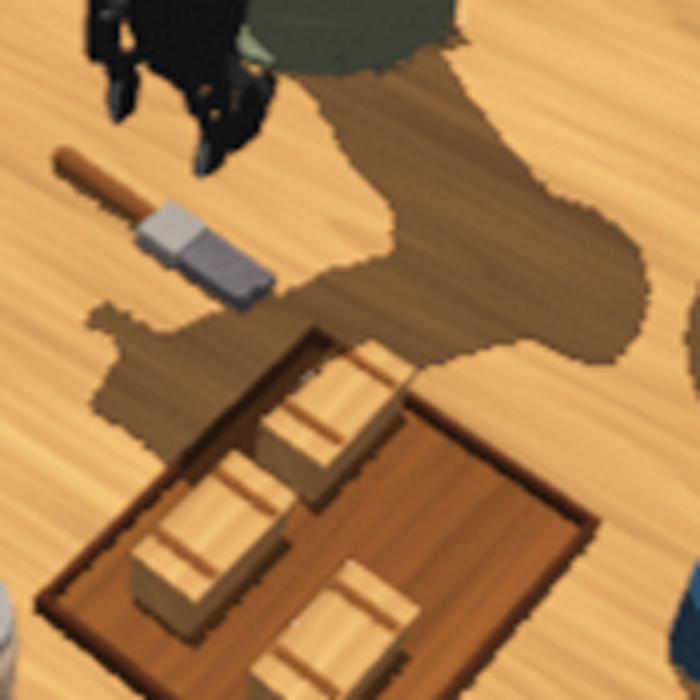

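View pics/t29.png

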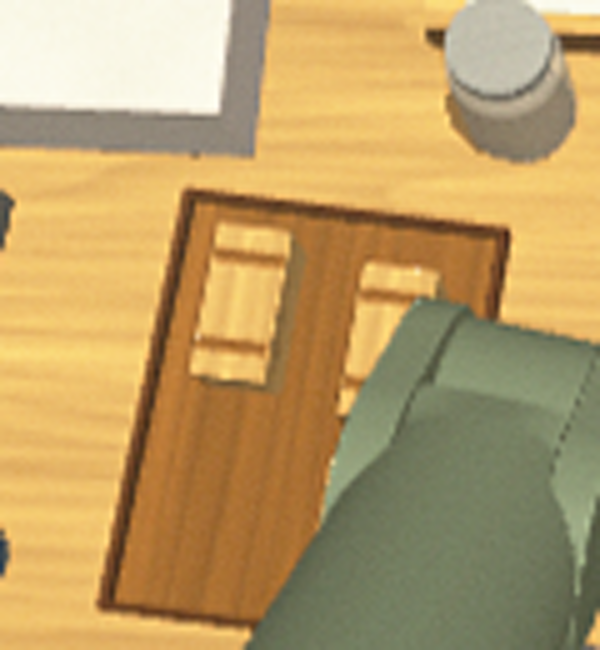

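View pics/t29b.png

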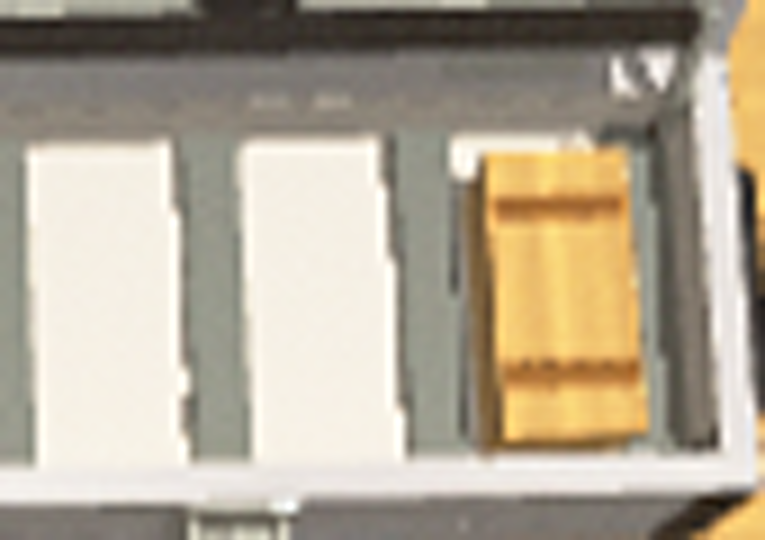

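```bash
python3 go.py c -.001 -.124 .22 -90; python3 -m pendant '[[-40,0,0,-8.2],[0,0,0,0]]' .55 120; python3 go.py c -.001 -.124 .22 -90
```

```text
target [ 0.5912 -0.2828  0.22  ] shift tool xyz mm [ -41.5  369.9 -217.9] turn -8.1  | now frame xyz -0.1647 0.2729 0.1787 az -98.1 F [0.6 1.1 0.7] w 0.0637 t 56.1 tilt 0.04
clock: 56.35
position: [0.4057, 0.1052, 0.2201]
tool_rot: [-2.633, 1.568, 0.573]
force: [0.7, 0.7, -0.4]
grip_width: 0.0663
target [ 0.5912 -0.2828  0.22  ] shift tool xyz mm [  -0.   399.3 -159.9] turn 0.4  | now frame xyz -0.1637 0.2742 0.2201 az -89.6 F [ 0.7  0.7 -0.4] w 0.0663 t 56.35 tilt 0.17
```

```bash
python3 -m pendant '[[0,50,-20,0],[0,50,-20,0],[0,50,-20,0],[0,50,-20,0],[0,50,-20,0],[0,50,-20,0],[0,50,-20,0],[0,48,-20,0],[0,0,0,0],[0,0,0,0]]'; python3 go.py c -.001 -.124 .08 -90
```

```text
clock: 57.6
position: [0.5888, -0.2824, 0.2173]
tool_rot: [-0.714, 1.569, 2.489]
force: [0.4, -0.5, 0.7]
grip_width: 0.0664
target [ 0.5912 -0.2828  0.08  ] shift tool xyz mm [137.3   0.7  -2.6] turn 0.2  | now frame xyz -0.0034 -0.1235 0.2173 az -89.8 F [ 0.4 -0.5  0.7] w 0.0664 t 57.6 tilt 0.1
```

```bash
python3 -m pendant '[[40,0.7,-2.6,0],[40,0,0,0],[0,0,0,0],[20,0,0,0],[15,0,0,0],[12,0,0,0],[10,0,0,0],[0,0,0,0]]'; python3 go.py c -.001 -.124 .08 -90; python3 -m pendant '[[0,0,0,0],[0,0,0,0],[0,0,0,0],[0,0,0,0]]' -1 120; python3 -m pendant '[[-20,0,0,0],[-30,0,0,0],[-30,0,0,0],[-30,0,0,0],[0,0,0,0]]'; python3 go.py t -.07 .053 .19 -90; python3 - <<'E'
from h import *
crop(grab_frame("scene"),"s30",200,80,320,200,6)
E
```

```text
clock: 58.6
position: [0.591, -0.2841, 0.081]
tool_rot: [-0.348, 1.57, 2.855]
force: [-0.1, 1.1, 0.1]
grip_width: 0.0663
target [ 0.5912 -0.2828  0.08  ] shift tool xyz mm [ 1.  -1.3 -0.2] turn 0.2  | now frame xyz -0.0012 -0.1253 0.081 az -89.8 F [-0.1  1.1  0.1] w 0.0663 t 58.6 tilt 0.05
clock: 59.1
position: [0.5915, -0.2845, 0.0826]
tool_rot: [2.681, 1.57, -0.399]
force: [-1.8, 0.0, 7.7]
grip_width: 0.0516
clock: 59.72
position: [0.5921, -0.2849, 0.195]
tool_rot: [2.706, 1.567, -0.374]
force: [1.3, 1.1, -2.4]
grip_width: 0.0514
target [0.4419 0.3786 0.19  ] shift tool xyz mm [   3.3 -671.4  109.6] turn 8.3  | now frame xyz 0.1351 -0.5957 0.195 az -81.7 F [ 1.3  1.1 -2.4] w 0.0514 t 59.73 tilt 0.24
```

View pics/s30.png

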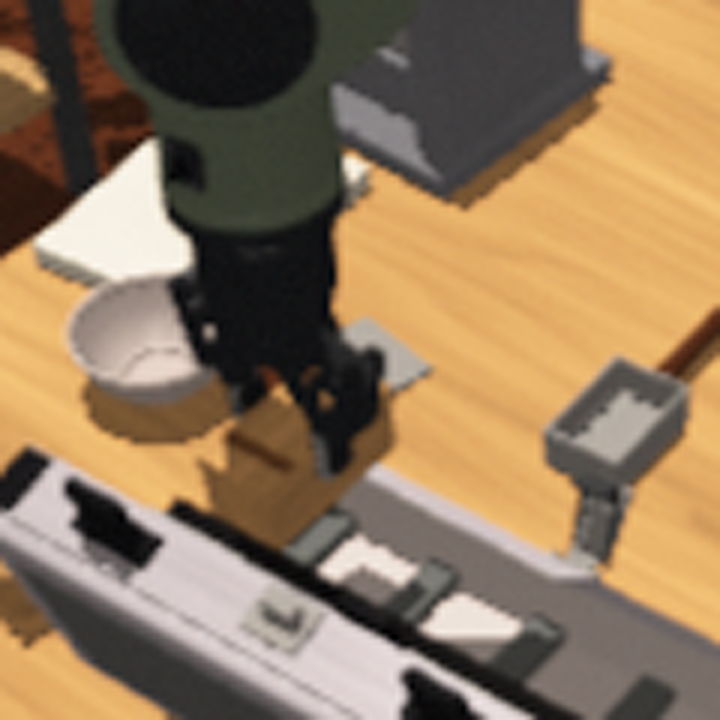

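```bash
python3 -m pendant '[[-5,-56,9,0],[-5,-56,9,0],[0,-56,9,0],[0,-56,9,0],[0,-56,9,0],[0,-56,9,0],[0,-56,9,0],[0,-56,9,0],[0,-56,9,0],[0,-56,9,0],[0,-56,9,0],[0,-50,9,0]]';  python3 -m pendant '[[0,0,0,8.2],[0,0,0,0],[0,0,0,0]]'; python3 go.py t -.07 .053 .19 -90; python3 - <<'E'
from h import *
crop(grab_frame("scene"),"s31",360,130,500,270,5)
E
```

```text
clock: 61.28
position: [0.4416, 0.3759, 0.2012]
tool_rot: [0.638, 1.57, -2.441]
force: [0.2, -0.0, -1.8]
grip_width: 0.0517
clock: 61.65
position: [0.4429, 0.3733, 0.2015]
tool_rot: [1.204, 1.57, -2.017]
force: [0.5, 0.9, -2.5]
grip_width: 0.0516
target [0.4419 0.3786 0.19  ] shift tool xyz mm [11.5 -5.3  1.5] turn 0.2  | now frame xyz -0.0685 0.0478 0.2015 az -89.8 F [ 0.5  0.9 -2.5] w 0.0516 t 61.65 tilt 0.03
```

View pics/s31.png

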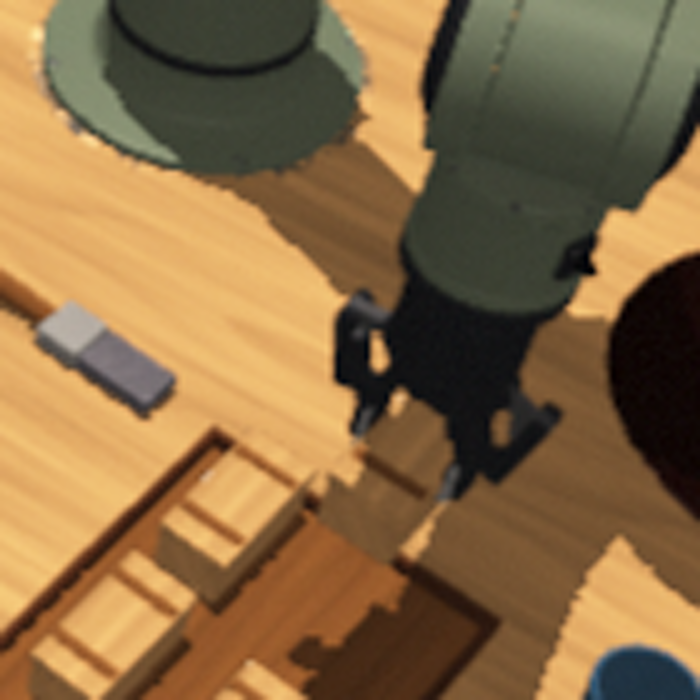

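```bash
python3 -m pendant '[[40,-5.3,0,0],[40,0,0,0],[40,0,0,0],[25,0,0,0],[10,0,0,0],[0,0,0,0]]'; python3 -m pendant '[[4,0,0,0],[4,0,0,0],[0,0,0,0]]' -1 30; python3 -m pendant '[[3,0,0,0],[0,0,0,0]]'; python3 go.py t -.07 .053 .03 -90
```

```text
clock: 62.45
position: [0.4435, 0.379, 0.0468]
tool_rot: [0.846, 1.571, -2.377]
force: [-0.4, 0.6, -1.4]
grip_width: 0.0517
clock: 62.82
position: [0.4431, 0.3794, 0.0386]
tool_rot: [-0.786, 1.571, 2.274]
force: [-0.1, -0.3, -1.9]
grip_width: 0.0519
clock: 63.08
position: [0.4432, 0.3792, 0.0354]
tool_rot: [1.023, 1.571, -2.201]
force: [0.1, -0.5, -2.2]
grip_width: 0.0517
target [0.4419 0.3786 0.03  ] shift tool xyz mm [5.4 0.7 1.3] turn 0.1  | now frame xyz -0.0687 0.0537 0.0354 az -89.9 F [ 0.1 -0.5 -2.2] w 0.0517 t 63.08 tilt 0.01
```

```bash
python3 -m pendant '[[2,0,0,0],[0,0,0,0]]'; python3 -m pendant '[[2,0,0,0],[0,0,0,0]]';  python3 -m pendant '[[1,0,0,0],[0,0,0,0]]'
```

```text
clock: 63.32
position: [0.4432, 0.3792, 0.0335]
tool_rot: [0.762, 1.571, -2.462]
force: [-0.2, 0.1, -2.8]
grip_width: 0.0519
clock: 63.58
position: [0.4433, 0.3792, 0.0316]
tool_rot: [-2.271, 1.571, 0.788]
force: [-0.2, -0.7, -1.7]
grip_width: 0.0518
clock: 63.82
position: [0.4433, 0.3793, 0.0315]
tool_rot: [-1.216, 1.57, 1.844]
force: [-6.3, -2.8, 21.1]
grip_width: 0.0514
```

Contact at the expected flat height. Release, and retreat.

```bash
python3 -m pendant '[[0,0,0,0],[0,0,0,0],[0,0,0,0]]' 0.5;  python3 -m pendant '[[-20,0,0,0],[-40,0,0,0],[-50,0,0,0],[-50,30,-50,0],[-50,55,-20,0],[0,55,0,0],[0,55,0,0],[0,55,0,0],[0,55,0,0],[0,0,0,0]]'; python3 - <<'E'
from bx import *
g=grab_frame("scene"); cv2.imwrite("pics/s32.png",g["img"][:,:,::-1])
crop(g,"s32c",330,190,490,320,5)
crop(f,"t32",170,120,290,250,5)
E
```

```text
clock: 64.2
position: [0.4432, 0.3793, 0.0305]
tool_rot: [1.484, 1.571, -1.74]
force: [-0.1, 0.6, -0.6]
grip_width: 0.0641
clock: 65.45
position: [0.4759, 0.0826, 0.2233]
tool_rot: [-2.164, 1.569, 0.889]
force: [0.2, 0.8, 0.8]
grip_width: 0.0639
```

View pics/s32c.png

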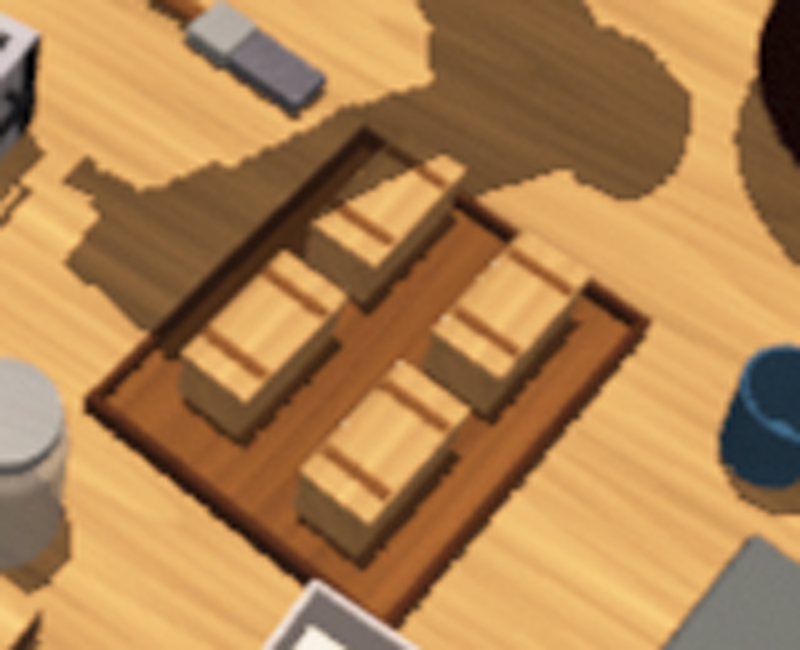

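View pics/s32.png

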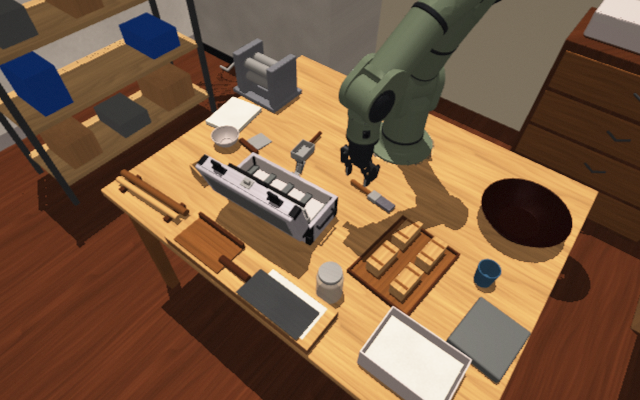

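View pics/t32.png

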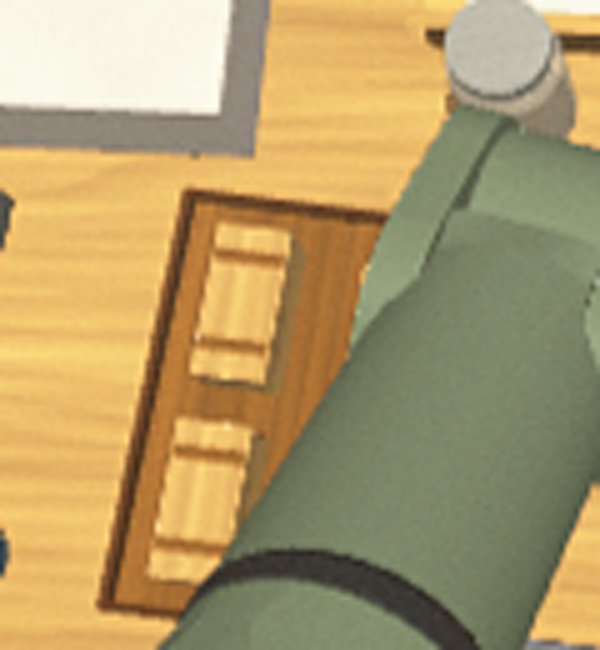

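```bash
python3 - <<'E'
from bx import *
C=(.585,-.159,.058)
for u in [(415,235),(387,235),(444,235),(415,216),(415,252)]: print(loc(C,ray(f,(290+u[0]/5-.4,100+u[1]/5-.4),.215)))
for th in (1.6,1.7,1.8,1.85): 
    X=w(C,.061-.085*np.cos(th),0,.128+.085*np.sin(th)); print(th,((proj(f,X)[0]+.4-[290,100])*5).round(0))
E
python3 go.py c .076 0 .28 -90
```

```text
[0.0809 0.0015]
[0.0812 0.019 ]
[ 0.0806 -0.0165]
[0.0934 0.001 ]
[0.0697 0.002 ]
1.6 [418. 263.]
1.7 [418. 250.]
1.8 [417. 238.]
1.85 [416. 233.]
target [ 0.6609 -0.1546  0.28  ] shift tool xyz mm [ -57.6  225.7 -203.6] turn -8.0  | now frame xyz -0.0941 0.2519 0.2225 az -98.0 F [-0.2 -0.2 -0.1] w 0.0642 t 65.6 tilt 0.05
```

```bash
python3 -m pendant '[[-40,0,0,-8],[-40,40,-27,0],[0,42,-27,0],[0,42,-27,0],[0,42,-27,0],[0,42,-27,0],[0,43,-27,0],[0,0,-8,0],[0,0,0,0]]' 1 120; python3 go.py c .078 .001 .197 -90
```

```text
clock: 66.72
position: [0.6608, -0.1528, 0.3012]
tool_rot: [-0.064, 1.57, 3.137]
force: [-0.2, 0.3, -0.4]
grip_width: 0.0854
target [ 0.6628 -0.1535  0.197 ] shift tool xyz mm [104.2   0.8  -2.1] turn 0.1  | now frame xyz 0.076 0.0018 0.3012 az -89.9 F [-0.2  0.3 -0.4] w 0.0854 t 66.72 tilt 0.05
```

```bash
python3 -m pendant '[[40,0.8,-1.5,0],[30,0,0,0],[20,0,0,0],[12,0,0,0],[0,0,0,0]]'; python3 go.py c .078 .001 .197 -90;python3 - <<'E'
from h import *
crop(grab_frame("scene"),"s33",200,60,340,220,5)
E
```

```text
clock: 67.35
position: [0.6619, -0.1545, 0.1997]
tool_rot: [-0.177, 1.57, 3.022]
force: [0.7, -0.0, 0.2]
grip_width: 0.0855
target [ 0.6628 -0.1535  0.197 ] shift tool xyz mm [ 2.7 -0.9 -1. ] turn 0.0  | now frame xyz 0.077 0.0001 0.1997 az -90.0 F [ 0.7 -0.   0.2] w 0.0855 t 67.35 tilt 0.02
```

View pics/s33.png

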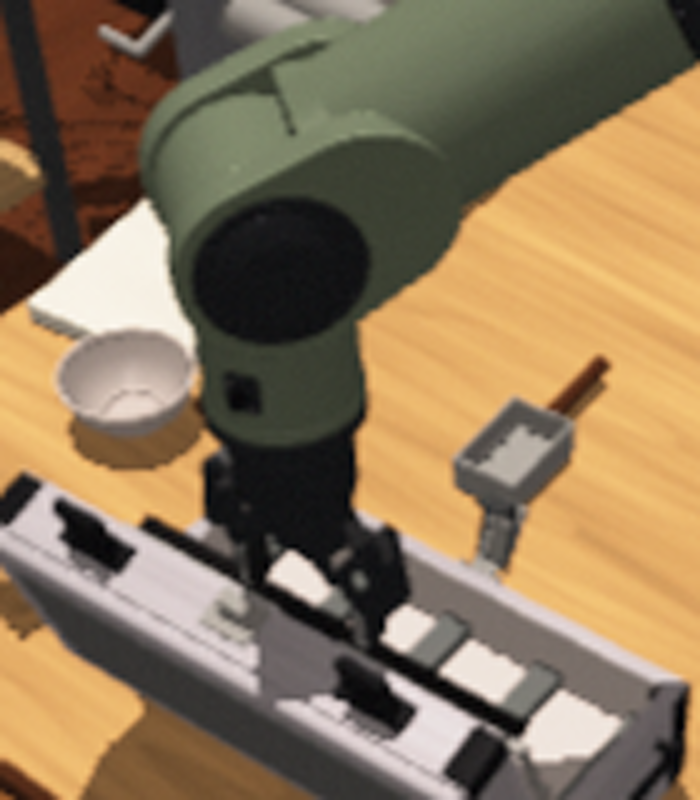

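```bash
python3 -m pendant '[[0,0,0,0],[0,0,0,0],[0,0,0,0],[0,0,0,0]]' -1 80; python3 go.py c .078 .001 .197 -90; python3 -m pendant '[[-0.7,0,6.9,0],[-0.7,0,6.9,0],[0.3,0,6.9,0],[0.4,0,6.9,0],[1.3,0,6.8,0],[1.4,0,6.8,0],[2.3,0,6.5,0],[2.4,0,6.5,0],[0,0,0,0]]'; python3 go.py c .078 .001 .197 -90
```

```text
clock: 67.9
position: [0.6624, -0.1538, 0.2006]
tool_rot: [-2.2, 1.569, 1.0]
force: [-2.2, 7.4, 10.8]
grip_width: 0.0339
target [ 0.6628 -0.1535  0.197 ] shift tool xyz mm [ 3.6 -0.3 -0.4] turn 0.0  | now frame xyz 0.0776 0.0007 0.2006 az -90.0 F [-2.2  7.4 10.8] w 0.0339 t 67.9 tilt 0.11
clock: 69.03
position: [0.608, -0.1572, 0.1951]
tool_rot: [-2.302, 1.568, 0.898]
force: [-10.0, 9.7, 30.1]
grip_width: 0.0286
target [ 0.6628 -0.1535  0.197 ] shift tool xyz mm [ -1.8  -0.6 -55. ] turn -0.0  | now frame xyz 0.023 0.0004 0.1951 az -90.0 F [-10.    9.7  30.1] w 0.0286 t 69.03 tilt 0.17
```

```bash
python3 - <<'E'
from h import *
crop(grab_frame("scene"),"s34",220,100,320,200,8)
E
```

```text
(no output)
```

View pics/s34.png

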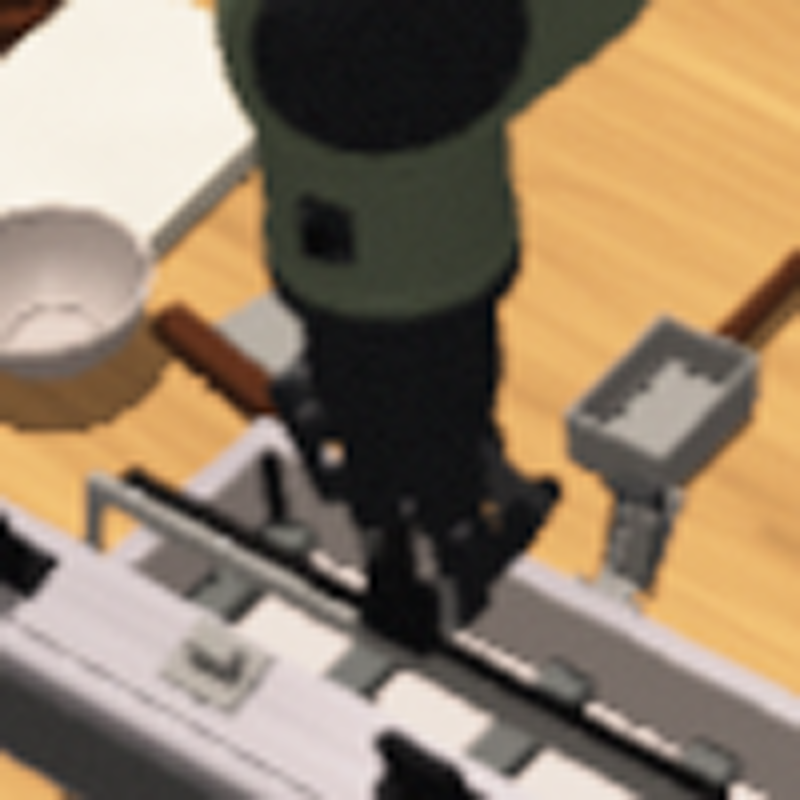

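```bash
python3 -m pendant '[[0,0,0,0],[0,0,0,0],[-30,0,0,0],[-30,0,-10,0],[0,0,-22,0],[0,0,0,0]]' 1;  python3 -m pendant '[[0,0,0,0],[0,0,0,0],[0,0,0,0],[30,0,0,0],[20,0,0,0],[0,0,0,0]]' -1 60; python3 go.py c .02 0 .18 -90;python3 - <<'E'
from h import *
crop(grab_frame("scene"),"s35",220,100,320,200,8)
E
```

```text
clock: 69.82
position: [0.6406, -0.1559, 0.2527]
tool_rot: [1.45, 1.57, -1.634]
force: [0.0, -0.7, -0.9]
grip_width: 0.0856
clock: 70.58
position: [0.6392, -0.156, 0.2019]
tool_rot: [-0.163, 1.569, 3.036]
force: [0.7, 1.0, -0.2]
grip_width: -0.0001
target [ 0.605  -0.1578  0.18  ] shift tool xyz mm [22.  -0.1 34.2] turn -0.0  | now frame xyz 0.0542 -0.0002 0.2019 az -90.0 F [ 0.7  1.  -0.2] w -0.0001 t 70.58 tilt 0.12
```

View pics/s35.png

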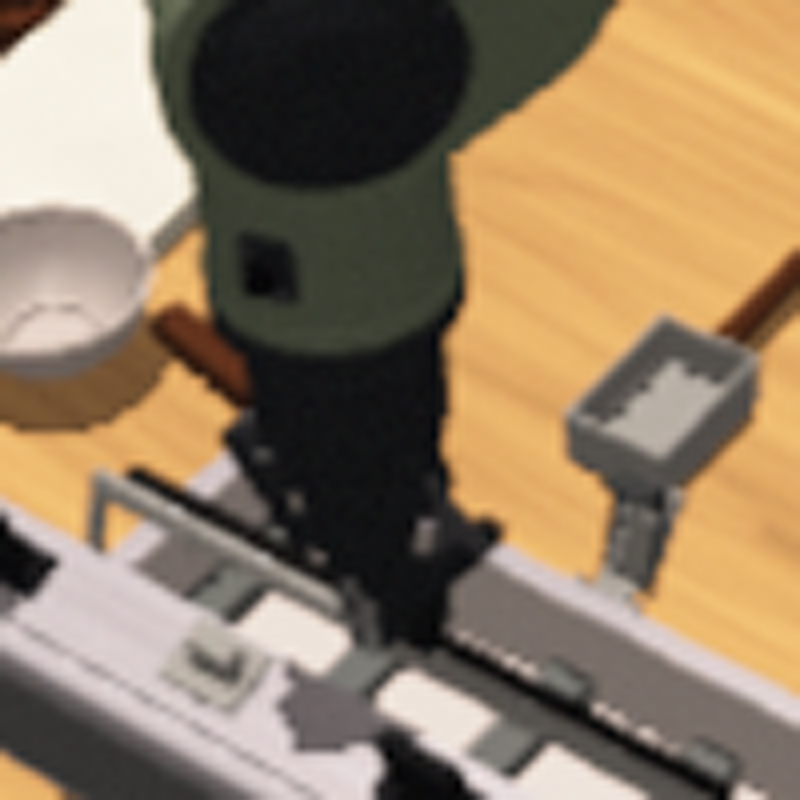

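```bash
python3 -m pendant '[[0,0,8,0],[0,0,8,0],[2,0,8,0],[2,0,8,0],[4,0,8,0],[4,0,8,0],[0,0,0,0]]'; python3 go.py c -.02 0 .132 -90;python3 -m pendant '[[6,0,7,0],[6,0,7,0],[7,0,6,0],[8,0,5,0],[0,0,0,0]]'; python3 go.py c -.02 0 .132 -90; python3 - <<'E'
from h import *
crop(grab_frame("scene"),"s36",220,100,320,200,8)
E
```

```text
clock: 71.5
position: [0.5911, -0.1589, 0.1908]
tool_rot: [-0.432, 1.57, 2.767]
force: [0.7, 0.6, 0.4]
grip_width: -0.0
target [ 0.565  -0.1602  0.132 ] shift tool xyz mm [58.8 -0.2 26. ] turn -0.1  | now frame xyz 0.0061 -0.0003 0.1908 az -90.1 F [0.7 0.6 0.4] w -0.0 t 71.5 tilt 0.05
clock: 72.12
position: [0.5662, -0.1603, 0.1634]
tool_rot: [-0.267, 1.57, 2.932]
force: [1.3, 0.1, 0.7]
grip_width: 0.0003
target [ 0.565  -0.1602  0.132 ] shift tool xyz mm [31.4 -0.2  1.1] turn -0.0  | now frame xyz -0.0188 -0.0002 0.1634 az -90.0 F [1.3 0.1 0.7] w 0.0003 t 72.12 tilt 0.07
```

View pics/s36.png

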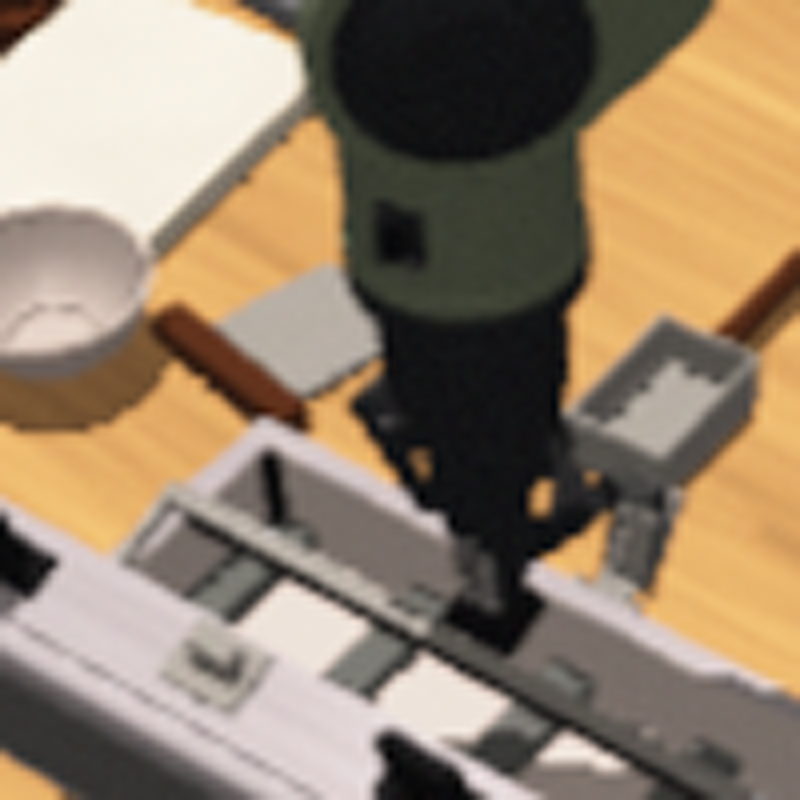

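```bash
python3 -m pendant '[[10,0,1,0],[10,0,0,0],[6,0,0,0],[0,0,0,0]]'; python3 go.py c -.02 0 .132 -90;python3 -m pendant '[[4,0,0,0],[0,0,0,0]]'; python3 -m pendant '[[3,0,0,0],[0,0,0,0]]'
```

```text
clock: 72.68
position: [0.5657, -0.1604, 0.1375]
tool_rot: [-0.037, 1.57, -3.121]
force: [-0.4, 0.1, -0.5]
grip_width: -0.0002
target [ 0.565  -0.1602  0.132 ] shift tool xyz mm [ 5.5 -0.3  0.6] turn -0.0  | now frame xyz -0.0194 -0.0003 0.1375 az -90.0 F [-0.4  0.1 -0.5] w -0.0002 t 72.67 tilt 0.05
clock: 72.92
position: [0.5659, -0.1604, 0.1339]
tool_rot: [0.183, 1.571, -2.901]
force: [-0.4, 0.1, -0.1]
grip_width: -0.0001
clock: 73.18
position: [0.5661, -0.1606, 0.1328]
tool_rot: [-2.626, 1.569, 0.573]
force: [-10.4, 5.1, 33.5]
grip_width: -0.0002
```

```bash
python3 -m pendant '[[-40,0,0,0],[-60,0,0,0],[-60,-20,0,0],[-60,-20,0,0],[0,0,-45,0],[0,0,-50,0],[0,0,-50,0],[0,0,-50,0],[0,0,-38,0],[0,0,0,0],[0,0,0,0]]'; python3 go.py c .208 .04 .241 -90; python3 - <<'E'
from h import *
f=grab_frame("top");crop(f,"t37",290,100,450,230,5)
crop(grab_frame("scene"),"s37",180,60,340,240,4)
E
```

```text
clock: 74.55
position: [0.7958, -0.1081, 0.3494]
tool_rot: [0.458, 1.57, -2.626]
force: [-0.6, 0.2, -0.1]
grip_width: -0.0004
target [ 0.7903 -0.107   0.241 ] shift tool xyz mm [108.4  -1.4   5.4] turn -0.1  | now frame xyz 0.2134 0.0386 0.3494 az -90.1 F [-0.6  0.2 -0.1] w -0.0004 t 74.55 tilt 0.03
```

View pics/t37.png

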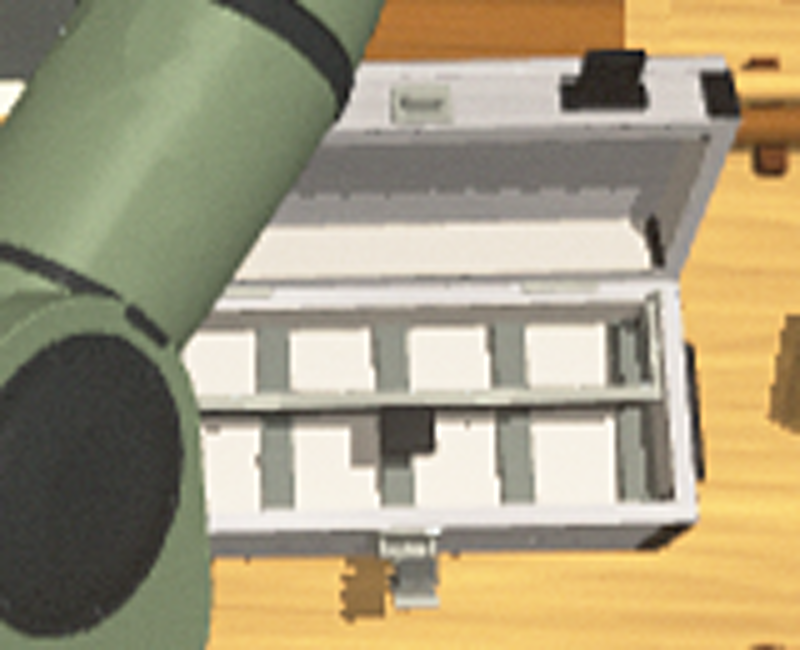

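View pics/s37.png

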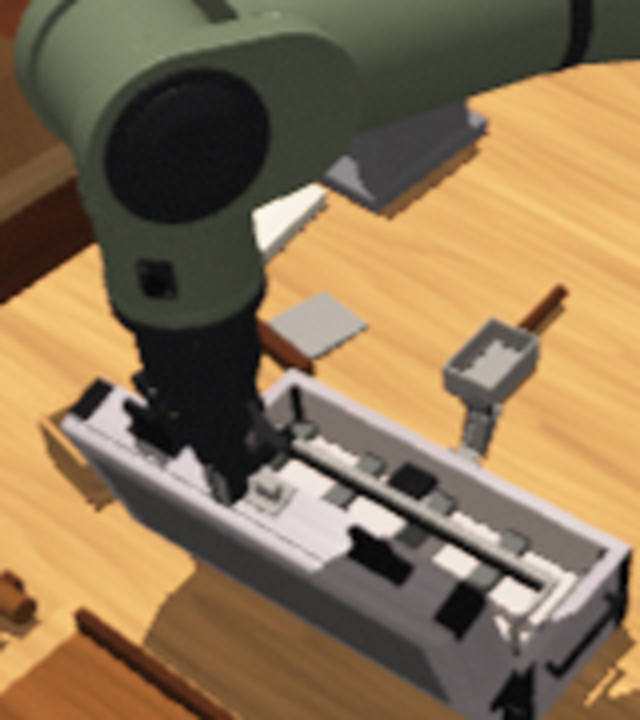

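```bash
python3 -m pendant '[[40,0,0,0],[40,0,0,0],[28,0,0,0],[0,0,0,0],[0,0,10,0],[0,0,10,0],[0,0,0,0]]'; python3 go.py c .187 .04 .241 -90; python3 -m pendant '[[-4,0,9,0],[-6,0,9,0],[-5,0,9,0],[-5,0,9,0],[-4,0,9,0],[0,0,0,0]]';  python3 go.py c .152 .04 .26 -90
```

```text
clock: 75.53
position: [0.7763, -0.1087, 0.2441]
tool_rot: [3.115, 1.568, 0.031]
force: [0.6, 0.3, 0.3]
grip_width: 0.0001
target [ 0.7694 -0.1082  0.241 ] shift tool xyz mm [ 3.1 -0.9  6.9] turn -0.0  | now frame xyz 0.1939 0.0391 0.2441 az -90.0 F [0.6 0.3 0.3] w 0.0001 t 75.53 tilt 0.13
clock: 76.28
position: [0.7308, -0.1115, 0.2664]
tool_rot: [-2.479, 1.571, 0.72]
force: [-0.2, 0.1, -0.8]
grip_width: 0.0
target [ 0.7344 -0.1103  0.26  ] shift tool xyz mm [ 6.4 -1.  -3.7] turn -0.0  | now frame xyz 0.1483 0.039 0.2664 az -90.0 F [-0.2  0.1 -0.8] w 0.0 t 76.28 tilt 0.01
```

```bash
python3 - <<'E'
from h import *
crop(grab_frame("scene"),"s38",180,60,340,240,4)
E
```

```text
(no output)
```

View pics/s38.png

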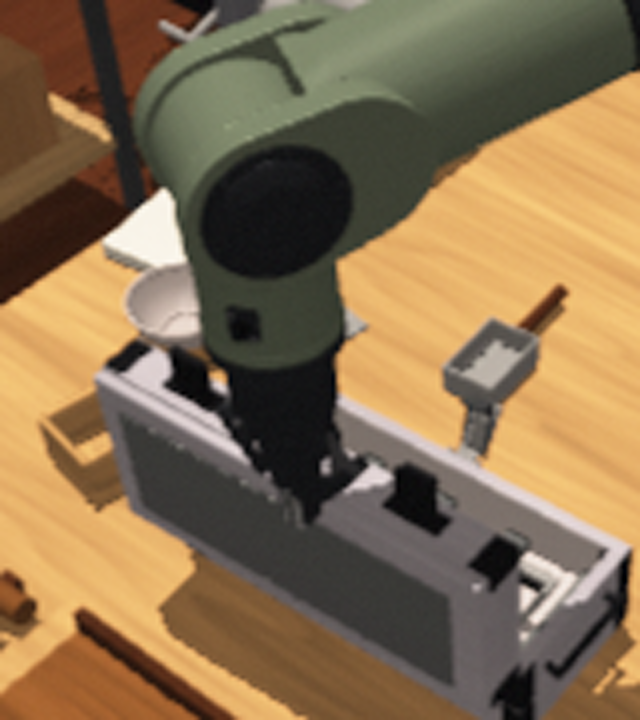

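```bash
python3 -m pendant '[[0,0,9,0],[0,0,9,0],[-1,0,9,0],[-1,0,10,0],[0,0,10,0],[0,0,10,0],[1,0,10,0],[2,0,10,0],[3,0,10,0],[3,0,10,0],[4,0,10,0],[0,0,0,0]]'; python3 go.py c .028 .04 .257 -90; python3 - <<'E'
from h import *
crop(grab_frame("scene"),"s39",180,60,340,240,4)
E
```

```text
clock: 77.82
position: [0.6241, -0.1176, 0.2547]
tool_rot: [-0.53, 1.57, 2.669]
force: [0.3, 0.3, 0.5]
grip_width: -0.0004
target [ 0.6106 -0.1174  0.257 ] shift tool xyz mm [-2.3 -0.9 13.4] turn -0.0  | now frame xyz 0.0414 0.0391 0.2547 az -90.0 F [0.3 0.3 0.5] w -0.0004 t 77.83 tilt 0.02
```

View pics/s39.png

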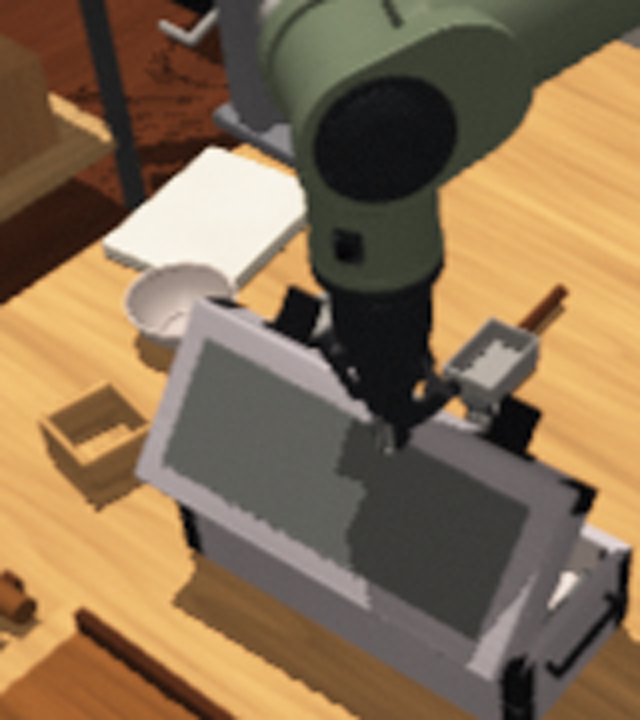

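Works well. Continue down.

```bash
python3 -m pendant '[[4,0,9,0],[4,0,9,0],[5,0,9,0],[6,0,9,0],[6,0,8,0],[7,0,8,0],[8,0,8,0],[8,0,7,0],[8,0,6,0],[8,0,6,0],[0,0,0,0]]'; python3 go.py c -.045 .04 .19 -90; python3 - <<'E'
from h import *
crop(grab_frame("scene"),"s40",180,60,340,240,4)
E
```

```text
clock: 79.25
position: [0.5451, -0.1218, 0.19]
tool_rot: [-0.438, 1.57, 2.762]
force: [0.4, 0.3, -0.3]
grip_width: 0.0002
target [ 0.5378 -0.1217  0.19  ] shift tool xyz mm [ 0.  -0.5  7.3] turn -0.0  | now frame xyz -0.0377 0.0395 0.19 az -90.0 F [ 0.4  0.3 -0.3] w 0.0002 t 79.25 tilt 0.06
```

View pics/s40.png

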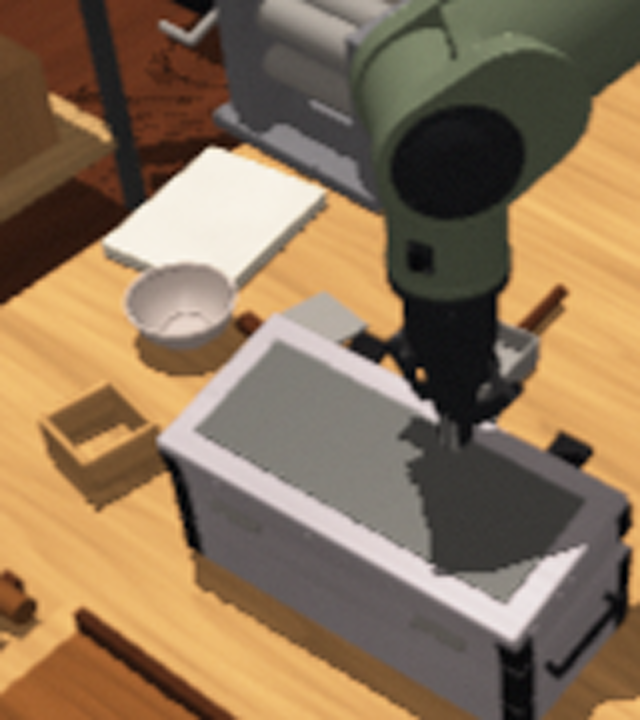

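```bash
python3 -m pendant '[[6,0,5,0],[6,0,4,0],[6,0,4,0],[4,0,3,0],[0,0,0,0]]'; python3 -m pendant '[[3,0,0,0],[0,0,0,0]]'; python3 -m pendant '[[2,0,0,0],[0,0,0,0]]'; python3 go.py c -.056 .04 .166 -90
```

```text
clock: 79.92
position: [0.5292, -0.1229, 0.1683]
tool_rot: [-0.237, 1.57, 2.962]
force: [-0.3, 0.1, 0.4]
grip_width: -0.0001
clock: 80.18
position: [0.5296, -0.123, 0.166]
tool_rot: [-1.793, 1.57, 1.406]
force: [-4.2, 0.3, 12.0]
grip_width: 0.0002
clock: 80.42
position: [0.5297, -0.1231, 0.1656]
tool_rot: [-2.171, 1.569, 1.028]
force: [-15.6, 7.1, 51.5]
grip_width: -0.0
target [ 0.5268 -0.1223  0.166 ] shift tool xyz mm [-0.4 -0.9  2.9] turn -0.0  | now frame xyz -0.0531 0.0391 0.1656 az -90.0 F [-15.6   7.1  51.5] w -0.0 t 80.42 tilt 0.12
```

Lid fully shut (top at 0.166, hard stop). Retreat and inspect everything.

```bash
python3 -m pendant '[[-30,0,0,0],[-60,0,0,0],[-50,0,30,0],[0,-40,40,0],[0,-50,20,0],[0,-50,0,0],[0,-50,0,0],[0,0,0,0]]'; python3 - <<'E'
from h import *
f=grab_frame("top"); g=grab_frame("scene")
cv2.imwrite("pics/t41.png",f["img"][:,:,::-1]);cv2.imwrite("pics/s41.png",g["img"][:,:,::-1])
crop(f,"t41c",170,120,290,250,5)
E
```

```text
clock: 81.42
position: [0.437, 0.0543, 0.3041]
tool_rot: [1.971, 1.57, -1.107]
force: [-0.3, -0.1, 0.7]
grip_width: -0.0002
```

View pics/t41.png

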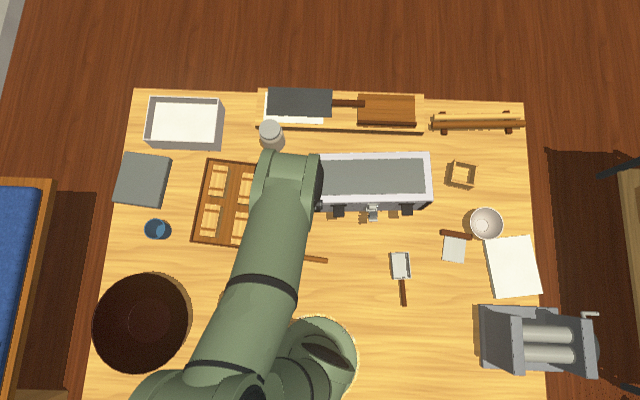

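View pics/s41.png

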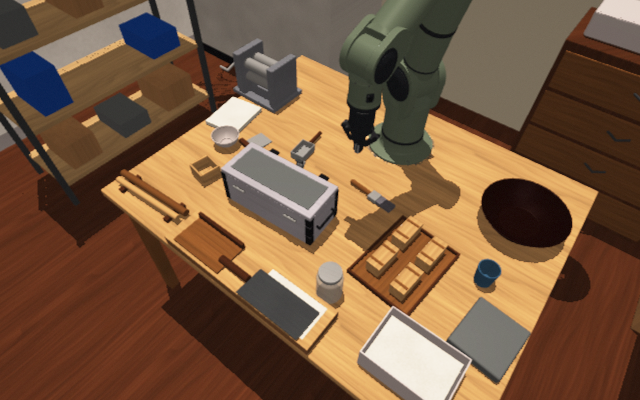

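```bash
python3 -m pendant '[[0,55,0,0],[0,55,0,0],[0,55,0,0],[0,55,0,0],[0,55,0,0],[0,55,0,0],[0,0,0,0]]'; python3 - <<'E'
from h import *
f=grab_frame("top"); g=grab_frame("scene")
T=(.5072,.31995,-.0835)
S=boxsegs(T,.148,.113,.006,.006,(0,255,0))
crop(f,"t42c",170,120,290,250,6)
overlay(g,"s42c",(340,200,470,320),6,S)
E
```

```text
clock: 82.4
position: [0.4534, -0.2843, 0.3048]
tool_rot: [1.579, 1.567, -1.515]
force: [-0.3, 0.2, -0.1]
grip_width: 0.0004
```

View pics/t42c.png

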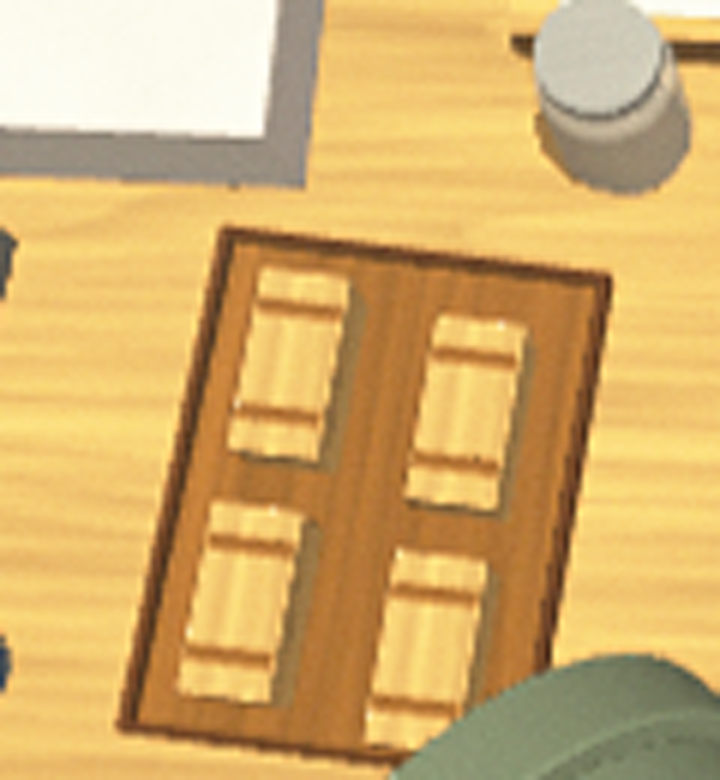

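View pics/s42c.png

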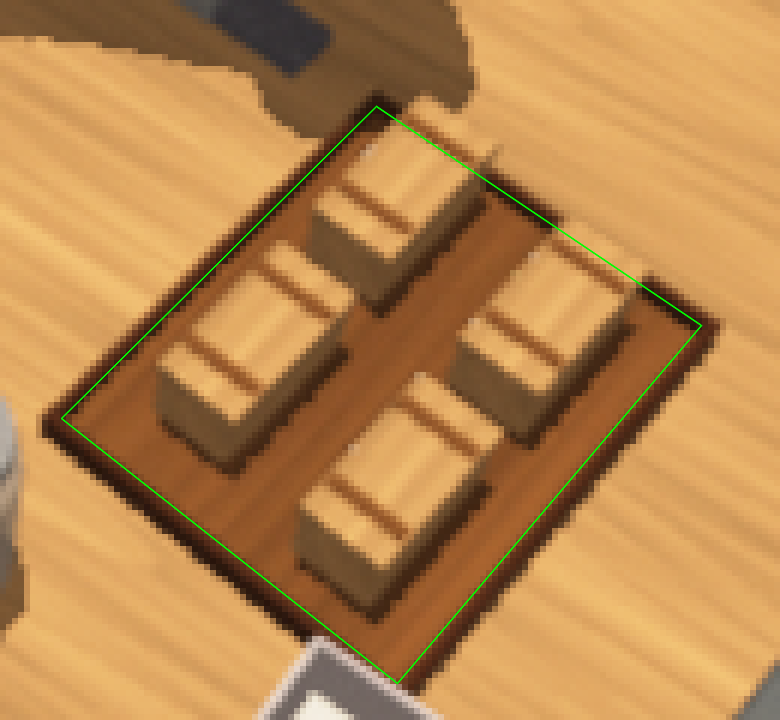

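```bash
python3 - <<'E'
from bx import *
T=(.5072,.31995,-.0835)
for n,(a,b) in {"b3 far l":(395,548),"b3 near l":(365,747),"b4 far l":(212,500),"b4 near l":(178,697),"b1 far":(437,314),"b1 near":(407,502)}.items():
    print(n,loc(T,ray(f,(170+a/6-.42,120+b/6-.42),.056)))
E
```

```text
b3 far l [-0.0323 -0.0275]
b3 near l [-0.1462 -0.0308]
b4 far l [-0.0178  0.0818]
b4 near l [-0.1317  0.0789]
b1 far [ 0.1079 -0.0274]
b1 near [-0.005  -0.0297]
```

```bash
python3 - <<'E'
from h import *
import workcell
a=cv2.imread("pics/scene0.png").astype(int); b=grab_frame("scene")["img"][:,:,::-1].astype(int)
d=(abs(a-b).max(2)>60).astype(np.uint8); n,_,s,c=cv2.connectedComponentsWithStats(d)
print([(s[i].tolist()) for i in range(1,n) if s[i][4]>15])
crop(grab_frame("scene"),"s43",210,120,350,250,5)
E
```

```text
[[392, 0, 50, 71, 2143], [431, 0, 147, 75, 3748], [249, 11, 35, 34, 911], [563, 25, 77, 97, 1987], [255, 52, 32, 25, 386], [390, 68, 5, 9, 23], [261, 77, 7, 10, 44], [437, 77, 8, 18, 36], [257, 85, 11, 7, 26], [382, 92, 5, 15, 48], [383, 150, 12, 12, 32], [270, 152, 36, 19, 355], [337, 157, 145, 77, 4425], [539, 166, 54, 41, 706], [398, 219, 22, 19, 218], [393, 232, 15, 11, 63], [401, 233, 20, 20, 52], [432, 237, 16, 11, 68], [385, 241, 14, 11, 58], [422, 241, 21, 19, 212], [373, 246, 21, 18, 208], [418, 253, 14, 12, 68], [425, 254, 20, 21, 54], [520, 255, 45, 29, 610], [367, 258, 15, 12, 71], [367, 258, 31, 21, 79], [409, 262, 14, 13, 68], [396, 269, 23, 19, 239], [391, 281, 16, 13, 82], [396, 281, 25, 23, 74]]
```

View pics/s43.png

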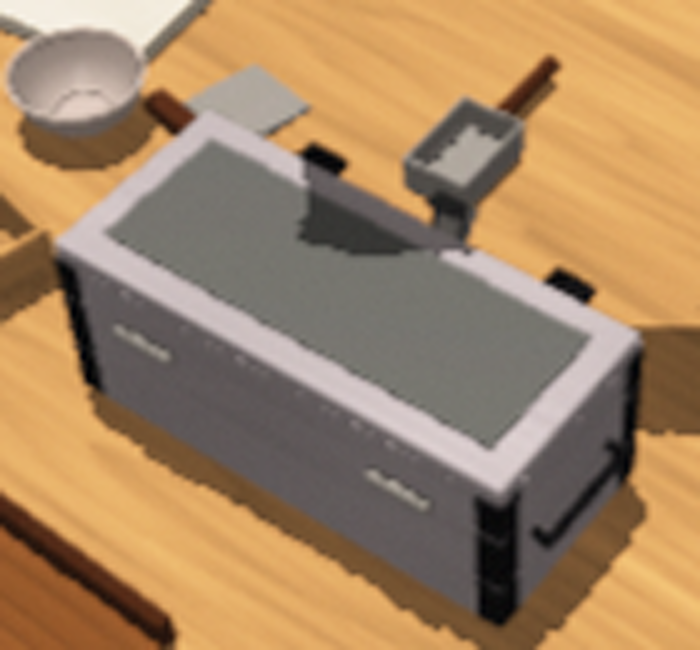

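The lid is shut and matches the starting picture. The latch is undone, and the differences against the first frame are only the arm, shadows, latch and boxes, so nothing else has moved. I'm handing in.

```bash
python3 -c "
from workcell import job_done
print(job_done())"
```

```text
the job is handed in; nothing more can be done
None
```

The job is handed in at about 83 s. All four noodle boxes are on the tray, the clamp is folded down in the empty case, and the lid is shut with the latch left undone.

- **Latch:** the tool could only point straight down, so I could not lean it to pinch the lever. I pressed a finger against the lever's side edge and dragged it up past centre instead. The later pictures show it standing open.
- **Lid and clamp:** the tab grips slipped near upright. I pushed the lid and clamp the last bit back to their stops with closed fingers. To close, I pulled the clamp part-way down by its tab, then finished it and shut the lid by pushing.
- **Boxes:** box1 and box2 tilted in the grip and I straightened them against the tray floor before letting go. Box3 and box4 went down nearly level.

**Last checks**
- **Boxes in the tray:** the pictures show all four standing flat and right way up. Box3 and box4 first touched down at the height of a flat box. Box3's end is only about 2–4 mm from the tray rim, but it is inside.
- **Clamp and lid:** both met a hard stop, the clamp at 133 mm and the lid top at 166 mm. The clamp's picture matches its starting position.
- **Other things on the table:** comparing the first and last scene pictures showed changes only from the arm, shadows, latch and boxes.

**Forces:** the highest reading was about 108 N at the wrist, while pushing the clamp onto its stop. Setting down box1 reached about 82 N. Both are below the 120 N limit, but they are readings at the end of each move, so a brief higher peak could have been missed. I did not measure contact force on the gripper body separately.

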